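# Put the calibration masses away by size and close the case

## Robot

A 7-joint arm with a two-finger parallel gripper is mounted at the origin on the work surface; the furniture and walls round the work are solid. World frame = base frame: x ahead of the robot, y to its left, z up, the work surface at z = 0. Lengths are in m, angles in rad, forces in N, time in s.
With the tool pointing down it reaches from about 0.4 to 0.9 m from the base axis. Payload 5.6 kg.
Tool frame: the origin (TCP) lies at the very end of the fingers, on their centre line; the grasp point (between the pads) lies 19 mm behind it; z points along the fingers, y is the direction in which the jaws open and shut (so a half turn about z gives the same grasp; the last joint's range is limited). The gripper opens to 92 mm and grips with 3 to 60 N. Pads are 20 mm wide; open, the fingers measure 128 mm over their backs; the gripper's body (75 mm by 189 mm) begins 69 mm behind the grasp point.
Start: joints at [1.159, 0.468, -0.012, 1.603, 0.006, 1.071, -0.056], TCP at [0.234, -0.606, 0.18] pointing down, gripper open.
Joint ranges: [-2.53, 2.53], [-0.31, 2.02], [-1.57, 1.55], [0.28, 2.44], [-1.29, 4.43], [0.15, 1.84], [-2.92, 2.92]. Speed limits (rad/s): [2.57, 2.57, 3.14, 3.14, 3.14, 3.14, 3.14].

## Interface

Orientations are given as a unit quaternion [x, y, z, w].
In Python, from cell import * gives the robot as it stands.
- The arm moves only by the tool carry_out, never from a script. Its argument "commands" is a list of rows, each a list of 3 entries, a list of its own where there are three numbers: the shift along the tool's x, y, z in m, then the turn about the tool's z in degrees, then the opening, from 0 (shut) to 1 (fully open). A call has 1 to 20 rows; each row is the pose to reach, as a shift and turn from the pose commanded when the call began, along the tool's axes at that moment; what a row does not reach only later rows make up. A row lasts 1/10 s, in which the tool goes at most 50 mm and 8.59 degrees, less where a joint would pass 70% of its speed; a pose out of reach is approached as far as the arm can. A call with a gripper value outside its range is refused whole. The fingers move at their own pace and stop on an object; "squeeze" is the grip in N (left out, the last holds). Time passes only in rows, so rows that repeat a pose let the fingers close. It gives the time, the measured TCP pose, the force and the opening at its end, in the units of the state.
- get_obs(): the state, without advancing time (a new reading comes with each control period).
- get_image(name): name is "side" or "top" or "wrist"; returns the picture (420x560x3 uint8, red, green, blue); there is no depth.
- camera_info(name): a dict with "intrinsics" (3x3 intrinsics, pixels), "extrinsics" (4x4, takes a point from camera to world coordinates). Camera axes: x right, y up, looking along -z (the intrinsics and any distortion apply to the point x, -y, -z); pixel columns grow to the right and rows downward; lengths in m; the calibration is good to about 2 mm. A picture is of the moment at which its call begins: read the wrist's pose just before it. camera_info takes no time and is no camera call; for the wrist camera it gives the pose at the moment of the call.
- finish_job(): hands the job in, once; it reports no verdict.
Trained networks look in the newest picture that a camera, given by its name, has taken for a name from the list of things; names that differ only in an ending like _2 or _b are one class to them, and where a whole thing is asked for, a point or a joint stands for the part that bears it (a point fixed in the world has none). Each returns a list of dicts, best first, with "p" (0 to 1); they miss things now and then, are a little off and sometimes report something else, mostly with a low value. They report only what shows in the picture. A call takes as long as a camera call. They do not tell look-alikes from the thing itself.
- boxes_of(camera, label): "position" ([x, y, z] in m, in world coordinates, good to about 4 mm: the middle of the surface that is visible of it).
- trace(camera, label): "pixels" (420x560 bool, what is visible of it).
The state is a dict: "time": time; "qpos": joint angles; "dq": joint speeds; "joint_efforts": joint torques, N m; "position": TCP position; "orientation": TCP orientation; "wrist_force": force on the tool from outside, world axes, zero at the start; "ft_torque": the same for the moment, N m; "opening": finger opening in m.
Only numpy, scipy, OpenCV 4.12 (cv2) and the standard library are available. Lean on these libraries where they do the work, as an engineer would, in place of code of your own. Each camera call takes 0.05 s, during which the arm holds its last target.

## Task

Put the steel calibration masses away in the blue case, standing upright on the trough floors: all the large ones in the wide trough, all the small ones in the narrow trough (one small mass stands in the wrong trough already). Then push the heavy lid down until it is fully closed, slowly so that it does not slam, and leave everything else on the bench where it is.

Things in the scene. Friction and masses are not known exactly. Their poses are not given: they have to be found in the camera images.
- case: Fixed blue steel case for calibration masses, tray 156 x 220 mm with walls 18 mm high and 4 mm thick. Origin: centre of its underside; x points from its front to its hinge side, y along the rows, z up. A black insert, top 14 mm above the bench, leaves two straight troughs along y over a floor 4 mm above the bench: wide (44 mm) in front, narrow (34 mm) behind, each 212 mm long; 27 mm of insert stands between them.
- wide_row (a point): Middle of the wide trough's floor, at x = -40 mm, y = 0, z = 4 mm of the case; axes as the case. Row of the large masses; runs 106 mm either way along y.
- narrow_row (a point): Middle of the narrow trough's floor, at x = +26 mm, y = 0, z = 4 mm of the case; axes as the case. Row of the small masses; runs 106 mm either way along y.
- lid_hinge (a point): Middle of the hinge line of the lid (along the case's y), at x = +78 mm, z = 18 mm of the case.
- lid_edge (a point): On the lid: middle of the outer top face's free edge. The lid is a heavy (0.9 kg) blue steel hood, 156 mm from hinge to free edge, 220 mm wide, 30 mm deep with 4 mm plates; closed, its outer face is level, 48 mm above the bench, and this point is straight above the tray's front wall. Local axes turn with the lid: z is the outer face's outward normal, -x points from the hinge to the free edge.
- lid (a joint): Angle of the lid, rad: 0 closed flat on the tray, 1.57 upright; stop at 1.9. It grows as it opens. The hinge has a friction stay (about 0.8 N m, the lid's weight about 0.65 N m when level), so the lid stays wherever it is left, and a push of 1 to 8 N near the free edge of the outer face moves it; it stops when the push stops. It counts as slammed if it moves faster than 1 rad/s within the last 0.35 rad.
- large_0_c (a point): Large calibration mass: plain steel cylinder 38 mm in diameter, 32 mm high, about 0.28 kg, standing; this point is its centre, half-way up; z is its axis. May be absent.
- large_1_c (a point): Large calibration mass: plain steel cylinder 38 mm in diameter, 32 mm high, about 0.28 kg, standing; this point is its centre, half-way up; z is its axis. May be absent.
- large_2_c (a point): Large calibration mass: plain steel cylinder 38 mm in diameter, 32 mm high, about 0.28 kg, standing; this point is its centre, half-way up; z is its axis. May be absent.
- large_3_c (a point): Large calibration mass: plain steel cylinder 38 mm in diameter, 32 mm high, about 0.28 kg, standing; this point is its centre, half-way up; z is its axis. May be absent.
- small_0_c (a point): Small calibration mass: plain steel cylinder 28 mm in diameter, 32 mm high, about 0.15 kg, standing; this point is its centre, half-way up; z is its axis. May be absent.
- small_1_c (a point): Small calibration mass: plain steel cylinder 28 mm in diameter, 32 mm high, about 0.15 kg, standing; this point is its centre, half-way up; z is its axis. May be absent.
- small_2_c (a point): Small calibration mass: plain steel cylinder 28 mm in diameter, 32 mm high, about 0.15 kg, standing; this point is its centre, half-way up; z is its axis. May be absent.
- small_3_c (a point): Small calibration mass: plain steel cylinder 28 mm in diameter, 32 mm high, about 0.15 kg, standing; this point is its centre, half-way up; z is its axis. Starts wrongly in the wide trough.
- petri: Bystander: closed petri dish, 70 mm in diameter, 15 mm high; origin at its underside's centre.
- slips: Bystander: small carton 35 x 34 x 14 mm; origin at its underside's centre.
- marker: Bystander: blue marker pen lying along its y, 12 x 120 x 13 mm; origin at its underside's centre.
- oil: Bystander: small amber bottle, 31 x 32 mm, 73 mm high; origin at its underside's centre.
- tissue: Bystander: flat carton 67 x 105 x 13 mm; origin at its underside's centre.
Things that resemble listed ones, but are neither listed nor needed, are in the scene too. Leave any turquoise or yellow look-alike of the part that bears small_1_c alone.

How it is judged:
On the way, in this order (a step that is already met when the one before it is completed fails the run):
1. every mass stands in the row of its size, with the lid still open (x of small_0_c in the frame of narrow_row between -0.008 and 0.008 m and y of small_0_c in the frame of narrow_row between -0.1 and 0.1 m and z of small_0_c in the frame of narrow_row between 0.012 and 0.02 m and angle between each of small_0_c, small_1_c, small_2_c, small_3_c, large_0_c, large_1_c, large_2_c, large_3_c's own z axis and vertical below 0.12 rad and x of small_1_c in the frame of narrow_row between -0.008 and 0.008 m and y of small_1_c in the frame of narrow_row between -0.1 and 0.1 m and z of small_1_c in the frame of narrow_row between 0.012 and 0.02 m and x of small_2_c in the frame of narrow_row between -0.008 and 0.008 m and y of small_2_c in the frame of narrow_row between -0.1 and 0.1 m and z of small_2_c in the frame of narrow_row between 0.012 and 0.02 m and x of small_3_c in the frame of narrow_row between -0.008 and 0.008 m and y of small_3_c in the frame of narrow_row between -0.1 and 0.1 m and z of small_3_c in the frame of narrow_row between 0.012 and 0.02 m and x of large_0_c in the frame of wide_row between -0.008 and 0.008 m and y of large_0_c in the frame of wide_row between -0.1 and 0.1 m and z of large_0_c in the frame of wide_row between 0.012 and 0.02 m and x of large_1_c in the frame of wide_row between -0.008 and 0.008 m and y of large_1_c in the frame of wide_row between -0.1 and 0.1 m and z of large_1_c in the frame of wide_row between 0.012 and 0.02 m and x of large_2_c in the frame of wide_row between -0.008 and 0.008 m and y of large_2_c in the frame of wide_row between -0.1 and 0.1 m and z of large_2_c in the frame of wide_row between 0.012 and 0.02 m and x of large_3_c in the frame of wide_row between -0.008 and 0.008 m and y of large_3_c in the frame of wide_row between -0.1 and 0.1 m and z of large_3_c in the frame of wide_row between 0.012 and 0.02 m and value of joint lid above 1 rad), for 0.2 s.
2. the lid is closed (value of joint lid below 0.03 rad), for 0.2 s.
At the end, for the whole second after the job is handed in: every large mass stands upright (within 0.12 rad) on the floor of the wide trough and every small one on the floor of the narrow trough (centre within 8 mm of the trough's middle line and 100 mm of its middle), at rest; the lid is within 0.03 rad of closed (x of small_0_c in the frame of narrow_row between -0.008 and 0.008 m and y of small_0_c in the frame of narrow_row between -0.1 and 0.1 m and z of small_0_c in the frame of narrow_row between 0.012 and 0.02 m and angle between each of small_0_c, small_1_c, small_2_c, small_3_c, large_0_c, large_1_c, large_2_c, large_3_c's own z axis and vertical below 0.12 rad and x of small_1_c in the frame of narrow_row between -0.008 and 0.008 m and y of small_1_c in the frame of narrow_row between -0.1 and 0.1 m and z of small_1_c in the frame of narrow_row between 0.012 and 0.02 m and x of small_2_c in the frame of narrow_row between -0.008 and 0.008 m and y of small_2_c in the frame of narrow_row between -0.1 and 0.1 m and z of small_2_c in the frame of narrow_row between 0.012 and 0.02 m and x of small_3_c in the frame of narrow_row between -0.008 and 0.008 m and y of small_3_c in the frame of narrow_row between -0.1 and 0.1 m and z of small_3_c in the frame of narrow_row between 0.012 and 0.02 m and x of large_0_c in the frame of wide_row between -0.008 and 0.008 m and y of large_0_c in the frame of wide_row between -0.1 and 0.1 m and z of large_0_c in the frame of wide_row between 0.012 and 0.02 m and x of large_1_c in the frame of wide_row between -0.008 and 0.008 m and y of large_1_c in the frame of wide_row between -0.1 and 0.1 m and z of large_1_c in the frame of wide_row between 0.012 and 0.02 m and x of large_2_c in the frame of wide_row between -0.008 and 0.008 m and y of large_2_c in the frame of wide_row between -0.1 and 0.1 m and z of large_2_c in the frame of wide_row between 0.012 and 0.02 m and x of large_3_c in the frame of wide_row between -0.008 and 0.008 m and y of large_3_c in the frame of wide_row between -0.1 and 0.1 m and z of large_3_c in the frame of wide_row between 0.012 and 0.02 m and linear speed of each of small_0, small_1, small_2, small_3, large_0, large_1, large_2, large_3 below 0.02 m/s and value of joint lid below 0.03 rad); the robot touches nothing.
It fails at once if the lid slams: it closes faster than 1 rad/s within the last 0.35 rad (value of joint lid below 0.35 rad and velocity of joint lid below -1 rad/s).
It fails at once if a bystander is disturbed (petri dish, cartons, marker or amber bottle moved more than 40 mm) (distance of any of petri, slips, marker, oil, tissue from where it was at the start of the episode above 0.04 m).
Of large_0, small_0, large_1, large_2, small_2, large_3, small_1 only 5 to 7 are there at a start; the rules pass over those that are not, and their reading is None.
At some moment in a run one of large_0, small_0, large_1, small_1 may be knocked a few centimetres aside while the robot is not near it.
It also fails if it takes over 210 s, if anything falls off the work surface, if the arm or the gripper's body presses on something with over 40 N, if the wrist force passes 120 N, or if a joint passes its speed limit or range.

## Working session

There is one attempt and no reset: what is moved stays moved. The work goes in short steps, Python scripts to look and compute and a tool call to move; the robot and the scene stay as the last step left them, time stands still between calls to the robot, and variables do not carry over. Pictures are saved under pics/ and viewed, and the job is handed in when it is done.

Besides the shell and the picture viewer there is one more tool, called after ">>>" as name([rows], argument=value, ...), one row to a line, values as JSON. carry_out: Moves the arm, as the interface text tells. Its arguments: {"type":"object","properties":{"commands":{"type":"array"},"squeeze":{"type":"number"}},"required":["commands"]}

```bash
ls; mkdir -p pics
python3 - <<'E'
from cell import *
import cv2
print(get_obs())
for n in ["top","side","wrist"]:
    im=get_image(n); cv2.imwrite(f"pics/{n}0.png",im[:,:,::-1]); c=camera_info(n); print(n,c)
E
```

```text
pics
{'time': 0.0, 'qpos': array([ 1.15899991,  0.46839494, -0.01156871,  1.60363116,  0.00600424,
        1.07140373, -0.05630986]), 'dq': array([-0.00048337,  0.00049077, -0.00051743, -0.00057424, -0.00155153,
        0.00091824, -0.00070939]), 'joint_efforts': array([-1.61605876e-04, -5.20586622e+01, -1.23531057e-02, -2.43754756e+01,
       -5.65119192e-02,  1.72495586e-02,  1.59360948e-04]), 'position': array([ 0.23399257, -0.60571962,  0.17912576]), 'orientation': array([ 9.83055739e-01,  1.83304669e-01, -2.35766669e-04, -8.70261122e-04]), 'wrist_force': array([ 0.0619426 ,  0.1643377 , -0.76184346]), 'ft_torque': array([ 0.00897938,  0.02501349, -0.00439135]), 'opening': 0.0918329664303666}
top {'intrinsics': array([[382.96655506,   0.        , 278.30775792],
       [  0.        , 382.96655506, 209.85183478],
       [  0.        ,   0.        ,   1.        ]]), 'extrinsics': array([[-0.00719088,  0.99721752, -0.07419908,  0.32332399],
       [-0.9996712 , -0.00899521, -0.02401198,  0.03592973],
       [-0.0246126 ,  0.07400201,  0.99695432,  1.38068903],
       [ 0.        ,  0
[... 210 characters left out ...]
]]), 'extrinsics': array([[-0.32112678,  0.7525413 , -0.57494276, -0.27822837],
       [-0.9470069 , -0.25994461,  0.18869744,  0.25957508],
       [-0.00745065,  0.60507056,  0.79613699,  0.99078795],
       [ 0.        ,  0.        ,  0.        ,  1.        ]])}
wrist {'intrinsics': array([[349.71216413,   0.        , 275.1015422 ],
       [  0.        , 349.71216413, 203.93253269],
       [  0.        ,   0.        ,   1.        ]]), 'extrinsics': array([[ 0.36062905,  0.90151331,  0.23920796,  0.30160903],
       [-0.93270836,  0.34893613,  0.09109716, -0.58101246],
       [-0.00134299, -0.25596355,  0.9666855 ,  0.38342485],
       [ 0.        ,  0.        ,  0.        ,  1.        ]])}
```

View pics/top0.png

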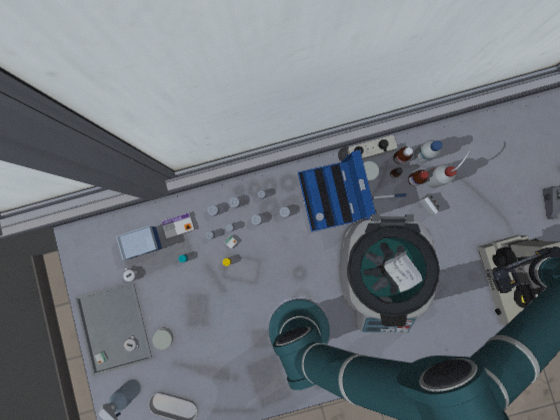

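View pics/side0.png

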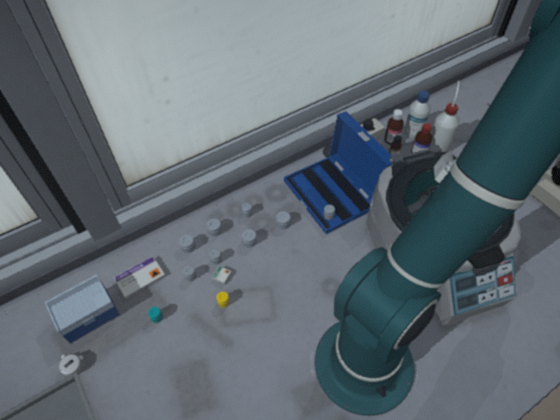

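View pics/wrist0.png

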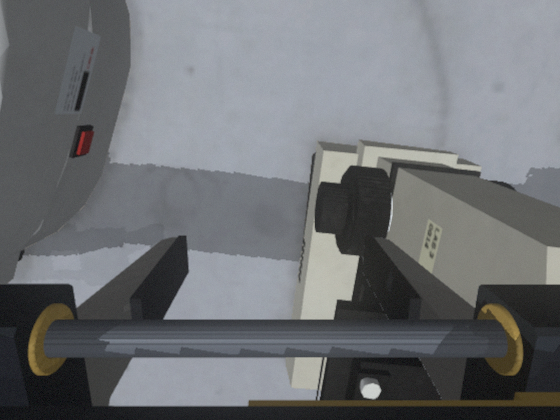

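Run:
```python
from cell import *
import numpy as np
for n in ["top","side"]:
    get_image(n)
    for l in ["large_0_c","small_0_c","case","lid_edge","petri","slips","marker","oil","tissue"]:
        for d in boxes_of(n,l): print(n,l,round(d["p"],2),np.round(d["position"],3))
print(get_obs()["time"])
```

```text
top small_0_c 0.53 [0.363 0.238 0.03 ]
top case 0.72 [ 0.478 -0.149  0.013]
top case 0.45 [ 0.493 -0.199  0.079]
top lid_edge 0.78 [ 0.494 -0.2    0.08 ]
top petri 0.66 [ 0.564 -0.264  0.014]
top slips 0.41 [0.315 0.233 0.014]
top marker 0.49 [ 0.472 -0.333  0.008]
top marker 0.48 [ 0.477 -0.149  0.012]
top oil 0.41 [ 0.55  -0.341  0.047]
top tissue 0.62 [0.368 0.431 0.013]
side large_0_c 0.8 [0.404 0.049 0.031]
side small_0_c 0.7 [0.35  0.246 0.027]
side case 0.96 [ 0.488 -0.164  0.015]
side lid_edge 0.59 [ 0.503 -0.198  0.089]
side lid_edge 0.39 [0.38  0.15  0.032]
side slips 0.66 [0.298 0.24  0.012]
side slips 0.48 [ 0.505 -0.203  0.097]
1.15
```

```bash
cat > h.py <<'E'
from cell import *
import cv2, numpy as np
np.set_printoptions(suppress=True,precision=4)
def proj(n,P,c=None):
    c=c or camera_info(n); E=c["extrinsics"]; p=(np.atleast_2d(P)-E[:3,3])@E[:3,:3]
    q=np.c_[p[:,0],-p[:,1],-p[:,2]]@c["intrinsics"].T
    return q[:,:2]/q[:,2:]
def ray(n,uv,z,c=None):
    c=c or camera_info(n); E=c["extrinsics"]; uv=np.atleast_2d(uv)
    d=np.c_[uv,np.ones(len(uv))]@np.linalg.inv(c["intrinsics"]).T
    d=(d*[1,-1,-1])@E[:3,:3].T; o=E[:3,3]
    return o+d*((z-o[2])/d[:,2])[:,None]
def crop(n,x0,y0,x1,y1,s,out):
    im=get_image(n)[:,:,::-1]; cv2.imwrite("pics/"+out,cv2.resize(im[y0:y1,x0:x1],None,fx=s,fy=s,interpolation=cv2.INTER_CUBIC))
E
python3 - <<'E'
from h import *
crop("top",170,140,395,265,3.5,"topc.png")
crop("side",140,100,400,310,3,"sidec.png")
E
```

```text
(no output)
```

View pics/topc.png

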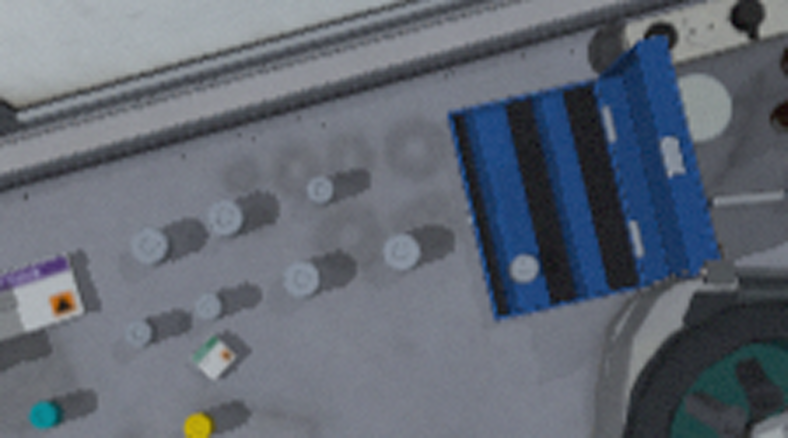

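View pics/sidec.png

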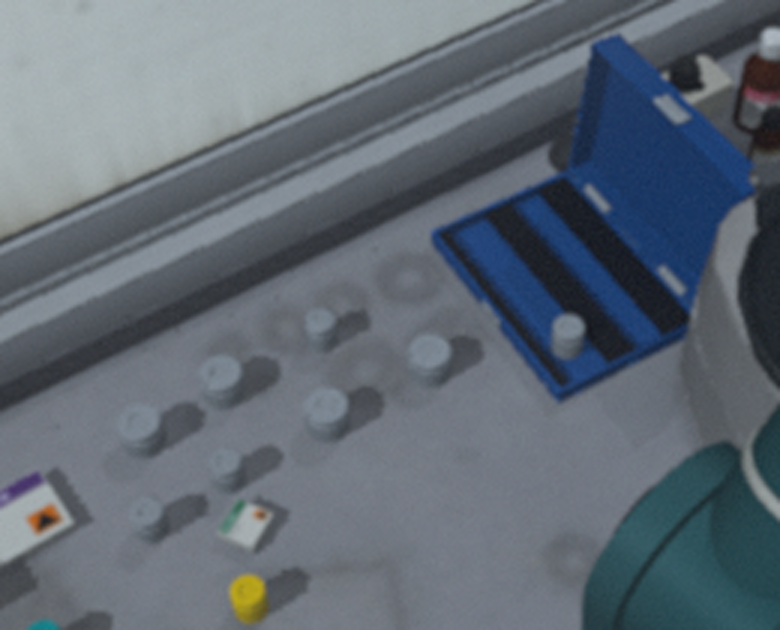

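Run:
```python
from h import *
t=np.array([[150,245],[225,217],[302,279],[402,251],[320,189],[207,306],[139,332],[524,268]])
t=(t+.5)/3.5-.5+[170,140]
s=np.array([[141,418],[221,369],[327,403],[430,347],[321,319],[226,459],[147,506],[569,323]])
s=(s+.5)/3-.5+[140,100]
for i in range(8):
    z=.032 if i<7 else .036
    print(i,ray("top",t[i],z)[0][:2],ray("side",s[i],z)[0][:2])
c=np.array([[450,113],[497,320],[640,288],[716,265],[655,38],[600,80]]);c=(c+.5)/3.5-.5+[170,140]
print(ray("top",c,.018)[:,:2])
c=np.array([[434,238],[562,396],[686,330],[750,185],[615,38],[570,178]]);c=(c+.5)/3-.5+[140,100]
print(ray("side",c,.018)[:,:2])
# sill: bottom line
print("sill", ray("top",(np.array([[20,185],[450,75]])+.5)/3.5-.5+[170,140],0)[:,:2])
crop("top",290,145,390,235,7,"topcase.png"); crop("side",275,105,400,240,6,"sidecase.png")
```

```text
0 [0.4266 0.3019] [0.4263 0.2994]
1 [0.4543 0.2257] [0.4545 0.2238]
2 [0.3908 0.1477] [0.39   0.1467]
3 [0.4182 0.0466] [0.4181 0.0452]
4 [0.4819 0.1292] [0.4795 0.127 ]
5 [0.3643 0.2438] [0.3629 0.2409]
6 [0.3386 0.3126] [0.3398 0.3115]
7 [ 0.3997 -0.0756] [ 0.4004 -0.0783]
[[ 0.5606 -0.0037]
 [ 0.3482 -0.049 ]
 [ 0.3795 -0.1939]
 [ 0.4021 -0.271 ]
 [ 0.636  -0.2148]
 [ 0.5931 -0.1577]]
[[ 0.5498 -0.0023]
 [ 0.3405 -0.0491]
 [ 0.3716 -0.1806]
 [ 0.5145 -0.3147]
 [ 0.7576 -0.2756]
 [ 0.5807 -0.1529]]
sill [[ 0.493   0.4449]
 [ 0.6038 -0.0047]]
```

View pics/topcase.png

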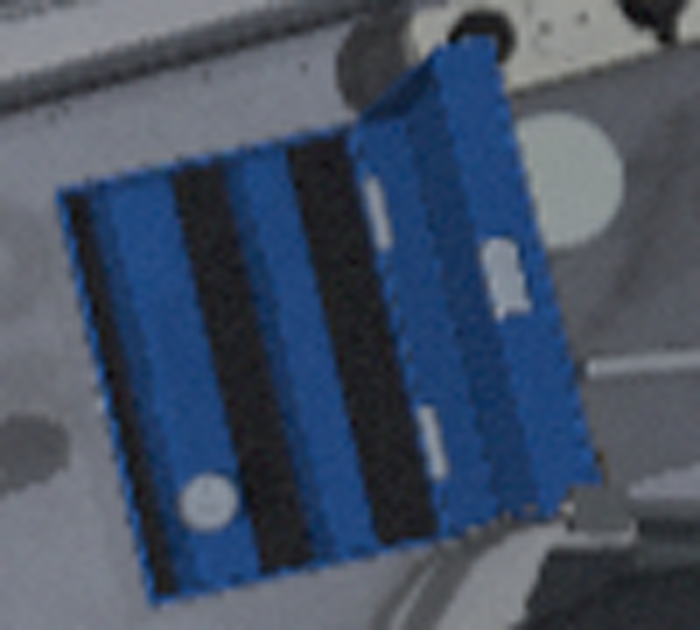

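View pics/sidecase.png

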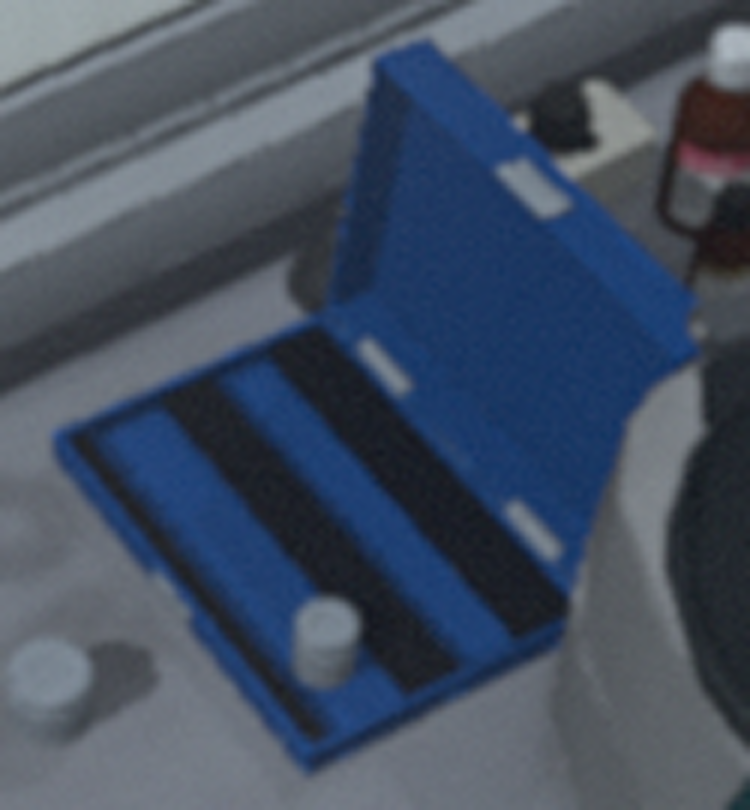

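```bash
cat > fit.py <<'E'
from h import *
from scipy.optimize import least_squares
T=[(-78,110,18,60,190),(-78,-110,18,153,604),(-18,106,14,175,175),(9,106,14,218,163),(-18,-106,14,262,572),(9,-106,14,308,562),(43,106,14,288,152),(43,-106,14,378,545),(74,-106,14,435,532)]
S=[(-78,110,18,58,440),(-78,-110,18,310,757),(-18,106,14,160,405),(9,106,14,212,380),(-18,-106,14,405,692),(9,-106,14,460,662),(43,106,14,270,350),(43,-106,14,513,635),(74,-106,14,568,607)]
LT=[(0,110,438,50),(30,110,497,42),(0,-110,545,515),(30,-110,603,485)]
LS=[(0,110,375,65),(30,110,432,40),(30,-110,695,300)]
def pts(L,s,o): a=np.array(L,float); return a[:,:-2]/1000,(a[:,-2:]+.5)/s-.5+o
Tm,Tp=pts(T,7,[290,145]); Sm,Sp=pts(S,6,[275,105]); LTm,LTp=pts(LT,7,[290,145]); LSm,LSp=pts(LS,6,[275,105])
ct,cs=camera_info("top"),camera_info("side")
def W(P,v): c,s=np.cos(v[2]),np.sin(v[2]); return P@np.array([[c,-s,0],[s,c,0],[0,0,1]]).T+[v[0],v[1],0]
def L(m,th):
    z=m[:,0]; return np.c_[.078-.156*np.cos(th)+z*np.sin(th), m[:,1], .018+.156*np.sin(th)+z*np.cos(th)]
def f(v,sep=False):
    r=[proj("top",W(Tm,v),ct)-Tp,proj("side",W(Sm,v),cs)-Sp,proj("top",W(L(LTm,v[3]),v),ct)-LTp,proj("side",W(L(LSm,v[3]),v),cs)-LSp]
    return r if sep else np.concatenate(r).ravel()
r=least_squares(f,[.47,-.12,-1.35,1.6],loss="soft_l1")
if __name__=="__main__":
    print(r.x,np.degrees(r.x[2])); [print(np.round(a,1).tolist()) for a in f(r.x,True)]
E
python3 fit.py
```

```text
[ 0.4707 -0.0998 -1.3648  1.6748] -78.19668291829127
[[-0.7, -0.3], [-0.6, 0.5], [-0.6, -0.4], [0.6, -0.3], [-0.0, 0.4], [0.8, 0.3], [-0.2, -0.8], [0.2, 0.7], [0.6, 0.7]]
[[-1.8, -1.9], [-1.3, -0.7], [-0.1, -2.2], [-0.9, -1.6], [0.9, 0.5], [0.1, 1.3], [-0.7, -0.9], [1.6, 0.6], [1.7, 0.7]]
[[-0.6, -0.3], [-0.1, -0.9], [-0.0, 0.7], [0.7, 3.0]]
[[-0.3, -2.6], [-0.8, -1.3], [6.5, 5.5]]
```

Run:
```python
from h import *
for z in (0,.1,.15,.2,.25,.3,.35): print(z,ray("top",[393,255],z)[0][:2],ray("side",[470,215],z)[0][:2], ray("top",[380,328],z)[0][:2],ray("side",[448,310],z)[0][:2])
im=get_image("top")[:,:,::-1]; cv2.imwrite("pics/topsill.png",cv2.resize(im[140:215,230:340],None,fx=7,fy=7,interpolation=cv2.INTER_CUBIC))
im=get_image("side")[:,:,::-1]; cv2.imwrite("pics/sidesill.png",cv2.resize(im[60:200,220:360],None,fx=4,fy=4,interpolation=cv2.INTER_CUBIC))
```

```text
0 [ 0.2613 -0.3379] [ 0.2772 -0.4406] [ 0.0067 -0.2851] [ 0.0513 -0.2393]
0.1 [ 0.2658 -0.3109] [ 0.2212 -0.3699] [ 0.0296 -0.2619] [ 0.0181 -0.189 ]
0.15 [ 0.268  -0.2973] [ 0.1931 -0.3346] [ 0.0411 -0.2503] [ 0.0015 -0.1638]
0.2 [ 0.2703 -0.2838] [ 0.1651 -0.2993] [ 0.0526 -0.2386] [-0.0152 -0.1386]
0.25 [ 0.2725 -0.2702] [ 0.1371 -0.2639] [ 0.064 -0.227] [-0.0318 -0.1135]
0.3 [ 0.2748 -0.2567] [ 0.109  -0.2286] [ 0.0755 -0.2154] [-0.0484 -0.0883]
0.35 [ 0.277  -0.2432] [ 0.081  -0.1933] [ 0.087  -0.2038] [-0.0651 -0.0631]
```

View pics/topsill.png

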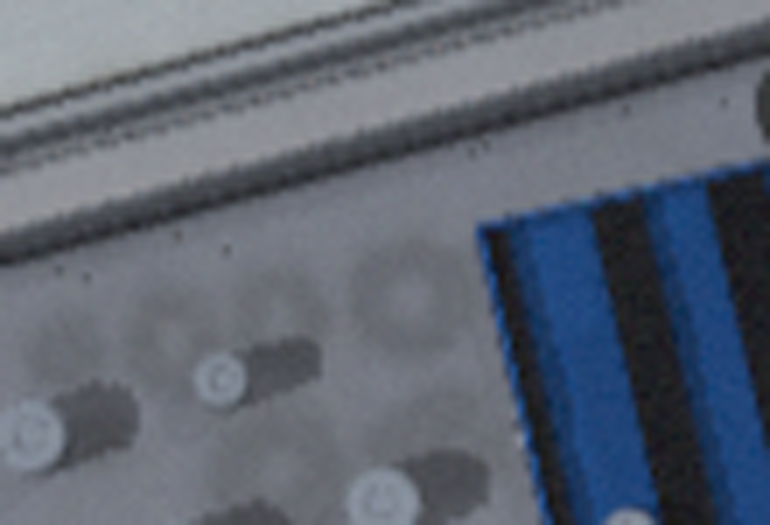

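View pics/sidesill.png

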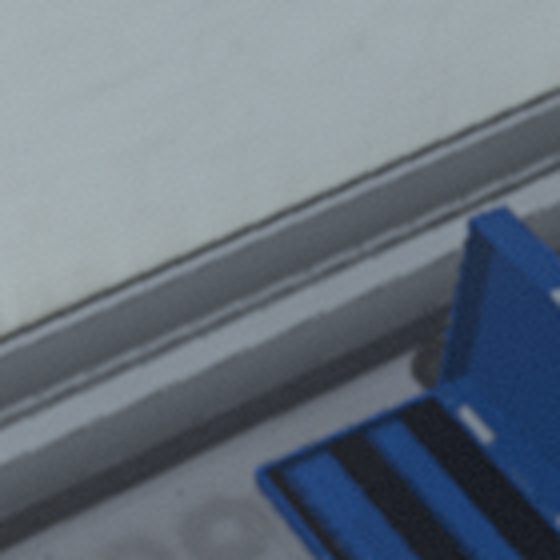

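Run:
```python
from h import *
n=np.array([.979,.2045])
a=(np.array([[0,235],[770,25]])+.5)/7-.5+[230,140]; b=(np.array([[0,465],[440,275]])+.5)/4-.5+[220,60]
e=(np.array([[0,262],[770,52]])+.5)/7-.5+[230,140]
for z in (0,.03,.05,.07,.1,.15): print(z,(ray("top",a,z)[:,:2]-[.4707,-.0998])@n,(ray("side",b,z)[:,:2]-[.4707,-.0998])@n,(ray("top",e,z)[:,:2]-[.4707,-.0998])@n)
```

```text
0 [0.1603 0.1818] [0.2186 0.2228] [0.1464 0.1678]
0.03 [0.1543 0.1753] [0.192  0.1961] [0.1407 0.1617]
0.05 [0.1503 0.171 ] [0.1743 0.1783] [0.1369 0.1575]
0.07 [0.1463 0.1667] [0.1565 0.1605] [0.1331 0.1534]
0.1 [0.1403 0.1602] [0.13   0.1338] [0.1274 0.1472]
0.15 [0.1303 0.1494] [0.0856 0.0892] [0.1178 0.137 ]
```

>>> carry_out([
  [[0, 0, -0.05], 0, 1],
  [[0, 0, -0.1], 0, 1],
  [[0, 0, -0.15], 0, 1],
  [[0, 0, -0.2], 0, 1],
  [[0, 0, -0.24], 0, 1],
  [[0, 0, -0.24], 0, 1],
])

```text
time: 2.05
position: [0.2352, -0.6083, 0.4274]
orientation: [0.983, 0.183, 0.001, 0.006]
wrist_force: [0.1, -1.4, 0.7]
opening: 0.0921
```

```bash
cat >> h.py <<'E'
from scipy.spatial.transform import Rotation as R
def to(xy,z=None,yaw=None):
    o=get_obs(); M=R.from_quat(o["orientation"]).as_matrix(); p=o["position"]
    d=np.array([xy[0],xy[1],p[2] if z is None else z])-p
    cy=np.degrees(np.arctan2(M[1,0],M[0,0]))
    s=M.T@d
    print("t",round(o["time"],1),"tcp",p.round(4),"yaw",round(cy,1),"shift",s.round(4), "turn", None if yaw is None else round(-((yaw-cy+180)%360-180),1),"F",o["wrist_force"].round(1),"q7",round(o["qpos"][6],2),"open",round(o["opening"],4))
C=np.array([.4707,-.0998]); YAW=-78.2
def case(x,y):
    a=np.radians(YAW); return C+[np.cos(a)*x-np.sin(a)*y,np.sin(a)*x+np.cos(a)*y]
def incase(p):
    a=np.radians(YAW); d=np.asarray(p)[...,:2]-C; return np.stack([np.cos(a)*d[...,0]+np.sin(a)*d[...,1],-np.sin(a)*d[...,0]+np.cos(a)*d[...,1]],-1)
E
python3 -c "
from h import *
print(case(-.04,-.064)); to(case(-.04,-.064),.30,101.8)"
```

```text
[ 0.3999 -0.0737]
t 2.0 tcp [ 0.2352 -0.6083  0.4274] yaw 21.1 shift [ 0.3462 -0.4408  0.1224] turn -80.7 F [ 0.1 -1.4  0.7] q7 -0.05 open 0.0921
```

>>> carry_out([
  [[0.346, -0.441, 0], -80.7, 1],
  [[0.346, -0.441, 0], -80.7, 1],
  [[0.346, -0.441, 0], -80.7, 1],
  [[0.346, -0.441, 0], -80.7, 1],
  [[0.346, -0.441, 0], -80.7, 1],
  [[0.346, -0.441, 0], -80.7, 1],
  [[0.346, -0.441, 0], -80.7, 1],
  [[0.346, -0.441, 0], -80.7, 1],
  [[0.346, -0.441, 0], -80.7, 1],
  [[0.346, -0.441, 0], -80.7, 1],
  [[0.346, -0.441, 0], -80.7, 1],
  [[0.346, -0.441, 0.03], -80.7, 1],
  [[0.346, -0.441, 0.08], -80.7, 1],
  [[0.346, -0.441, 0.12], -80.7, 1],
  [[0.346, -0.441, 0.12], -80.7, 1],
  [[0.346, -0.441, 0.12], -80.7, 1],
])

```text
time: 3.65
position: [0.3982, -0.0702, 0.3007]
orientation: [0.63, 0.776, 0.0, -0.0]
wrist_force: [0.9, -0.6, 1.3]
opening: 0.0922
```

```bash
python3 -c "
from h import *
to(case(-.04,-.064),.18,101.8)
crop('wrist',0,0,560,420,1.4,'w1.png')"
```

```text
t 3.6 tcp [ 0.3982 -0.0702  0.3007] yaw 101.8 shift [-0.0038  0.0009  0.1207] turn 0.0 F [ 0.9 -0.6  1.3] q7 0.35 open 0.0922
```

View pics/w1.png

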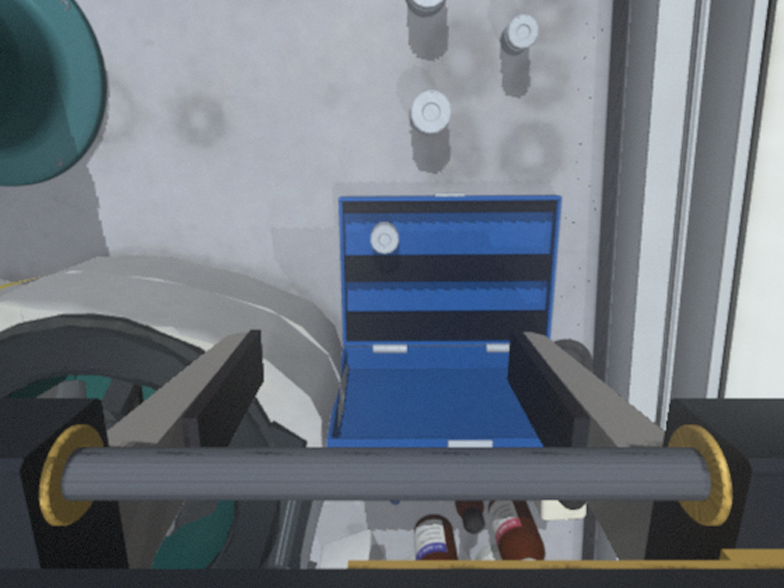

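Run:
```python
from h import *
im=get_image("top")[:,:,::-1]; cv2.imwrite("pics/tcen.png",cv2.resize(im[190:340,310:450],None,fx=4,fy=4,interpolation=cv2.INTER_CUBIC))
im=get_image("side")[:,:,::-1]; cv2.imwrite("pics/scen.png",cv2.resize(im[100:350,330:540],None,fx=3,fy=3,interpolation=cv2.INTER_CUBIC)[:,:])
crop("wrist",0,150,280,420,2.8,"wcen.png"); c=camera_info("wrist"); print(c["extrinsics"])
```

```text
[[ 0.9788 -0.1973 -0.055   0.3846]
 [ 0.2048  0.946   0.2512 -0.0009]
 [ 0.0025 -0.2571  0.9664  0.5059]
 [ 0.      0.      0.      1.    ]]
```

View pics/tcen.png

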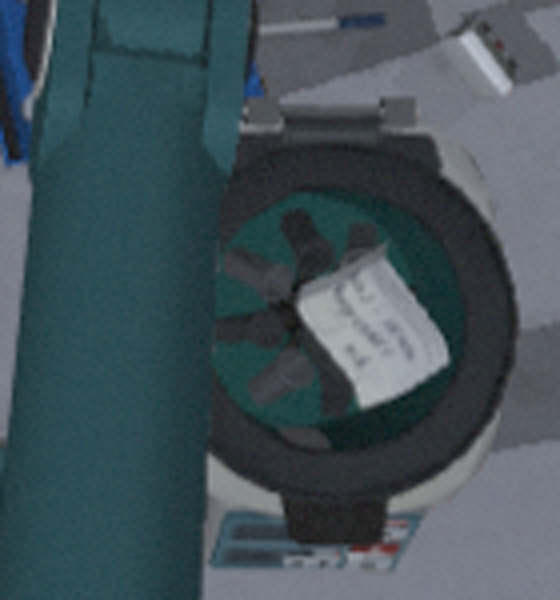

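View pics/wcen.png

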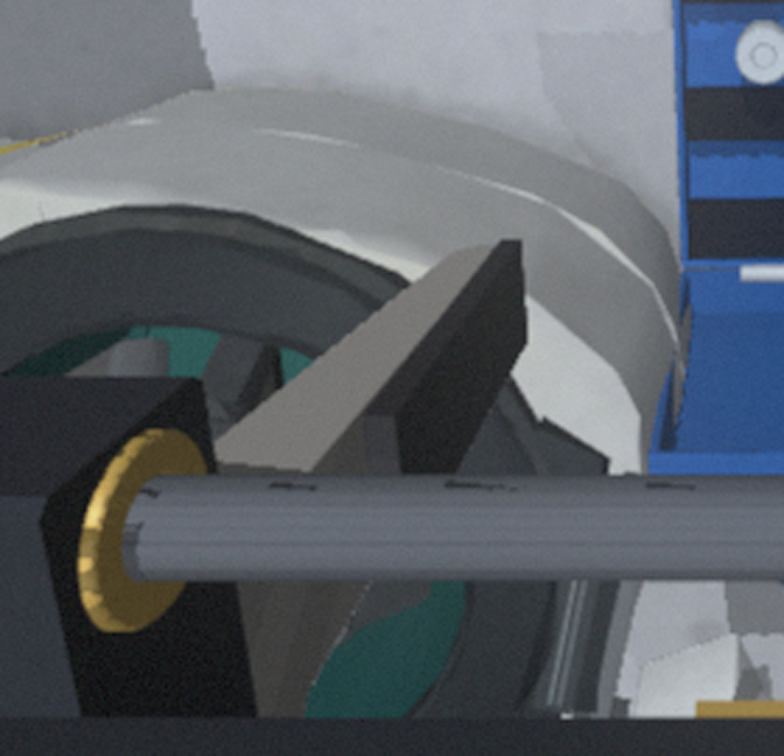

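View pics/scen.png

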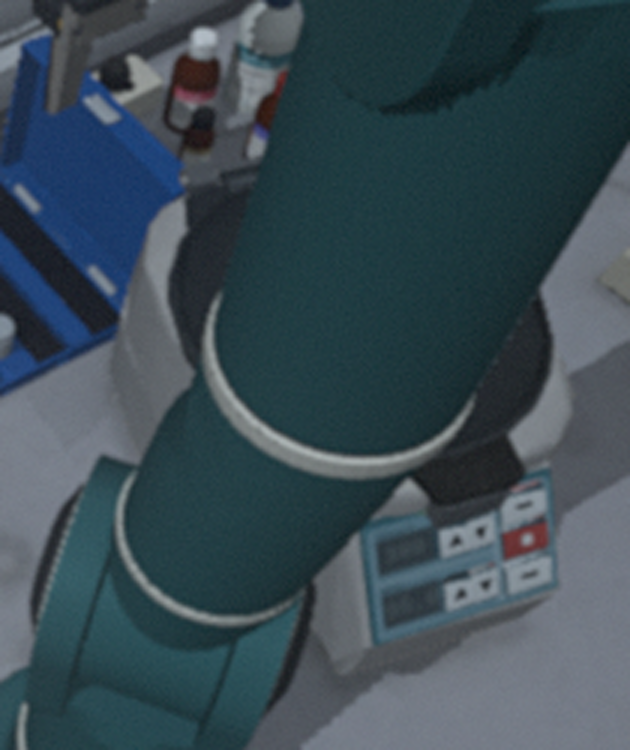

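Run:
```python
from h import *
for z in (.1,.15,.2,.25,.3): print(z,*[incase(ray(n,p,z)[0]).round(3) for n,p in (("top",[375.5,217.5]),("side",[397,168]),("wrist",[213,320]))], "edge",[incase(ray("wrist",p,z)[0]).round(3) for p in ([188,205],[235,239],[243,273],[228,309])])
```

```text
0.1 [ 0.137 -0.111] [ 0.16  -0.086] [ 0.152 -0.145] edge [array([-0.005, -0.168]), array([ 0.038, -0.112]), array([ 0.084, -0.104]), array([ 0.135, -0.124])]
0.15 [ 0.125 -0.111] [ 0.122 -0.118] [ 0.119 -0.135] edge [array([-0.019, -0.155]), array([ 0.02 , -0.106]), array([ 0.06 , -0.099]), array([ 0.105, -0.117])]
0.2 [ 0.114 -0.111] [ 0.085 -0.15 ] [ 0.086 -0.125] edge [array([-0.032, -0.142]), array([ 0.001, -0.101]), array([ 0.035, -0.094]), array([ 0.074, -0.11 ])]
0.25 [ 0.102 -0.112] [ 0.048 -0.182] [ 0.053 -0.115] edge [array([-0.046, -0.129]), array([-0.018, -0.095]), array([ 0.011, -0.089]), array([ 0.043, -0.102])]
0.3 [ 0.09  -0.112] [ 0.01  -0.215] [ 0.021 -0.105] edge [array([-0.059, -0.117]), array([-0.037, -0.089]), array([-0.014, -0.084]), array([ 0.012, -0.095])]
```

Run:
```python
from h import *
crop("wrist",230,130,420,260,4.2,"wcase.png"); print(get_obs()["time"])
c=camera_info("wrist"); np.save("c1.npy",c,allow_pickle=True)
for d in boxes_of("wrist","small_3_c")+boxes_of("wrist","large_0_c"): print(d["p"],d["position"],incase(d["position"]))
```

```text
3.9
0.6 [0.3981, -0.0735, 0.0327] [-0.0406 -0.0657]
0.86 [0.4153, 0.0443, 0.0322] [-0.1524 -0.0248]
0.41 [0.4762, 0.127, 0.0289] [-0.2209  0.0518]
```

View pics/wcase.png

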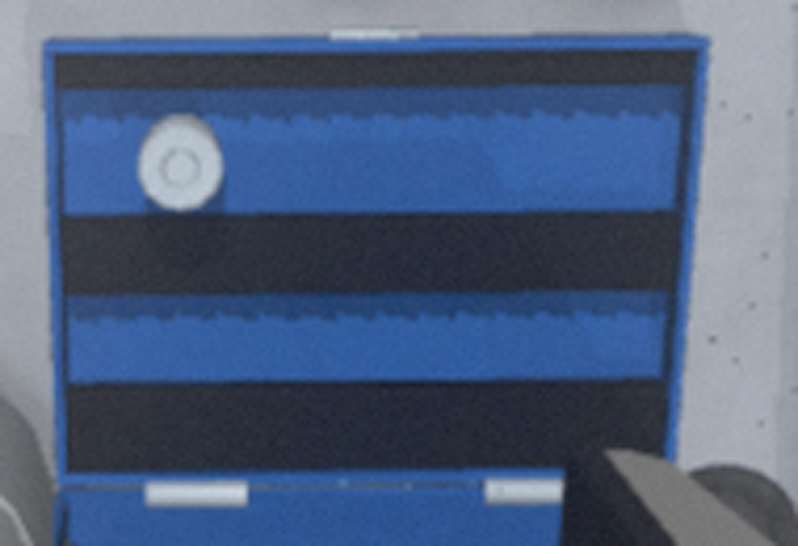

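Run:
```python
from h import *
from scipy.optimize import least_squares
c=camera_info("wrist")
P=np.array([(-78,-110,18,45,42),(-78,110,18,708,38),(-18,-106,14,64,214),(-18,106,14,677,209),(9,-106,14,66,297),(9,106,14,668,289),(43,-106,14,66,384),(43,106,14,663,376),(74,-106,14,66,474)],float)
m=P[:,:3]/1000; uv=(P[:,3:]+.5)/4.2-.5+[230,130]
def f(v):
    k,s=np.cos(v[2]),np.sin(v[2]); return (proj("wrist",m@np.array([[k,-s,0],[s,k,0],[0,0,1]]).T+[v[0],v[1],0],c)-uv).ravel()
r=least_squares(f,[.47,-.1,-1.365]); print(r.x,np.degrees(r.x[2]),r.fun.reshape(-1,2).round(1).tolist())
t=ray("wrist",(np.array([[181,163]])+.5)/4.2-.5+[230,130],.036,c); print(t)
v=r.x; a=v[2]; d=t[0,:2]-v[:2]; print(np.cos(a)*d[0]+np.sin(a)*d[1],-np.sin(a)*d[0]+np.cos(a)*d[1])
for p in ([431/1.4,112/1.4],[521/1.4,31/1.4]): print(ray("wrist",p,.032,c))
```

```text
[ 0.4676 -0.0998 -1.3555] -77.66301235187315 [[-1.5, -0.7], [0.9, -1.2], [-1.5, 0.8], [1.1, 0.6], [-1.4, -0.7], [1.8, -0.1], [-0.6, 1.0], [1.2, 1.6], [0.0, -0.7]]
[[ 0.3969 -0.0746  0.036 ]]
-0.03969015749201911 -0.06374991295505494
[[0.4178 0.0455 0.032 ]]
[[0.4799 0.1273 0.032 ]]
```

```bash
sed -i 's/^C=.*/C=np.array([.4685,-.0998]); YAW=-77.9/' h.py; python3 -c "
from h import *
to([.398,-.0748],.10,57.1)"
```

```text
t 4.0 tcp [ 0.3987 -0.0704  0.3011] yaw 101.8 shift [-0.0039 -0.0019  0.2011] turn 44.7 F [-0.  -0.5  0.7] q7 0.35 open 0.092
```

>>> carry_out([
  [[-0.004, -0.002, 0.05], 44.7, 0.55],
  [[-0.004, -0.002, 0.1], 44.7, 0.55],
  [[-0.004, -0.002, 0.15], 44.7, 0.55],
  [[-0.004, -0.002, 0.18], 44.7, 0.55],
  [[-0.004, -0.002, 0.2], 44.7, 0.55],
  [[-0.004, -0.002, 0.2], 44.7, 0.55],
  [[-0.004, -0.002, 0.2], 44.7, 0.55],
  [[-0.004, -0.002, 0.2], 44.7, 0.55],
])

```text
time: 4.8
position: [0.3983, -0.0748, 0.1014]
orientation: [0.878, 0.479, 0.001, 0.001]
wrist_force: [-0.6, -0.2, -0.3]
opening: 0.0507
```

```bash
python3 -c "
from h import *
to([.398,-.0748],.022,57.1)
crop('wrist',0,0,560,420,1.4,'w2.png')
print(proj('wrist',[[.398,-.0748,.036],[.398,-.0748,.004]])*1.4)"
```

```text
t 4.8 tcp [ 0.3983 -0.0748  0.1014] yaw 57.3 shift [-0.0002 -0.0004  0.0794] turn 0.2 F [-0.6 -0.2 -0.3] q7 -0.63 open 0.0507
[[383.0256 285.7774]
 [383.1058 272.8461]]
```

View pics/w2.png

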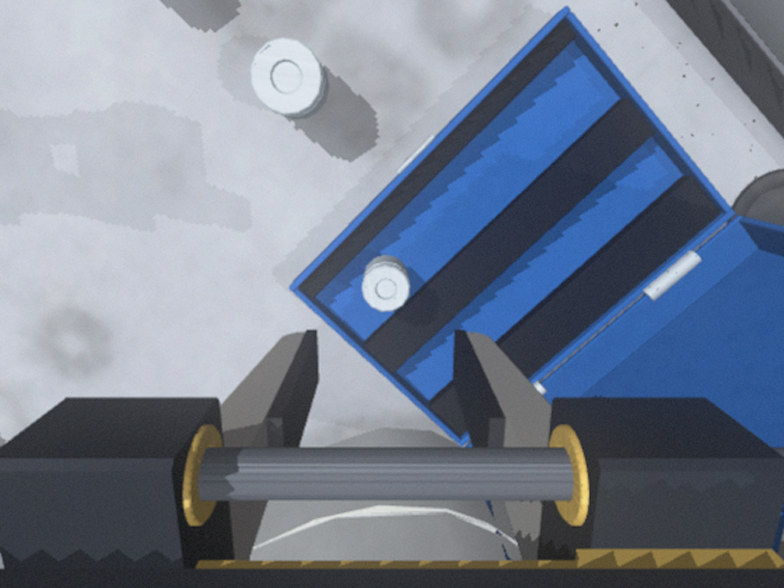

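>>> carry_out([
  [[0, 0, 0.04], 0, 0.55],
  [[0, 0, 0.065], 0, 0.55],
  [[0, 0, 0.079], 0, 0.55],
  [[0, 0, 0.079], 0, 0.55],
  [[0, 0, 0.079], 0, 0],
  [[0, 0, 0.079], 0, 0],
  [[0, 0, 0.079], 0, 0],
  [[0, 0, 0.079], 0, 0],
  [[0, 0, 0.079], 0, 0],
  [[0, 0, 0.06], 0, 0],
  [[0, 0, 0.03], 0, 0],
  [[0, 0, 0], 0, 0],
  [[0, 0, -0.03], 0, 0],
  [[0, 0, -0.03], 0, 0],
], squeeze=25)

```text
time: 6.25
position: [0.3997, -0.0752, 0.1334]
orientation: [0.878, 0.478, 0.002, 0.003]
wrist_force: [0.8, 0.3, -0.6]
opening: 0.0006
```

```bash
python3 -c "
from h import *
print(case(.026,.085))
to(case(.026,.085),.13,102.1)
crop('wrist',0,0,560,420,1.4,'w3.png')"
```

```text
[ 0.5571 -0.1074]
t 6.2 tcp [ 0.3997 -0.0752  0.1334] yaw 57.1 shift [0.0584 0.1496 0.0046] turn -45.0 F [ 0.8  0.3 -0.6] q7 -0.59 open 0.0006
```

View pics/w3.png

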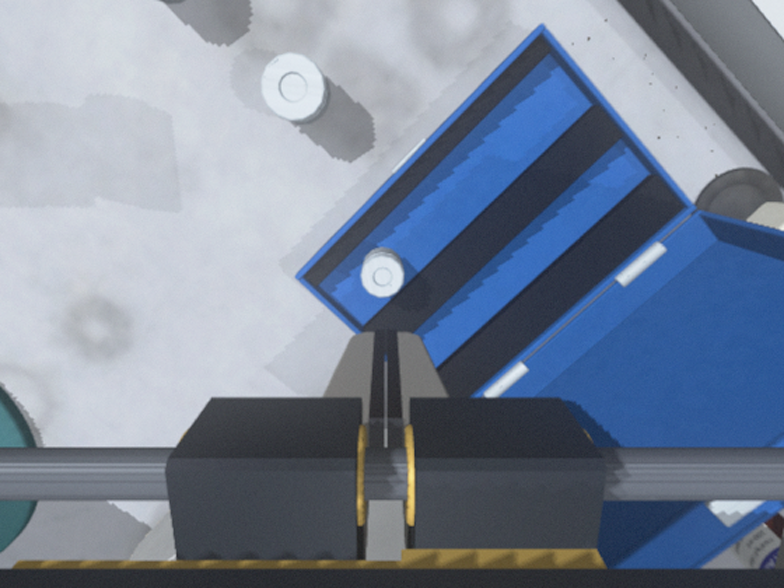

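```bash
python3 -c "
from h import *
p=ray('wrist',np.array([383,272])/1.4,.036)[0]; print(p,incase(p))
to(p,.0155,77.1)"
```

```text
[ 0.3986 -0.0743  0.036 ] [-0.0396 -0.063 ]
t 6.3 tcp [ 0.3983 -0.0751  0.1316] yaw 57.1 shift [ 0.0009 -0.0007  0.1161] turn -20.0 F [-0.3 -1.1  0.7] q7 -0.59 open 0.0004
```

>>> carry_out([
  [[0, 0, 0], -20, 0.55],
  [[0, 0, 0], -20, 0.55],
  [[0, 0, 0.02], -20, 0.55],
  [[0, 0, 0.05], -20, 0.55],
  [[0, 0, 0.08], -20, 0.55],
  [[0, 0, 0.1], -20, 0.55],
  [[0, 0, 0.11], -20, 0.55],
  [[0, 0, 0.115], -20, 0.55],
  [[0, 0, 0.115], -20, 0.55],
  [[0, 0, 0.115], -20, 0],
  [[0, 0, 0.115], -20, 0],
  [[0, 0, 0.115], -20, 0],
  [[0, 0, 0.115], -20, 0],
  [[0, 0, 0.115], -20, 0],
  [[0, 0, 0.115], -20, 0],
  [[0, 0, 0.115], -20, 0],
])

```text
time: 7.9
position: [0.3969, -0.0746, 0.0151]
orientation: [0.782, 0.623, -0.0, 0.0]
wrist_force: [-0.1, -0.3, 1.2]
opening: 0.0003
```

```bash
python3 -c "
from h import *
crop('wrist',0,0,560,420,1.4,'w4.png'); crop('side',280,100,400,240,5,'s4.png')
o=get_obs();print(o['opening'])"
```

```text
0.0006346106635968722
```

View pics/w4.png

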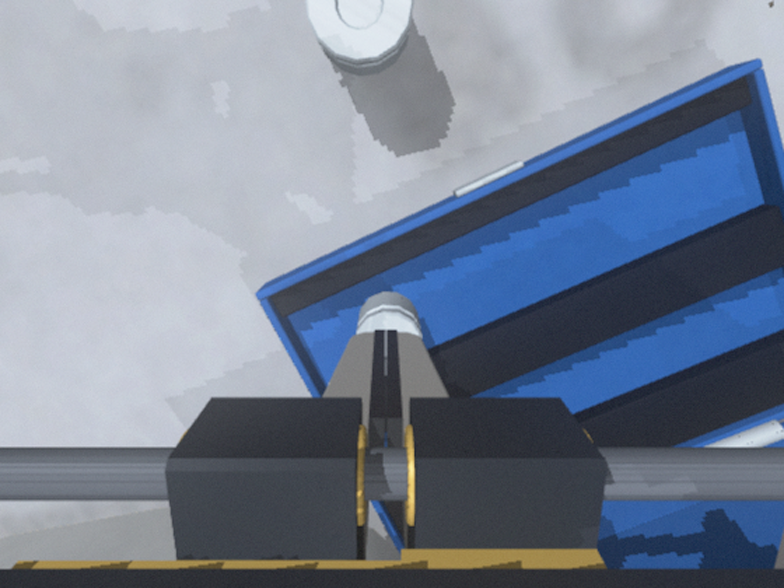

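View pics/s4.png

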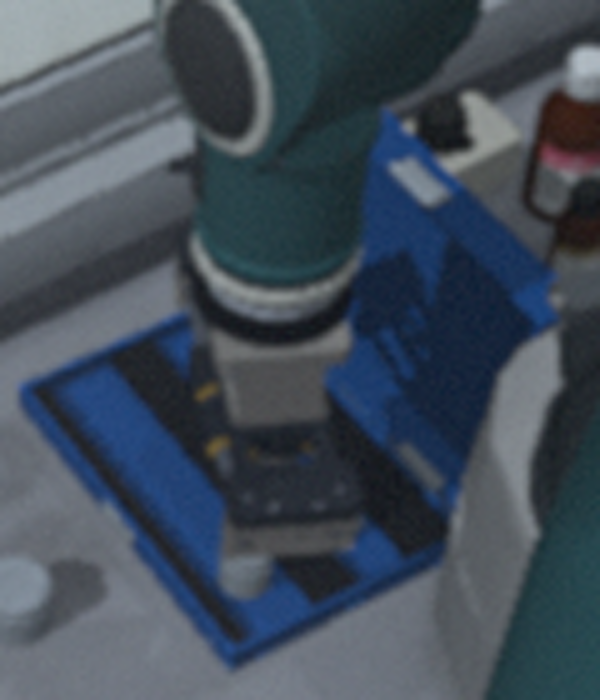

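```bash
python3 -c "
from h import *
o=get_obs(); M=R.from_quat(o['orientation']).as_matrix(); p=o['position']
for dx in (0,.01,.014,.02,.03,.04): print(dx, (proj('wrist',[p+M[:,0]*dx+[0,0,.021]])*1.4).round(), (proj('wrist',[p+M[:,0]*dx+[0,0,-.011]])*1.4).round())
for h in (0,.02,.04): print('axis',h,(proj('wrist',[p-M[:,2]*h])*1.4).round())
"
```

```text
0 [[384. 341.]] [[384. 315.]]
0.01 [[384. 317.]] [[384. 294.]]
0.014 [[384. 307.]] [[384. 286.]]
0.02 [[384. 292.]] [[384. 273.]]
0.03 [[384. 267.]] [[384. 251.]]
0.04 [[384. 241.]] [[384. 229.]]
axis 0 [[384. 323.]]
axis 0.02 [[384. 340.]]
axis 0.04 [[383. 360.]]
```

>>> carry_out([
  [[0, 0, 0], 0, 0.45],
  [[0, 0, 0], 0, 0.45],
  [[0, 0, 0], 0, 0.45],
  [[0, 0, 0], 0, 0.45],
  [[0, 0, 0], 0, 0.45],
  [[0, 0, 0.004], 0, 0.45],
  [[0, 0, 0.004], 0, 0.45],
])

```text
time: 8.7
position: [0.3966, -0.0746, 0.0107]
orientation: [0.782, 0.623, -0.0, -0.0]
wrist_force: [-0.2, 1.1, -0.6]
opening: 0.041
```

```bash
python3 -c "
from h import *
to([.398,-.0748])
crop('wrist',140,130,420,330,2.8,'w5.png')"
```

```text
t 8.7 tcp [ 0.3966 -0.0746  0.0107] yaw 77.1 shift [ 0.0001  0.0014 -0.    ] turn None F [-0.2  1.1 -0.6] q7 -0.49 open 0.041
```

View pics/w5.png

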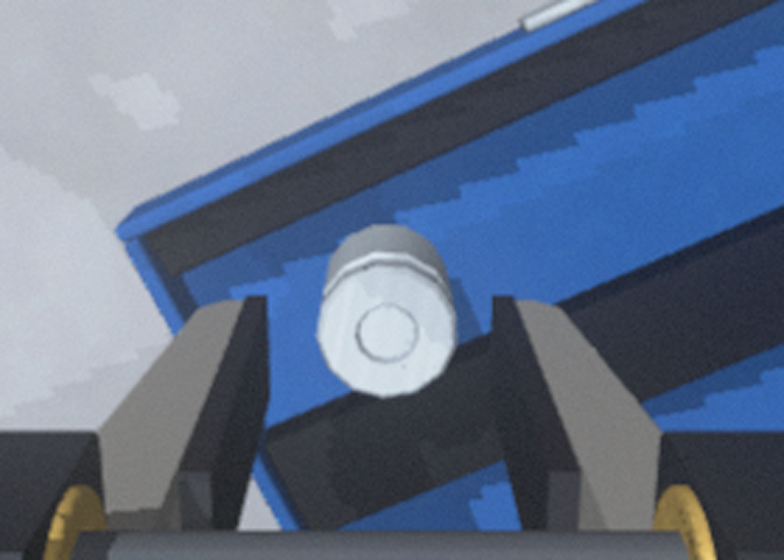

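>>> carry_out([
  [[0, 0.0015, 0.005], 0, 0.5],
  [[0, 0.0015, 0.01], 0, 0.5],
  [[0, 0.0015, 0.01], 0, 0.5],
])

```text
time: 9.05
position: [0.3978, -0.0748, 0.0003]
orientation: [0.782, 0.623, -0.0, -0.001]
wrist_force: [-0.5, 1.0, -0.5]
opening: 0.0458
```

>>> carry_out([
  [[0, 0, 0.004], 0, 0.5],
  [[0, 0, 0.008], 0, 0.5],
  [[0, 0, 0.008], 0, 0.5],
])

```text
time: 9.35
position: [0.398, -0.0748, -0.0074]
orientation: [0.782, 0.623, -0.0, -0.0]
wrist_force: [0.1, 0.6, -0.3]
opening: 0.046
```

>>> carry_out([
  [[0, 0, 0.005], 0, 0.5],
  [[0, 0, 0.01], 0, 0.5],
  [[0, 0, 0.01], 0, 0.5],
])

```text
time: 9.65
position: [0.3978, -0.0748, -0.0176]
orientation: [0.782, 0.623, -0.0, -0.0]
wrist_force: [0.1, 0.5, 0.1]
opening: 0.0461
```

```bash
python3 -c "
from h import *
to([.398,-.0748])
crop('wrist',140,130,420,330,2.8,'w6.png');crop('side',280,100,400,240,5,'s6.png')"
```

```text
t 9.7 tcp [ 0.3978 -0.0748 -0.0176] yaw 77.1 shift [ 0.0001  0.0001 -0.    ] turn None F [0.1 0.5 0.1] q7 -0.55 open 0.0461
```

View pics/w6.png

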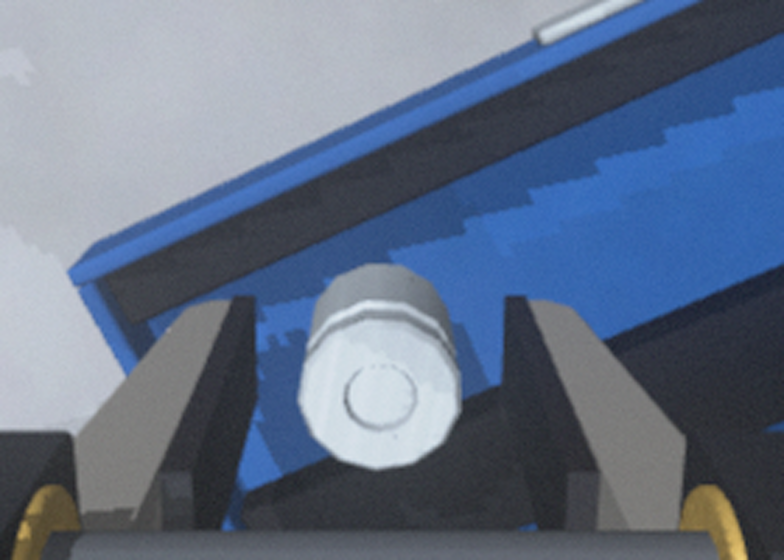

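View pics/s6.png

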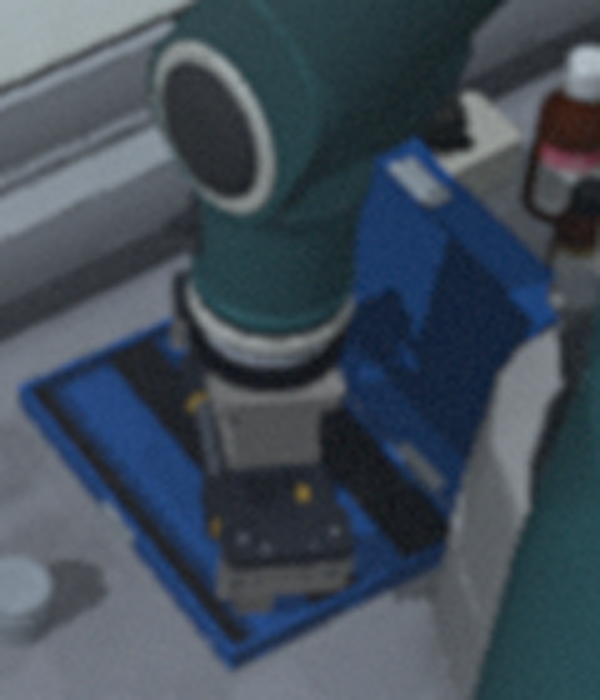

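>>> carry_out([
  [[0, 0, 0.005], 0, 0.5],
  [[0, 0, 0.008], 0, 0.5],
  [[0, 0, 0.008], 0, 0],
  [[0, 0, 0.008], 0, 0],
  [[0, 0, 0.008], 0, 0],
  [[0, 0, 0.008], 0, 0],
  [[0, 0, 0.008], 0, 0],
  [[0, 0, 0.008], 0, 0],
])

```text
time: 10.55
position: [0.3982, -0.075, -0.025]
orientation: [0.782, 0.623, -0.0, -0.0]
wrist_force: [-0.3, -0.3, -1.2]
opening: 0.0273
```

>>> carry_out([
  [[0, 0, -0.01], 0, 0],
  [[0, 0, -0.03], 0, 0],
  [[0, 0, -0.06], 0, 0],
  [[0, 0, -0.1], 0, 0],
  [[0, 0, -0.1], 0, 0],
])

```text
time: 11.05
position: [0.4018, -0.0754, 0.0793]
orientation: [0.782, 0.623, 0.002, 0.004]
wrist_force: [0.4, 0.7, -1.4]
opening: 0.0278
```

```bash
python3 -c "
from h import *
to(case(.026,.085),.075,102.1)
crop('wrist',0,0,560,420,1.4,'w7.png')"
```

```text
t 11.1 tcp [ 0.4018 -0.0754  0.0793] yaw 77.1 shift [0.0034 0.1584 0.0057] turn -25.0 F [ 0.4  0.7 -1.4] q7 -0.36 open 0.0278
```

View pics/w7.png

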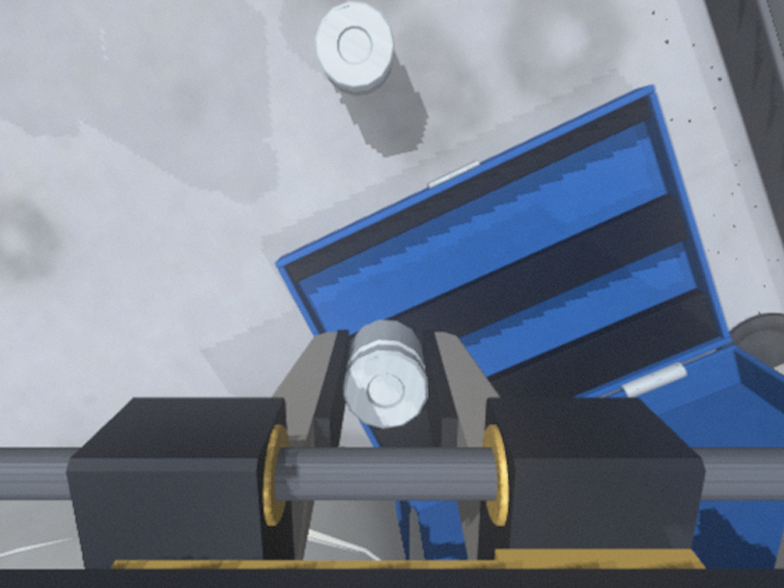

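```bash
python3 -c "
from h import *
get_image('top');to(case(.026,.075),.075,102.1)"
```

```text
t 11.2 tcp [ 0.3989 -0.0755  0.076 ] yaw 77.1 shift [0.     0.1523 0.0014] turn -25.0 F [ 0.4  0.4 -1.5] q7 -0.37 open 0.0272
```

>>> carry_out([
  [[0, 0.05, 0], -8, 0],
  [[0, 0.1, 0], -16, 0],
  [[0, 0.15, 0], -25, 0],
  [[0, 0.152, 0], -25, 0],
  [[0, 0.152, 0], -25, 0],
  [[0, 0.152, 0], -25, 0],
])

```text
time: 11.75
position: [0.5443, -0.108, 0.0736]
orientation: [0.628, 0.778, -0.001, -0.002]
wrist_force: [-0.6, -0.6, -1.0]
opening: 0.0271
```

```bash
python3 -c "
from h import *
to(case(.026,.075),-.025,102.1)
crop('wrist',0,0,560,420,1.4,'w8.png')"
```

```text
t 11.8 tcp [ 0.5443 -0.108   0.0736] yaw 102.1 shift [-0.0022  0.003   0.0986] turn 0.0 F [-0.6 -0.6 -1. ] q7 -0.0 open 0.0271
```

View pics/w8.png

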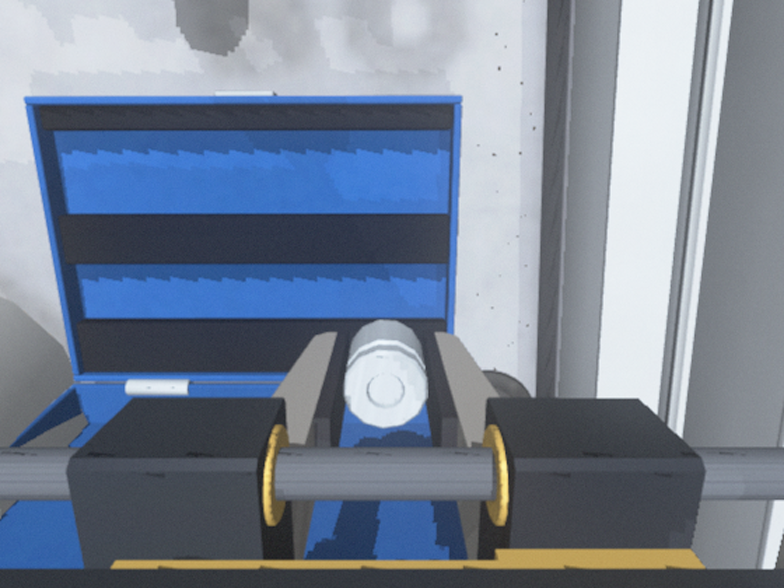

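```bash
python3 -c "
from h import *
for x,y in ((-.018,0),(.009,0),(.043,0),(-.018,.106),(-.018,-.106)): print(x,y,(proj('wrist',[[*case(x,y),.014]])*1.4).round())
print((proj('wrist',[[*case(-.078,.11),.018],[*case(-.078,-.11),.018]])*1.4).round())
to(case(.026,.075),-.025,102.1)"
```

```text
-0.018 0 [[250. 211.]]
0.009 0 [[254. 261.]]
0.043 0 [[258. 319.]]
-0.018 0.106 [[447. 212.]]
-0.018 -0.106 [[ 53. 211.]]
[[460.  91.]
 [ 19.  91.]]
t 11.8 tcp [ 0.5445 -0.1082  0.0742] yaw 102.1 shift [-0.0019  0.0027  0.0992] turn 0.0 F [ 0.  -0.3 -1.7] q7 -0.0 open 0.0273
```

>>> carry_out([
  [[-0.002, 0.002, 0.0], 0, 0],
  [[-0.002, 0.002, 0.03], 0, 0],
  [[-0.002, 0.002, 0.06], 0, 0],
  [[-0.002, 0.002, 0.08], 0, 0],
  [[-0.002, 0.002, 0.09], 0, 0],
  [[-0.002, 0.002, 0.097], 0, 0],
  [[-0.002, 0.002, 0.099], 0, 0],
  [[-0.002, 0.002, 0.099], 0, 0],
])

```text
time: 12.6
position: [0.5495, -0.1104, -0.0233]
orientation: [0.628, 0.778, 0.0, 0.001]
wrist_force: [-0.2, 0.1, -2.2]
opening: 0.0273
```

```bash
python3 -c "
from h import *
to(case(.026,.075),-.025,102.1)
crop('wrist',0,0,560,420,1.4,'w9.png')"
```

```text
t 12.6 tcp [ 0.5495 -0.1104 -0.0233] yaw 102.1 shift [ 0.0013 -0.002   0.0017] turn 0.0 F [-0.2  0.1 -2.2] q7 -0.1 open 0.0273
```

View pics/w9.png

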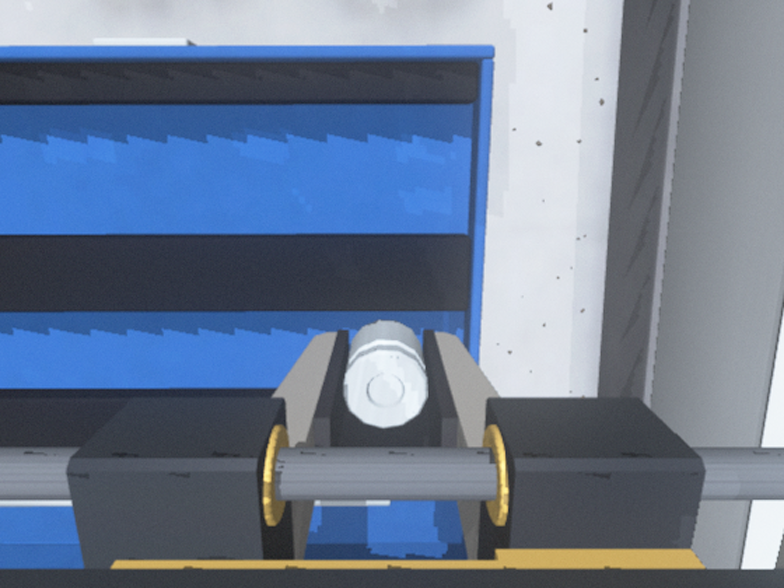

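>>> carry_out([
  [[0.0, 0.0, 0.0015], 0, 0],
  [[0.0, 0.0, 0.0015], 0, 0],
  [[0.0, 0.0, 0.0015], 0, 0.36],
  [[0.0, 0.0, 0.0015], 0, 0.37],
  [[0.0, 0.0, 0.0015], 0, 0.37],
  [[0.0, 0.0, 0.0], 0, 0.37],
  [[0.0, 0.0, -0.03], 0, 0.37],
  [[0.0, 0.0, -0.06], 0, 0.37],
  [[0.0, 0.0, -0.1], 0, 0.37],
  [[0.0, 0.0, -0.1], 0, 0.37],
])

```text
time: 13.65
position: [0.5528, -0.1104, 0.0811]
orientation: [0.628, 0.778, 0.002, 0.004]
wrist_force: [0.6, -0.4, 0.2]
opening: 0.0336
```

```bash
python3 -c "
from h import *
to(case(.026,.075),.075,102.1)
crop('wrist',0,0,560,420,1.4,'w10.png')"
```

```text
t 13.7 tcp [ 0.5528 -0.1104  0.0811] yaw 102.1 shift [ 0.002  -0.0053  0.006 ] turn 0.0 F [ 0.6 -0.4  0.2] q7 -0.0 open 0.0336
```

View pics/w10.png

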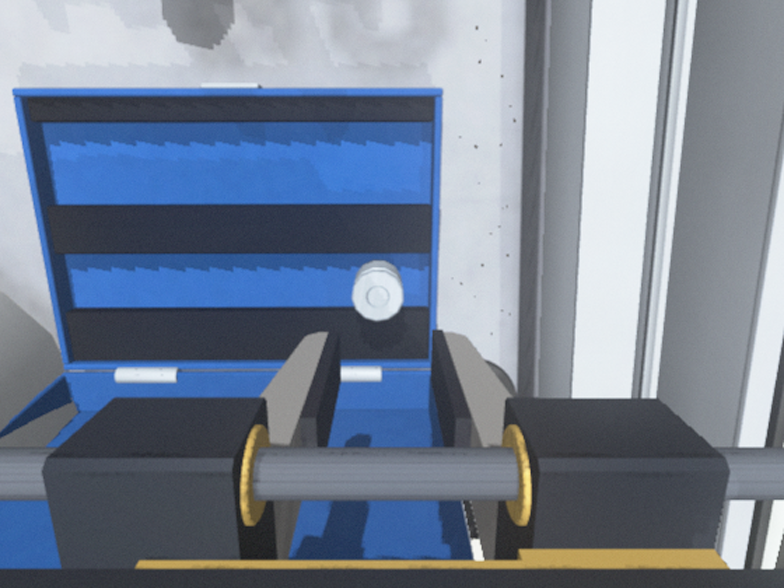

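```bash
python3 -c "
from h import *
to([.480,.128],.075,102.1)"
```

```text
t 13.7 tcp [ 0.5511 -0.1106  0.0787] yaw 102.1 shift [ 0.2482 -0.0194  0.003 ] turn 0.0 F [ 0.2  0.5 -0.1] q7 -0.0 open 0.0341
```

>>> carry_out([
  [[0.05, -0.004, 0], 0, 0.5],
  [[0.1, -0.008, 0], 0, 0.5],
  [[0.15, -0.012, 0], 0, 0.5],
  [[0.2, -0.016, 0], 0, 0.5],
  [[0.249, -0.02, 0], 0, 0.5],
  [[0.249, -0.02, 0], 0, 0.5],
  [[0.249, -0.02, 0], 0, 0.5],
])

```text
time: 14.4
position: [0.4761, 0.1298, 0.0753]
orientation: [0.627, 0.779, -0.001, -0.0]
wrist_force: [-0.5, 0.2, -0.1]
opening: 0.0459
```

```bash
cat >> h.py <<'E'
def pick(ap,z,yaw,zt=.032,out="p.png"):
    """ap = approx xy; find steel top-face circle near it in the wrist picture"""
    im=get_image("wrist"); c=camera_info("wrist"); u=proj("wrist",[[*ap,zt]],c)[0]
    cv2.imwrite("pics/"+out,cv2.resize(im[:,:,::-1],None,fx=1.4,fy=1.4)); print("pred px*1.4",(u*1.4).round())
    return c
def at(px,zt=.032): 
    return ray("wrist",np.array(px)/1.4,zt)[0]
E
python3 -c "
from h import *
to([.480,.128],-.031,102.1); pick([.48,.128],0,0,out='w11.png')"
```

```text
t 14.4 tcp [0.4761 0.1298 0.0753] yaw 102.3 shift [-0.0025  0.0036  0.1063] turn 0.2 F [-0.5  0.2 -0.1] q7 -0.48 open 0.0459
pred px*1.4 [391. 297.]
```

View pics/w11.png

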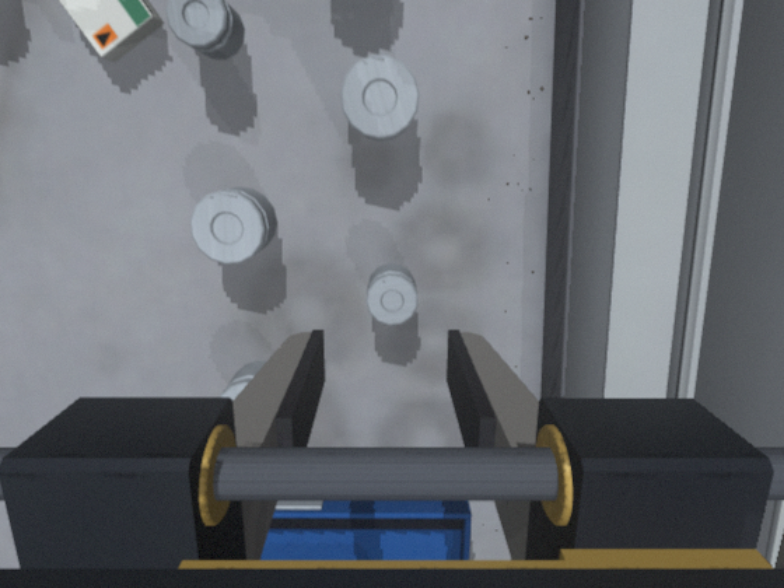

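>>> carry_out([
  [[-0.003, 0.0035, 0.03], 0, 0.5],
  [[-0.003, 0.0035, 0.07], 0, 0.5],
  [[-0.003, 0.0035, 0.095], 0, 0.5],
  [[-0.003, 0.0035, 0.106], 0, 0.5],
  [[-0.003, 0.0035, 0.106], 0, 0.5],
  [[-0.003, 0.0035, 0.106], 0, 0],
  [[-0.003, 0.0035, 0.106], 0, 0],
  [[-0.003, 0.0035, 0.106], 0, 0],
  [[-0.003, 0.0035, 0.106], 0, 0],
  [[-0.003, 0.0035, 0.106], 0, 0],
  [[-0.003, 0.0035, 0.106], 0, 0],
])

```text
time: 15.55
position: [0.482, 0.1266, -0.0288]
orientation: [0.629, 0.778, 0.0, 0.001]
wrist_force: [-1.0, -1.4, 7.7]
opening: 0.0272
```

```bash
python3 -c "
from h import *
to(case(.026,.02),.075,102.1)"
```

```text
t 15.6 tcp [ 0.482   0.1266 -0.0288] yaw 102.1 shift [-0.2446 -0.0406 -0.1037] turn 0.0 F [-1.  -1.4  7.7] q7 -0.62 open 0.0272
```

>>> carry_out([
  [[0, 0, -0.02], 0, 0],
  [[0, 0, -0.06], 0, 0],
  [[0, 0, -0.1], 0, 0],
  [[-0.05, -0.008, -0.104], 0, 0],
  [[-0.1, -0.016, -0.104], 0, 0],
  [[-0.15, -0.024, -0.104], 0, 0],
  [[-0.2, -0.033, -0.104], 0, 0],
  [[-0.243, -0.041, -0.104], 0, 0],
  [[-0.243, -0.041, -0.104], 0, 0],
  [[-0.243, -0.041, -0.104], 0, 0],
])

```text
time: 16.55
position: [0.4918, -0.1206, 0.0741]
orientation: [0.63, 0.777, 0.0, -0.0]
wrist_force: [-0.1, 0.9, -1.9]
opening: 0.0272
```

```bash
python3 -c "
from h import *
to(case(.026,.02),-.025,102.1); pick(case(.026,.075),0,0,zt=.036,out='w12.png')"
```

```text
t 16.6 tcp [ 0.4918 -0.1206  0.0741] yaw 101.9 shift [-0.0007  0.0016  0.0991] turn -0.2 F [-0.1  0.9 -1.9] q7 0.03 open 0.0272
pred px*1.4 [493. 303.]
```

View pics/w12.png

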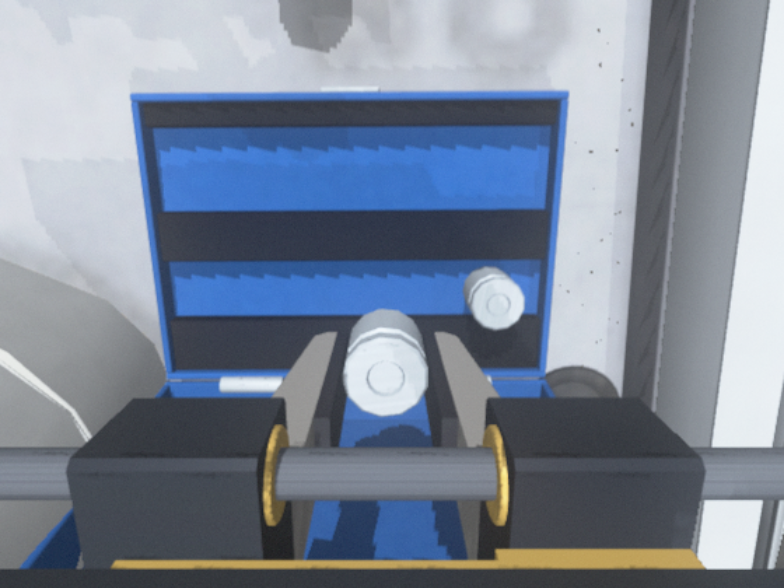

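```bash
python3 -c "
from h import *
p=at([386,377],.0745+.061); print(p,incase(p)); print(incase(get_obs()['position']), incase(at([498,302],.036)))"
```

```text
[ 0.4919 -0.1158  0.1355] [0.0206 0.0195]
[0.0236 0.0189] [0.0256 0.0774]
```

>>> carry_out([
  [[-0.001, 0.0015, 0.03], 0, 0],
  [[-0.001, 0.0015, 0.06], 0, 0],
  [[-0.001, 0.0015, 0.085], 0, 0],
  [[-0.001, 0.0015, 0.095], 0, 0],
  [[-0.001, 0.0015, 0.099], 0, 0],
  [[-0.001, 0.0015, 0.099], 0, 0],
])

```text
time: 17.2
position: [0.4943, -0.1202, -0.0238]
orientation: [0.628, 0.779, -0.001, 0.001]
wrist_force: [-2.9, -4.2, 8.3]
opening: 0.0272
```

```bash
python3 -c "
from h import *
to(case(.026,.02),-.025,102.1); print(incase(get_obs()['position']));pick(case(.026,.075),0,0,zt=.036,out='w13.png')"
```

```text
t 17.2 tcp [ 0.4943 -0.1202 -0.0238] yaw 102.3 shift [-0.0007 -0.0009  0.0012] turn 0.2 F [-2.9 -4.2  8.3] q7 -0.09 open 0.0272
[0.0253 0.0209]
pred px*1.4 [552. 387.]
```

View pics/w13.png

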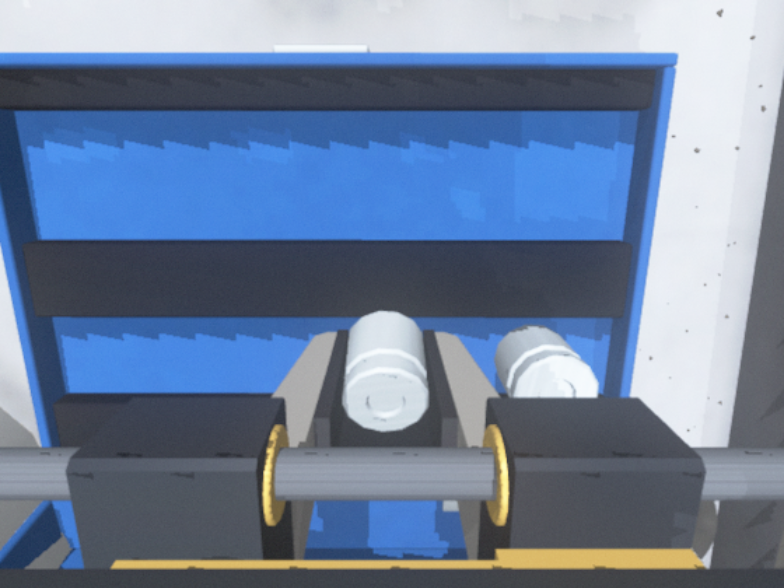

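```bash
python3 -c "
from h import *
for z in (.004,.014): print(z,incase(at([385,312],z)),incase(at([385,317],z)))
for zt in (.036,.046): print(zt,incase(at([386,402],zt)))
for x in (.009,.043): print((proj('wrist',[[*case(x,-.02),.014]])*1.4).round())"
```

```text
0.004 [0.0113 0.0211] [0.0133 0.0212]
0.014 [0.0081 0.0212] [0.01   0.0212]
0.036 [0.0317 0.0216]
0.046 [0.0263 0.0216]
[[270. 314.]]
[[275. 400.]]
```

>>> carry_out([
  [[0, 0, -0.01], 0, 0],
  [[0, 0, -0.02], 0, 0],
  [[0, 0, -0.02], 0, 0],
])

```text
time: 17.55
position: [0.4952, -0.1191, -0.0032]
orientation: [0.628, 0.778, 0.001, 0.001]
wrist_force: [-0.5, 0.2, -1.8]
opening: 0.0272
```

```bash
python3 -c "
from h import *
to(case(.026,.02),-.025,102.1); print(incase(get_obs()['position']));crop('wrist',180,170,380,330,4,'w14.png')"
```

```text
t 17.6 tcp [ 0.4952 -0.1191 -0.0032] yaw 102.2 shift [-0.0015 -0.0021  0.0218] turn 0.1 F [-0.5  0.2 -1.8] q7 -0.07 open 0.0272
[0.0245 0.0221]
```

View pics/w14.png

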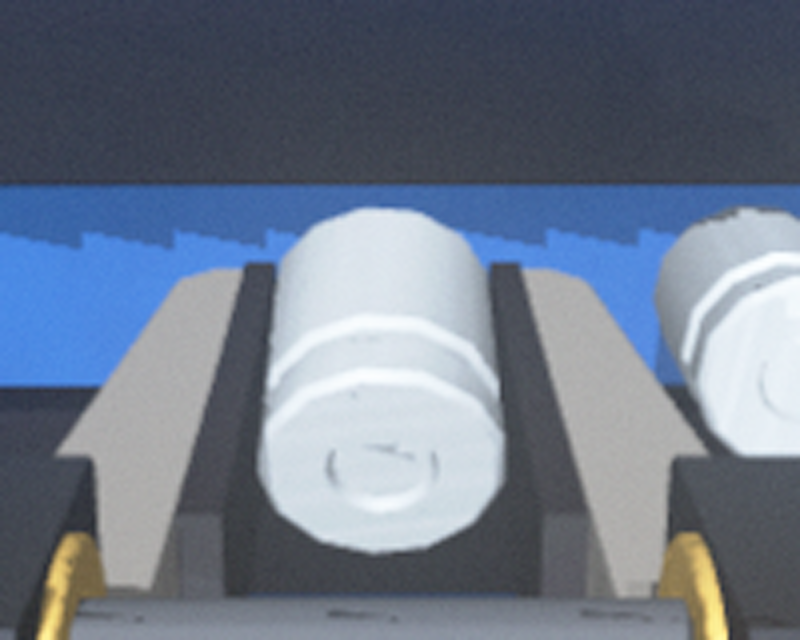

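Run:
```python
from h import *
from scipy.optimize import least_squares
c=camera_info("wrist");E=c["extrinsics"]
# observed: top ellipse left/right/top/bottom, bottom rim front
obs=dict(tl=(258,455),tr=(505,455),tt=(382,370),tb=(382,552),bf=(385,208))
o={k:np.array(v)/4+[180,170] for k,v in obs.items()}
ob=get_obs(); M=R.from_quat(ob["orientation"]).as_matrix()
def f(v):
    ctr=np.array(v[:3]); ax=R.from_rotvec(M[:,1]*v[3]).apply([0,0,1]) # tilt about tool y
    a=M[:,1]; b=np.cross(a,ax)
    ang=np.linspace(0,2*np.pi,73)
    ring=np.outer(np.cos(ang),a)*.014+np.outer(np.sin(ang),b)*.014
    T=proj("wrist",ctr+ax*.016+ring,c); B=proj("wrist",ctr-ax*.016+ring,c)
    return [T[:,0].min()-o["tl"][0],T[:,0].max()-o["tr"][0],T[:,1].min()-o["tt"][1],T[:,1].max()-o["tb"][1],B[:,1].min()-o["bf"][1]]
r=least_squares(f,[*ob["position"][:2],.04,0]); print(r.x,r.fun,incase(r.x), ob["position"][2])
```

```text
[ 0.4954 -0.1211  0.0403  0.2738] [ 0.1546 -0.1546 -0.0351  0.1335 -0.1028] [0.0265 0.0218] -0.0038820169634368185
```

>>> carry_out([
  [[-0.003, 0.0, 0], 0, 0],
  [[-0.003, 0.0, 0.006], 0, 0],
  [[-0.003, 0, 0.012], 0, 0],
  [[-0.003, 0, 0.016], 0, 0],
  [[-0.003, 0, 0.019], 0, 0],
  [[-0.003, 0, 0.019], 0, 0],
])

```text
time: 18.2
position: [0.494, -0.1229, -0.0243]
orientation: [0.628, 0.778, -0.0, -0.001]
wrist_force: [-1.3, 1.0, 0.2]
opening: 0.0274
```

```bash
python3 -c "
from h import *
to(case(.026,.02),-.025,102.1); print(incase(get_obs()['position']));crop('wrist',180,170,380,330,4,'w15.png')"
```

```text
t 18.2 tcp [ 0.494  -0.1229 -0.0243] yaw 102.1 shift [ 0.0019 -0.0001  0.0007] turn 0.0 F [-1.3  1.   0.2] q7 -0.09 open 0.0274
[0.0279 0.0201]
```

View pics/w15.png

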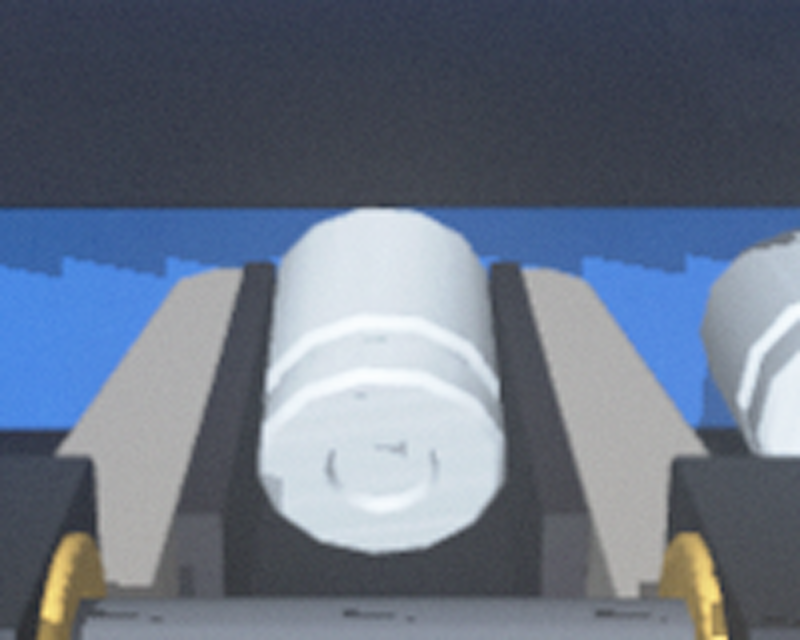

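>>> carry_out([
  [[0, 0.0, 0.001], 0, 0.4],
  [[0, 0.0, 0.001], 0, 0.4],
  [[0, 0, 0.001], 0, 0.4],
  [[0, 0, 0.001], 0, 0.4],
  [[0, 0, -0.01], 0, 0.4],
  [[0, 0, -0.05], 0, 0.4],
  [[0, 0, -0.07], 0, 0.4],
  [[0, 0, -0.07], 0, 0.4],
])

```text
time: 19.05
position: [0.4969, -0.1235, 0.0494]
orientation: [0.629, 0.778, 0.001, 0.003]
wrist_force: [-0.1, -0.5, -0.2]
opening: 0.0366
```

```bash
python3 -c "
from h import *
to(case(.026,.048),-.018,102.1); print(incase(get_obs()['position']));pick(case(.026,.02),0,0,zt=.036,out='w16.png')"
```

```text
t 19.1 tcp [ 0.4969 -0.1235  0.0494] yaw 102.1 shift [0.0033 0.0248 0.0676] turn 0.0 F [-0.1 -0.5 -0.2] q7 0.0 open 0.0366
[0.0291 0.0228]
pred px*1.4 [381. 308.]
```

View pics/w16.png

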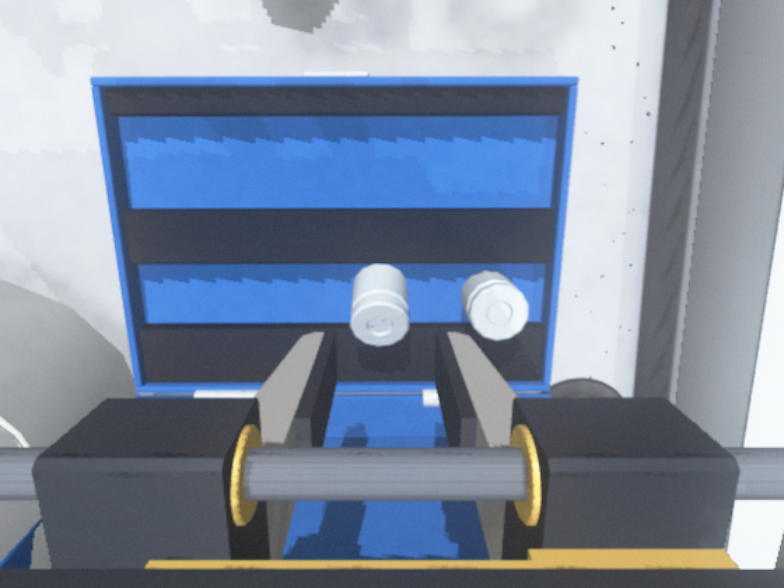

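```bash
python3 -c "
from h import *
to(case(.019,.0205),.02,102.1)"
```

```text
t 19.1 tcp [ 0.4956 -0.1236  0.0478] yaw 102.1 shift [ 0.01   -0.001   0.0278] turn 0.0 F [-0.9 -0.1 -1. ] q7 0.0 open 0.0364
```

>>> carry_out([
  [[0.009, -0.001, 0], 0, 0],
  [[0.009, -0.001, 0], 0, 0],
  [[0.009, -0.001, 0.01], 0, 0],
  [[0.009, -0.001, 0.025], 0, 0],
  [[0.009, -0.001, 0.032], 0, 0],
  [[0.009, -0.001, 0.036], 0, 0],
  [[0.009, -0.001, 0.036], 0, 0],
])

```text
time: 19.8
position: [0.4916, -0.114, 0.0094]
orientation: [0.628, 0.778, 0.0, -0.0]
wrist_force: [0.9, 1.0, 0.7]
opening: 0.0002
```

>>> carry_out([
  [[0, 0, 0.002], 0, 0],
  [[0, 0, 0.004], 0, 0],
  [[0, 0, 0.006], 0, 0],
  [[0, 0, 0.006], 0, 0],
])

```text
time: 20.2
position: [0.495, -0.1127, 0.0073]
orientation: [0.628, 0.778, 0.002, 0.002]
wrist_force: [-4.1, 4.7, 28.8]
opening: 0.0003
```

>>> carry_out([
  [[0, 0, 0], 0, 0],
  [[0, 0, -0.04], 0, 0],
  [[0, 0, -0.05], 0, 0],
  [[0, 0, -0.05], 0, 0],
])

```text
time: 20.6
position: [0.4928, -0.115, 0.0554]
orientation: [0.629, 0.778, 0.0, 0.002]
wrist_force: [-0.4, -0.4, -0.5]
opening: 0.0005
```

```bash
python3 -c "
from h import *
to(case(.026,.048),-.018,102.1); print(incase(get_obs()['position']));pick(case(.026,.02),0,0,zt=.036,out='w17.png')"
```

```text
t 20.6 tcp [ 0.4928 -0.115   0.0554] yaw 102.1 shift [-0.0059  0.0272  0.0735] turn -0.0 F [-0.4 -0.4 -0.5] q7 -0.01 open 0.0005
[0.02   0.0206]
pred px*1.4 [386. 323.]
```

View pics/w17.png

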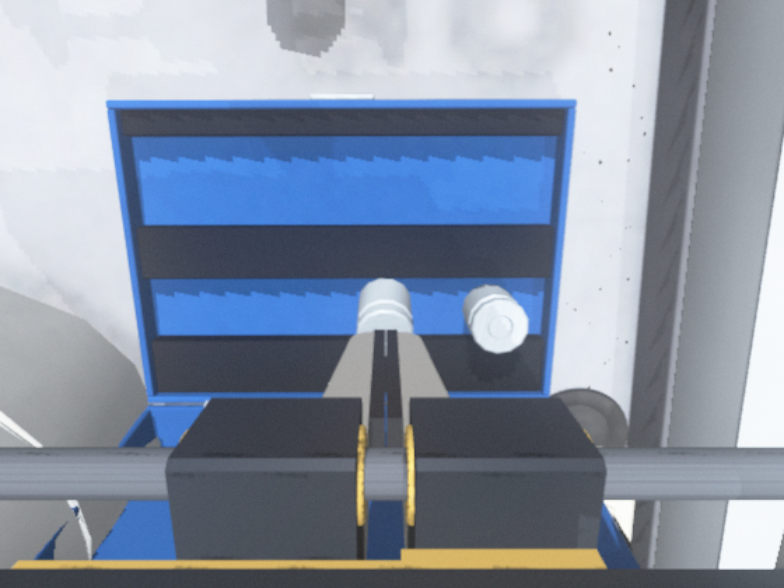

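>>> carry_out([
  [[0, 0.03, -0.03], 0, 0],
  [[0.0, 0.06, -0.05], 0, 0],
  [[0.0, 0.06, -0.05], 0, 0],
  [[0.0, 0.06, -0.05], 0, 0],
])

```text
time: 21.05
position: [0.5493, -0.1017, 0.1025]
orientation: [0.628, 0.778, -0.001, -0.001]
wrist_force: [-0.3, 0.1, -0.4]
opening: 0.0005
```

```bash
python3 -c "
from h import *
to(case(.026,.048),-.018,102.1); crop('wrist',180,170,380,330,4,'w18.png')"
```

```text
t 21.1 tcp [ 0.5493 -0.1017  0.1025] yaw 102.1 shift [-0.0073 -0.0303  0.1206] turn 0.0 F [-0.3  0.1 -0.4] q7 0.0 open 0.0005
```

View pics/w18.png

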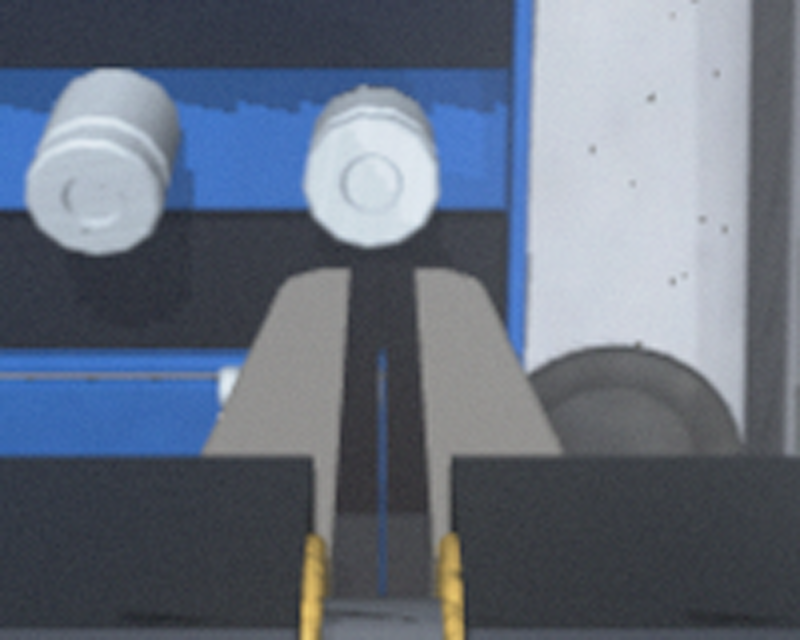

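```bash
cat >> h.py <<'E'
from scipy.optimize import least_squares
def cyl(o,x0,rad=.014,c=None,tilt=True):
    """o: dict of ellipse extremes of top face tl,tr (cols), tt,tb (rows) and bottom rim front row bf; fit center + tilt about case y"""
    c=c or camera_info("wrist"); a=np.radians(YAW); cy=np.array([-np.sin(a),np.cos(a),0]); cx=np.array([np.cos(a),np.sin(a),0])
    def f(v):
        ax=R.from_rotvec(cy*v[3]).apply([0,0,1]); e1=cy; e2=np.cross(ax,cy)
        t=np.linspace(0,2*np.pi,121); ring=np.outer(np.cos(t),e1)*rad+np.outer(np.sin(t),e2)*rad
        T=proj("wrist",v[:3]+ax*.016+ring,c); B=proj("wrist",v[:3]-ax*.016+ring,c)
        return [T[:,0].min()-o["tl"],T[:,0].max()-o["tr"],T[:,1].min()-o["tt"],T[:,1].max()-o["tb"],B[:,1].min()-o["bf"]]
    r=least_squares(f,[*x0,.02,0]); print("centre",r.x[:3],"tilt(+ = top to +x)",r.x[3],"case",incase(r.x),"res",np.abs(r.fun).max()); return r.x
E
python3 - <<'E'
from h import *
s=lambda x:x/4+180; q=lambda y:y/4+170
cyl(dict(tl=s(26),tr=s(167),tt=q(138),tb=q(255),bf=q(68)),case(.026,.02))
cyl(dict(tl=s(303),tr=s(438),tt=q(115),tb=q(247),bf=q(86)),case(.026,.075))
for x in (.009,.043): print((proj('wrist',[[*case(x,.05),.014]])-[180,170])*4)
E
```

```text
centre [ 0.4942 -0.1238  0.0199] tilt(+ = top to +x) 0.23929106187747043 case [0.0289 0.02  ] res 0.29073943532876
centre [ 0.5489 -0.1147  0.0135] tilt(+ = top to +x) -0.03459580792571857 case [0.0314 0.0755] res 0.08742026710740447
[[251.56    62.3362]]
[[255.0933 214.3295]]
```

```bash
python3 -c "
from h import *
to(case(.0275,.020),.05,102.1)"
```

```text
t 21.1 tcp [ 0.5483 -0.102   0.1021] yaw 102.1 shift [-0.0086 -0.0574  0.0523] turn 0.0 F [-1.6 -0.5  0. ] q7 0.0 open 0.0001
```

>>> carry_out([
  [[-0.008, -0.03, 0], 0, 0.42],
  [[-0.008, -0.058, 0.02], 0, 0.42],
  [[-0.008, -0.058, 0.05], 0, 0.42],
  [[-0.008, -0.058, 0.05], 0, 0.42],
  [[-0.008, -0.058, 0.05], 0, 0.42],
])

```text
time: 21.6
position: [0.4941, -0.1216, 0.0534]
orientation: [0.628, 0.778, -0.0, -0.001]
wrist_force: [0.1, -0.2, 1.3]
opening: 0.0374
```

```bash
python3 -c "
from h import *
to(case(.0275,.020),-.018,102.1);pick(case(.026,.02),0,0,zt=.036,out='w19.png')"
```

```text
t 21.6 tcp [ 0.4941 -0.1216  0.0534] yaw 102.1 shift [-0.0009 -0.0003  0.0714] turn 0.0 F [ 0.1 -0.2  1.3] q7 0.01 open 0.0374
pred px*1.4 [381. 308.]
```

View pics/w19.png

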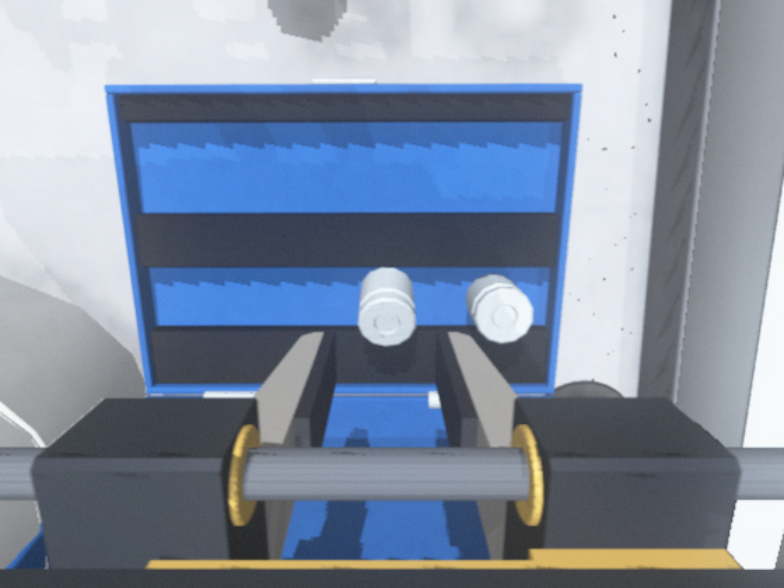

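>>> carry_out([
  [[0, 0, 0.03], 0, 0.42],
  [[0, 0, 0.06], 0, 0.42],
  [[0, 0, 0.071], 0, 0.42],
  [[0, 0, 0.071], 0, 0.42],
  [[0, 0, 0.071], 0, 0],
  [[0, 0, 0.071], 0, 0],
  [[0, 0, 0.071], 0, 0],
  [[0, 0, 0.071], 0, 0],
  [[0.002, 0, 0.071], 0, 0],
  [[0.004, 0, 0.071], 0, 0],
  [[0.005, 0, 0.071], 0, 0],
  [[0.005, 0, 0.071], 0, 0],
], squeeze=10)

```text
time: 22.85
position: [0.4947, -0.1194, -0.0165]
orientation: [0.629, 0.777, -0.001, 0.001]
wrist_force: [1.6, -6.5, 2.7]
opening: 0.0279
```

```bash
python3 -c "
from h import *
to(case(.0275,.020),-.018,102.1);crop('wrist',180,170,380,330,4,'w20.png')"
```

```text
t 22.9 tcp [ 0.4947 -0.1194 -0.0165] yaw 102.1 shift [-0.0029 -0.0015  0.0015] turn -0.0 F [ 1.6 -6.5  2.7] q7 -0.09 open 0.0279
```

View pics/w20.png

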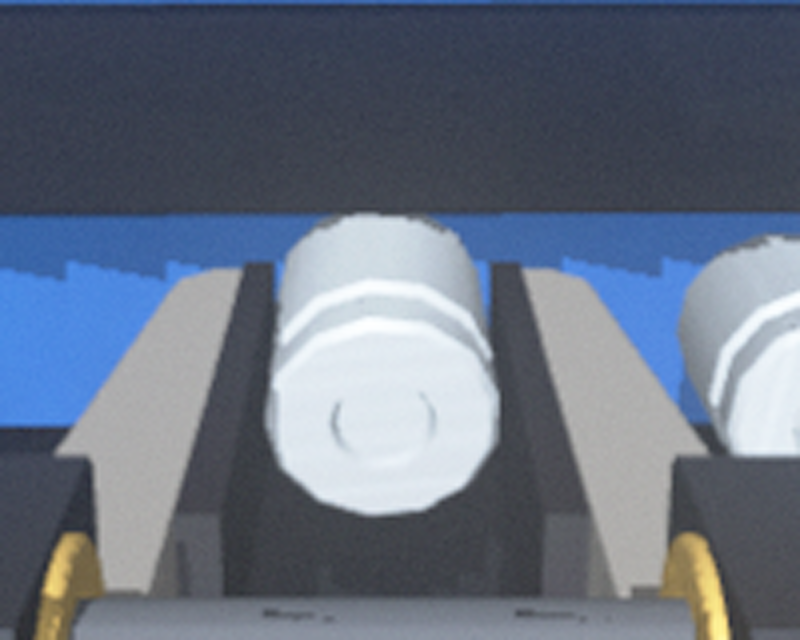

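>>> carry_out([
  [[0.0015, 0, 0], 0, 0],
  [[0.0015, 0, 0], 0, 0],
  [[0.0005, 0, 0], 0, 0.41],
  [[0.0, 0, 0], 0, 0.41],
  [[0.0, 0, 0], 0, 0.41],
  [[0, 0, 0], 0, 0.41],
  [[0, 0, -0.03], 0, 0.41],
  [[0, 0, -0.07], 0, 0.41],
  [[0, 0, -0.07], 0, 0.41],
  [[0, 0, -0.07], 0, 0.41],
])

```text
time: 23.9
position: [0.4945, -0.1172, 0.0536]
orientation: [0.629, 0.778, 0.0, 0.001]
wrist_force: [-0.6, -0.5, -0.5]
opening: 0.0378
```

```bash
python3 -c "
from h import *
to(case(.026,.048),-.015,102.1);pick(case(.026,.02),0,0,zt=.036,out='w21.png')"
```

```text
t 23.9 tcp [ 0.4945 -0.1172  0.0536] yaw 102.1 shift [-0.0035  0.0262  0.0686] turn 0.0 F [-0.6 -0.5 -0.5] q7 -0.01 open 0.0378
pred px*1.4 [383. 319.]
```

View pics/w21.png

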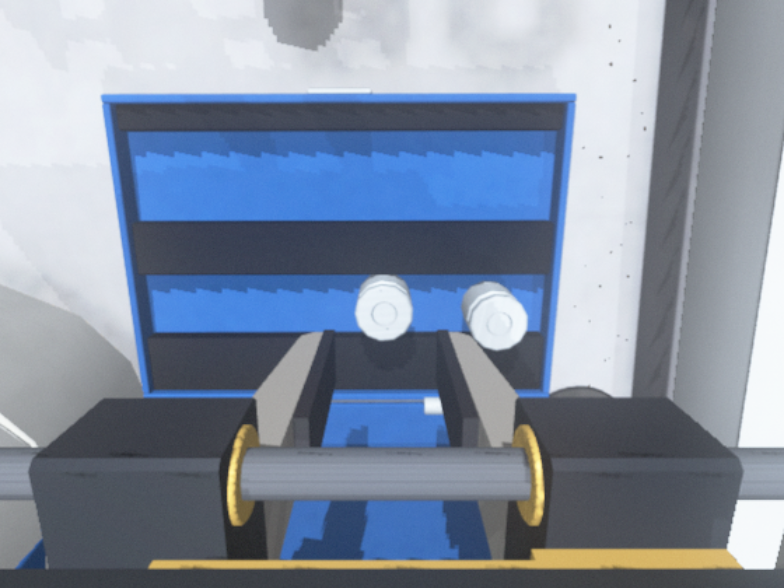

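>>> carry_out([
  [[-0.003, 0.015, 0], 0, 0],
  [[-0.003, 0.026, 0], 0, 0],
  [[-0.003, 0.026, 0], 0, 0],
  [[-0.003, 0.026, 0], 0, 0],
  [[-0.003, 0.026, 0.03], 0, 0],
  [[-0.003, 0.026, 0.055], 0, 0],
  [[-0.003, 0.026, 0.07], 0, 0],
  [[-0.003, 0.026, 0.07], 0, 0],
], squeeze=25)

```text
time: 24.75
position: [0.5187, -0.114, -0.0186]
orientation: [0.628, 0.778, -0.001, -0.002]
wrist_force: [-0.3, 0.9, -0.2]
opening: 0.0005
```

```bash
python3 -c "
from h import *
to(case(.0265,.003),-.018,102.1);print(incase(get_obs()['position']));pick(case(.026,.02),0,0,zt=.036,out='w22.png')"
```

```text
t 24.8 tcp [ 0.5187 -0.114  -0.0186] yaw 102.2 shift [-0.0021 -0.0431 -0.0004] turn 0.1 F [-0.3  0.9 -0.2] q7 -0.1 open 0.0005
[0.0244 0.0461]
pred px*1.4 [305. 379.]
```

View pics/w22.png

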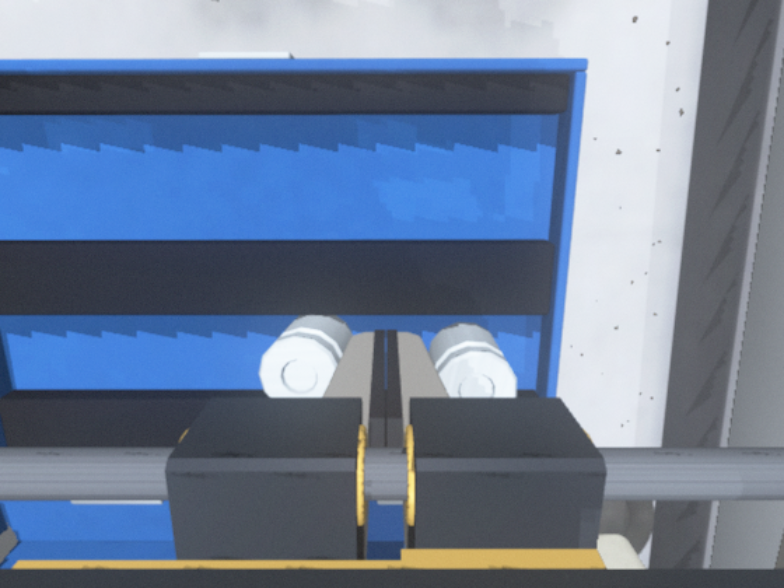

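>>> carry_out([
  [[-0.002, -0.004, 0], 0, 0],
  [[-0.002, -0.008, 0], 0, 0],
  [[-0.002, -0.012, 0], 0, 0],
  [[-0.002, -0.016, 0], 0, 0],
  [[-0.002, -0.02, 0], 0, 0],
  [[-0.002, -0.024, 0], 0, 0],
  [[-0.002, -0.028, 0], 0, 0],
  [[-0.002, -0.032, 0], 0, 0],
  [[-0.002, -0.036, 0], 0, 0],
  [[-0.002, -0.04, 0], 0, 0],
  [[-0.002, -0.043, 0], 0, 0],
  [[-0.002, -0.043, 0], 0, 0],
])

```text
time: 26.0
position: [0.4779, -0.1256, -0.017]
orientation: [0.629, 0.778, -0.0, -0.0]
wrist_force: [0.5, 1.2, -0.2]
opening: 0.0008
```

```bash
python3 -c "
from h import *
to([.3635,.242],.075,102.1);print(incase(get_obs()['position']));pick(case(.026,-.02),0,0,zt=.036,out='w23.png')"
```

```text
t 26.0 tcp [ 0.4779 -0.1256 -0.017 ] yaw 102.1 shift [ 0.3834 -0.0348 -0.092 ] turn 0.0 F [ 0.5  1.2 -0.2] q7 -0.08 open 0.0008
[0.0272 0.0038]
pred px*1.4 [313. 371.]
```

View pics/w23.png

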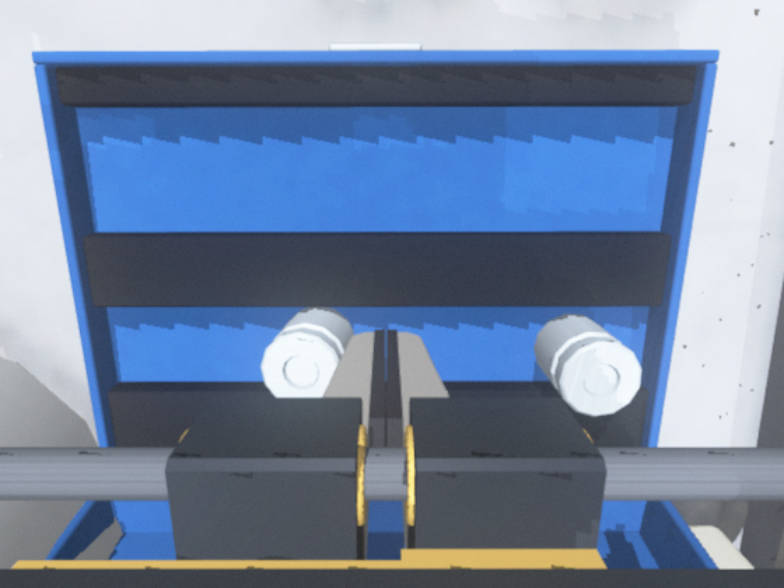

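>>> carry_out([
  [[0, 0.002, -0.04], 0, 0],
  [[0, 0.002, -0.09], 0, 0.5],
  [[0.05, -0.005, -0.092], 0, 0.5],
  [[0.1, -0.01, -0.092], 0, 0.5],
  [[0.15, -0.015, -0.092], 0, 0.5],
  [[0.2, -0.02, -0.092], 0, 0.5],
  [[0.25, -0.025, -0.092], 0, 0.5],
  [[0.3, -0.03, -0.092], 0, 0.5],
  [[0.35, -0.033, -0.092], 0, 0.5],
  [[0.383, -0.035, -0.092], 0, 0.5],
  [[0.383, -0.035, -0.092], 0, 0.5],
  [[0.383, -0.035, -0.092], 0, 0.5],
])

```text
time: 27.25
position: [0.3631, 0.2415, 0.0747]
orientation: [0.628, 0.779, -0.001, -0.0]
wrist_force: [0.2, -0.8, -0.0]
opening: 0.0459
```

```bash
python3 -c "
from h import *
to([.3635,.242],-.026,102.1);pick([.3635,.242],0,0,out='w24.png')"
```

```text
t 27.2 tcp [0.3631 0.2415 0.0747] yaw 102.3 shift [0.0005 0.0007 0.1007] turn 0.2 F [ 0.2 -0.8 -0. ] q7 -0.83 open 0.0459
pred px*1.4 [385. 293.]
```

View pics/w24.png

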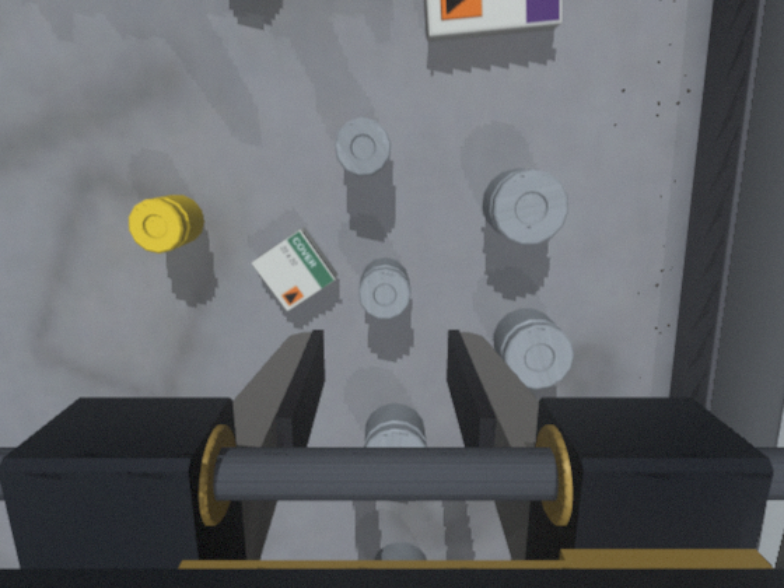

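>>> carry_out([
  [[0.001, 0.0005, 0.0], -9, 0.5],
  [[0.001, 0.0005, 0.0], -18, 0.5],
  [[0.001, 0.0005, 0.0], -27, 0.5],
  [[0.001, 0.0005, 0.01], -36, 0.5],
  [[0.001, 0.0005, 0.03], -45, 0.5],
  [[0.001, 0.0005, 0.07], -45, 0.5],
  [[0.001, 0.0005, 0.09], -45, 0.5],
  [[0.001, 0.0005, 0.1], -45, 0.5],
  [[0.001, 0.0005, 0.1], -45, 0.5],
  [[0.001, 0.0005, 0.1], -45, 0],
  [[0.001, 0.0005, 0.1], -45, 0],
  [[0.001, 0.0005, 0.1], -45, 0],
  [[0.001, 0.0005, 0.1], -45, 0],
  [[0.001, 0.0005, 0.1], -45, 0],
], squeeze=35)

```text
time: 28.7
position: [0.365, 0.2427, -0.024]
orientation: [0.283, 0.959, 0.0, 0.001]
wrist_force: [0.2, -1.1, 7.9]
opening: 0.0272
```

```bash
python3 -c "
from h import *
to(case(.0265,.02),.075,102.1)"
```

```text
t 28.7 tcp [ 0.365   0.2427 -0.024 ] yaw 147.1 shift [-0.306  -0.236  -0.0987] turn 45.0 F [ 0.2 -1.1  7.9] q7 -0.37 open 0.0272
```

>>> carry_out([
  [[0, 0, -0.03], 0, 0],
  [[0, 0, -0.07], 0, 0],
  [[-0.01, -0.008, -0.099], 5, 0],
  [[-0.05, -0.038, -0.099], 10, 0],
  [[-0.09, -0.068, -0.099], 18, 0],
  [[-0.13, -0.1, -0.099], 26, 0],
  [[-0.17, -0.13, -0.099], 34, 0],
  [[-0.21, -0.16, -0.099], 42, 0],
  [[-0.25, -0.19, -0.099], 45, 0],
  [[-0.285, -0.22, -0.099], 45, 0],
  [[-0.306, -0.236, -0.099], 45, 0],
  [[-0.306, -0.236, -0.099], 45, 0],
  [[-0.306, -0.236, -0.099], 45, 0],
])

```text
time: 30.0
position: [0.4927, -0.1215, 0.074]
orientation: [0.629, 0.778, 0.0, -0.0]
wrist_force: [0.0, 0.5, -1.8]
opening: 0.0274
```

```bash
python3 -c "
from h import *
to(case(.0265,.02),-.020,102.1);print(incase(get_obs()['position']));pick(case(.026,-.02),0,0,zt=.036,out='w25.png')"
```

```text
t 30.0 tcp [ 0.4927 -0.1215  0.074 ] yaw 102.1 shift [-0.0002  0.0009  0.094 ] turn -0.0 F [ 0.   0.5 -1.8] q7 0.01 open 0.0274
[0.0263 0.0191]
pred px*1.4 [309. 300.]
```

View pics/w25.png

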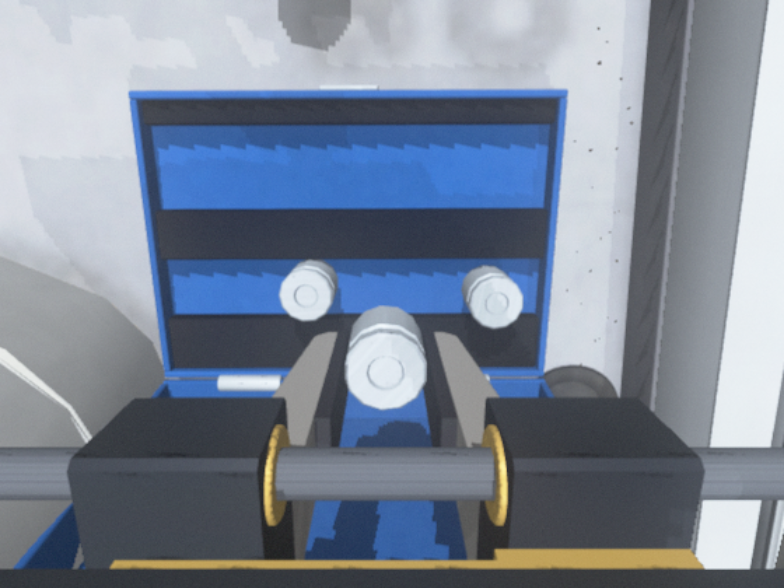

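Run:
```python
from h import *
f=lambda d:{k:v/1.4 for k,v in d.items()}
cyl(f(dict(tl=346,tr=427,tt=337,tb=409,bf=307)),get_obs()['position'][:2])
crop('wrist',180,170,380,330,4,'w26.png')
```

```text
centre [ 0.4939 -0.1228  0.1043] tilt(+ = top to +x) 0.024714143325694153 case [0.0278 0.02  ] res 0.37653071624765744
```

View pics/w26.png

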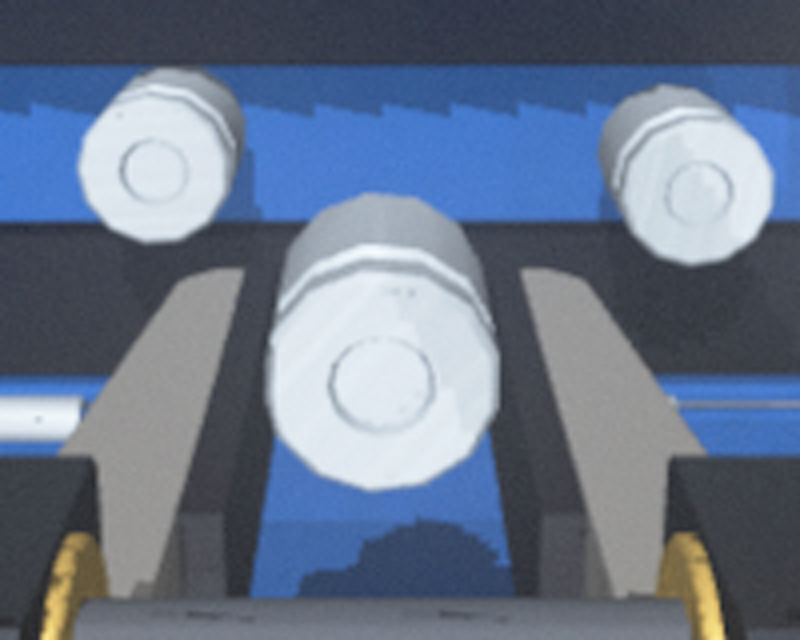

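Run:
```python
from h import *
p=np.array([383,378])/4+[180,170]
z=get_obs()['position'][2]+.040+.016
print(get_obs()['position'],incase(ray('wrist',p,z)[0]))
for q,n in (((155,166),'B'),((694,186),'A')): print(n,incase(ray('wrist',np.array(q)/4+[180,170],.036)[0]))
for x in(.009,.043): print((proj('wrist',[[*case(x,.03),.014]])-[180,170])*4)
```

```text
[ 0.4926 -0.1201  0.0741] [0.0219 0.02  ]
B [ 0.0238 -0.021 ]
A [0.0272 0.0763]
[[434.64   61.527]]
[[432.486 229.169]]
```

>>> carry_out([
  [[-0.0045, 0.001, 0.0], 0, 0],
  [[-0.0045, 0.001, 0.03], 0, 0],
  [[-0.0045, 0.001, 0.06], 0, 0],
  [[-0.0045, 0.001, 0.075], 0, 0],
  [[-0.0045, 0.001, 0.082], 0, 0],
  [[-0.0045, 0.001, 0.086], 0, 0],
  [[-0.0045, 0.001, 0.089], 0, 0],
  [[-0.0045, 0.001, 0.089], 0, 0],
])

```text
time: 30.9
position: [0.4955, -0.1258, -0.0144]
orientation: [0.628, 0.778, 0.0, 0.0]
wrist_force: [0.4, -0.1, -0.4]
opening: 0.0274
```

```bash
python3 -c "
from h import *
to(case(.0265,.02),-.020,102.1);print(incase(get_obs()['position']));crop('wrist',180,170,380,330,4,'w27.png')"
```

```text
t 30.9 tcp [ 0.4955 -0.1258 -0.0144] yaw 102.1 shift [ 0.0046 -0.001   0.0055] turn 0.0 F [ 0.4 -0.1 -0.4] q7 -0.1 open 0.0274
[0.0311 0.021 ]
```

View pics/w27.png

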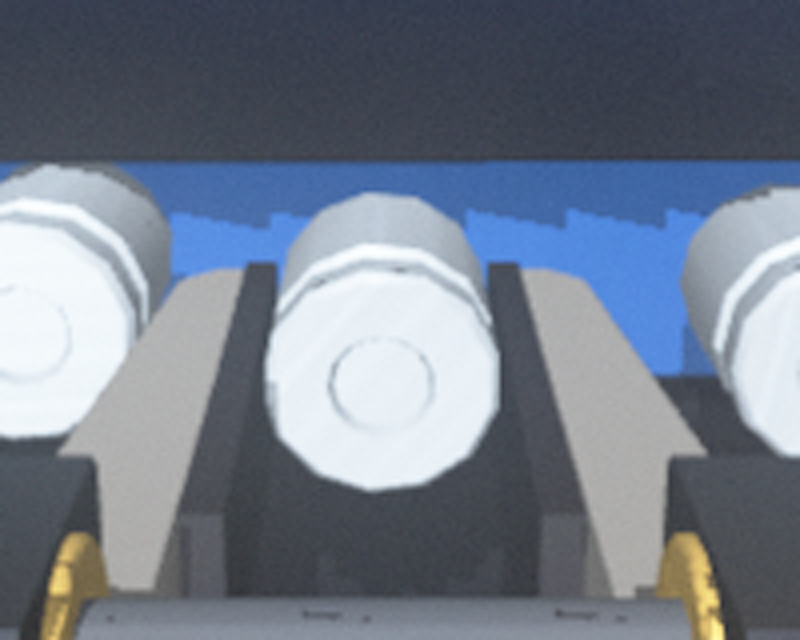

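>>> carry_out([
  [[0.0005, 0, 0.002], 0, 0],
  [[0.001, 0, 0.004], 0, 0],
  [[0.001, 0, 0.0055], 0, 0],
  [[0.001, 0, 0.0055], 0, 0],
])

```text
time: 31.35
position: [0.4948, -0.1249, -0.02]
orientation: [0.628, 0.778, -0.0, 0.0]
wrist_force: [-1.3, 0.1, 3.5]
opening: 0.0267
```

```bash
python3 -c "
from h import *
to(case(.0265,.02),-.020,102.1);print(incase(get_obs()['position']));crop('wrist',180,170,380,330,4,'w28.png')"
```

```text
t 31.4 tcp [ 0.4948 -0.1249 -0.02  ] yaw 102.1 shift [ 0.0035 -0.0005  0.    ] turn 0.0 F [-1.3  0.1  3.5] q7 -0.11 open 0.0267
[0.03   0.0205]
```

View pics/w28.png

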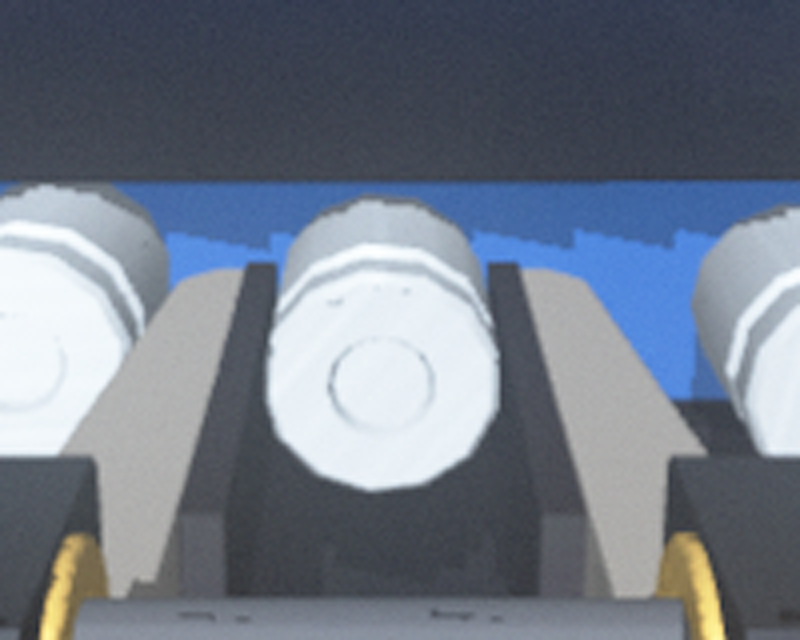

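Upright on the floor (shadow dots at its foot like the neighbours'). Release.

>>> carry_out([
  [[0, 0, 0], 0, 0.41],
  [[0, 0, 0], 0, 0.41],
  [[0, 0, 0], 0, 0.41],
  [[0, 0, -0.01], 0, 0.41],
  [[0, 0, -0.04], 0, 0.41],
  [[0.002, 0.026, -0.06], 0, 0],
  [[0.002, 0.026, -0.06], 0, 0],
  [[0.002, 0.026, -0.06], 0, 0],
  [[0.002, 0.026, -0.06], 0, 0],
])

```text
time: 32.3
position: [0.5177, -0.1177, 0.0386]
orientation: [0.629, 0.778, -0.001, -0.001]
wrist_force: [0.4, -0.7, 0.1]
opening: 0.0082
```

```bash
python3 -c "
from h import *
to(case(.0265,.0485),-.018,102.1);print(incase(get_obs()['position']));pick(case(.0265,.02),0,0,zt=.036,out='w29.png')"
```

```text
t 32.3 tcp [ 0.5177 -0.1177  0.0386] yaw 102.1 shift [0.0013 0.0043 0.0565] turn 0.0 F [ 0.4 -0.7  0.1] q7 -0.05 open 0.0082
[0.0278 0.0444]
pred px*1.4 [329. 318.]
```

View pics/w29.png

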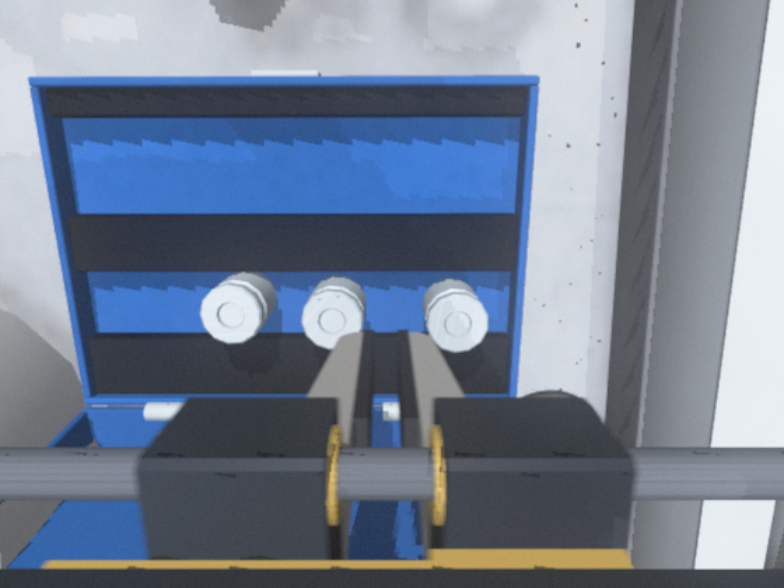

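>>> carry_out([
  [[0.001, 0.004, 0], 0, 0],
  [[0.001, 0.004, 0.02], 0, 0],
  [[0.001, 0.004, 0.045], 0, 0],
  [[0.001, 0.004, 0.057], 0, 0],
  [[0.001, 0.004, 0.057], 0, 0],
  [[0.001, 0, 0.057], 0, 0],
  [[0.001, -0.004, 0.057], 0, 0],
  [[0.001, -0.008, 0.057], 0, 0],
  [[0.001, -0.012, 0.057], 0, 0],
  [[0.001, -0.016, 0.057], 0, 0],
  [[0.001, -0.02, 0.057], 0, 0],
  [[0.001, -0.024, 0.057], 0, 0],
  [[0.001, -0.028, 0.057], 0, 0],
  [[0.001, -0.032, 0.057], 0, 0],
  [[0.001, -0.036, 0.057], 0, 0],
  [[0.001, -0.041, 0.057], 0, 0],
  [[0.001, -0.041, 0.057], 0, 0],
])

```text
time: 34.05
position: [0.4783, -0.1252, -0.0176]
orientation: [0.629, 0.778, -0.001, -0.0]
wrist_force: [-0.0, 0.2, -0.5]
opening: 0.0002
```

```bash
python3 -c "
from h import *
to([.339,.3118],.075,102.1);print(incase(get_obs()['position']));pick(case(.026,-.02),0,0,zt=.036,out='w30.png')"
```

```text
t 34.0 tcp [ 0.4783 -0.1252 -0.0176] yaw 102.1 shift [ 0.4566 -0.0447 -0.0925] turn 0.0 F [-0.   0.2 -0.5] q7 -0.11 open 0.0002
[0.0269 0.0043]
pred px*1.4 [310. 373.]
```

View pics/w30.png

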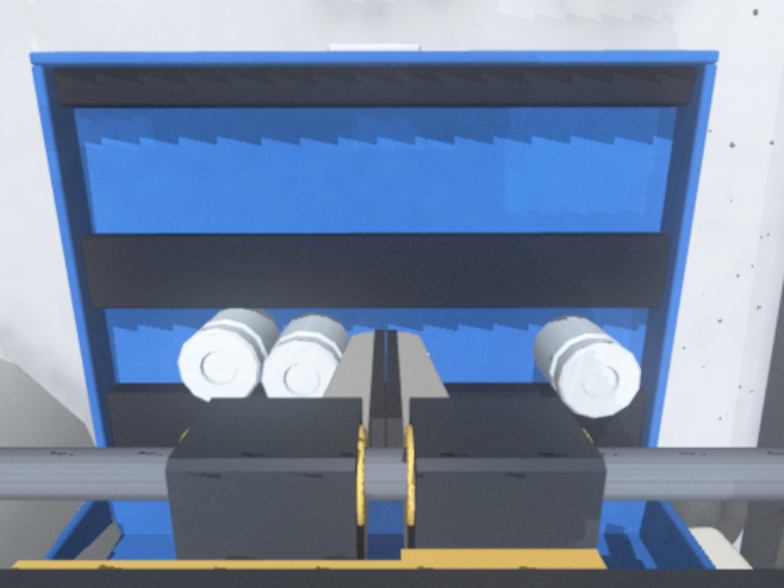

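Row is good. Now the fourth small one at (0.339, 0.312).

>>> carry_out([
  [[0, 0.002, -0.04], 0, 0],
  [[0, 0.002, -0.09], 0, 0.5],
  [[0.05, -0.005, -0.092], 0, 0.5],
  [[0.1, -0.01, -0.092], 0, 0.5],
  [[0.15, -0.015, -0.092], 0, 0.5],
  [[0.2, -0.02, -0.092], 0, 0.5],
  [[0.25, -0.025, -0.092], 0, 0.5],
  [[0.3, -0.03, -0.092], 0, 0.5],
  [[0.35, -0.035, -0.092], 0, 0.5],
  [[0.4, -0.04, -0.092], 0, 0.5],
  [[0.44, -0.044, -0.092], 0, 0.5],
  [[0.457, -0.045, -0.092], 0, 0.5],
  [[0.457, -0.045, -0.092], 0, 0.5],
  [[0.457, -0.045, -0.092], 0, 0.5],
])

```text
time: 35.5
position: [0.3391, 0.3115, 0.0742]
orientation: [0.628, 0.778, -0.001, 0.0]
wrist_force: [-0.0, -0.1, 0.7]
opening: 0.0461
```

```bash
python3 -c "
from h import *
to([.339,.3118],-.026,102.1);pick([.339,.3118],0,0,out='w31.png')"
```

```text
t 35.5 tcp [0.3391 0.3115 0.0742] yaw 102.2 shift [0.0004 0.     0.1002] turn 0.1 F [-0.  -0.1  0.7] q7 -1.02 open 0.0461
pred px*1.4 [384. 294.]
```

View pics/w31.png

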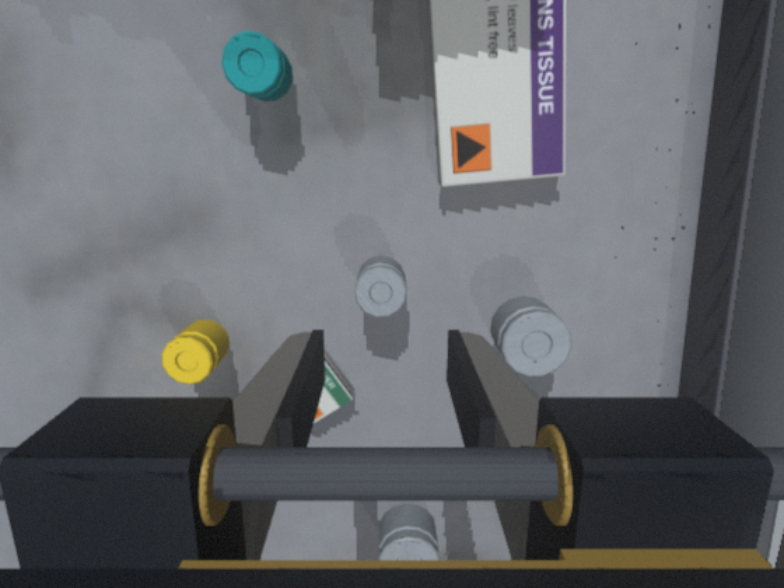

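>>> carry_out([
  [[0.005, -0.0015, 0.03], 0, 0.5],
  [[0.005, -0.0015, 0.07], 0, 0.5],
  [[0.005, -0.0015, 0.09], 0, 0.5],
  [[0.005, -0.0015, 0.1], 0, 0.5],
  [[0.005, -0.0015, 0.1], 0, 0.5],
  [[0.005, -0.0015, 0.1], 0, 0],
  [[0.005, -0.0015, 0.1], 0, 0],
  [[0.005, -0.0015, 0.1], 0, 0],
  [[0.005, -0.0015, 0.1], 0, 0],
  [[0.005, -0.0015, 0.1], 0, 0],
])

```text
time: 36.55
position: [0.3376, 0.3172, -0.0245]
orientation: [0.629, 0.778, 0.001, 0.001]
wrist_force: [-0.5, -1.2, 6.4]
opening: 0.027
```

```bash
python3 -c "
from h import *
to(case(.0285,.028),.075,102.1)"
```

```text
t 36.5 tcp [ 0.3376  0.3172 -0.0245] yaw 102.1 shift [-0.4637  0.0686 -0.0993] turn 0.0 F [-0.5 -1.2  6.4] q7 -1.21 open 0.027
```

>>> carry_out([
  [[0, 0, -0.03], 0, 0],
  [[0, 0, -0.07], 0, 0],
  [[-0.04, 0.006, -0.099], 0, 0],
  [[-0.09, 0.013, -0.099], 0, 0],
  [[-0.14, 0.021, -0.099], 0, 0],
  [[-0.19, 0.028, -0.099], 0, 0],
  [[-0.24, 0.036, -0.099], 0, 0],
  [[-0.29, 0.043, -0.099], 0, 0],
  [[-0.34, 0.05, -0.099], 0, 0],
  [[-0.39, 0.058, -0.099], 0, 0],
  [[-0.43, 0.063, -0.099], 0, 0],
  [[-0.464, 0.069, -0.099], 0, 0],
  [[-0.464, 0.069, -0.099], 0, 0],
  [[-0.464, 0.069, -0.099], 0, 0],
])

```text
time: 37.95
position: [0.5016, -0.1226, 0.0734]
orientation: [0.629, 0.777, 0.0, -0.0]
wrist_force: [-0.3, 1.4, -1.2]
opening: 0.0275
```

```bash
python3 -c "
from h import *
to(case(.0265,.028),-.0205,102.1);print(incase(get_obs()['position']));crop('wrist',180,170,380,330,4,'w32.png')"
```

```text
t 38.0 tcp [ 0.5016 -0.1226  0.0734] yaw 102.0 shift [0.0027 0.0005 0.094 ] turn -0.1 F [-0.3  1.4 -1.2] q7 -0.01 open 0.0275
[0.0292 0.0276]
```

View pics/w32.png

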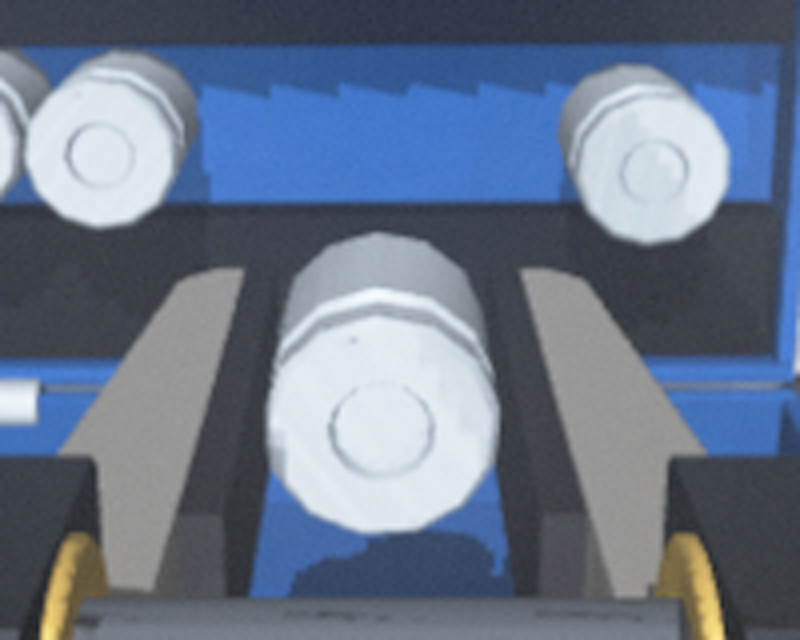

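Run:
```python
from h import *
p=np.array([382,423])/4+[180,170]
z=get_obs()['position'][2]+.0405+.016
print(incase(get_obs()['position']),incase(ray('wrist',p,z)[0]))
for q in ((100,155),(650,165)): print(incase(ray('wrist',np.array(q)/4+[180,170],.036)[0]))
```

```text
[0.028  0.0276] [0.0305 0.0282]
[ 0.0246 -0.0224]
[0.0263 0.0763]
```

>>> carry_out([
  [[0.0045, -0.001, 0.0], 0, 0],
  [[0.0045, -0.001, 0.03], 0, 0],
  [[0.0045, -0.001, 0.06], 0, 0],
  [[0.0045, -0.001, 0.075], 0, 0],
  [[0.0045, -0.001, 0.083], 0, 0],
  [[0.0045, -0.001, 0.088], 0, 0],
  [[0.0045, -0.001, 0.088], 0, 0],
])

```text
time: 38.7
position: [0.5003, -0.1176, -0.0142]
orientation: [0.628, 0.778, 0.0, 0.0]
wrist_force: [-0.4, 1.0, -0.4]
opening: 0.0273
```

```bash
python3 -c "
from h import *
to(case(.0265,.028),-.0205,102.1);print(incase(get_obs()['position']));crop('wrist',180,170,380,330,4,'w33.png')"
```

```text
t 38.7 tcp [ 0.5003 -0.1176 -0.0142] yaw 102.2 shift [-0.0024  0.0007  0.0063] turn 0.1 F [-0.4  1.  -0.4] q7 -0.13 open 0.0273
[0.0241 0.0273]
```

View pics/w33.png

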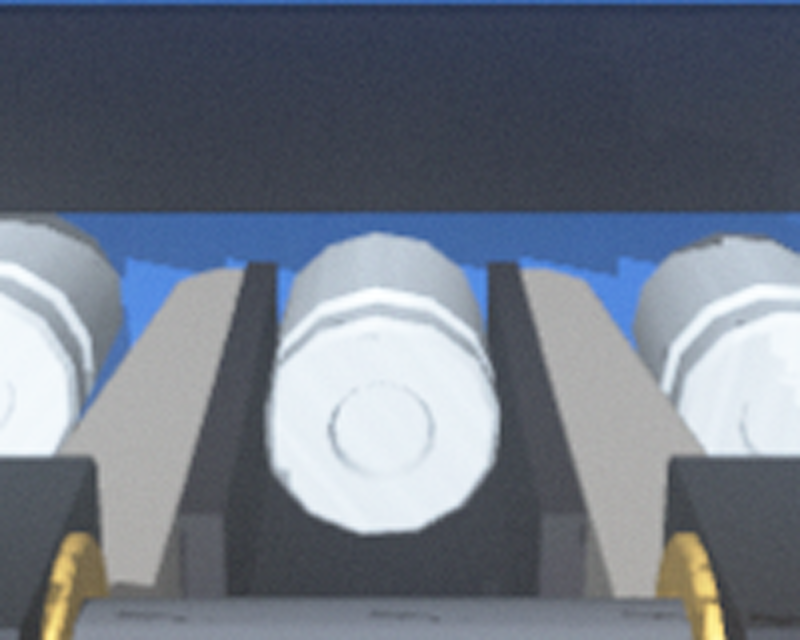

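>>> carry_out([
  [[0, 0, 0.003], 0, 0],
  [[0, 0, 0.006], 0, 0],
  [[0, 0, 0.006], 0, 0],
  [[0, 0, 0.006], 0, 0.37],
  [[0, 0, 0.006], 0, 0.38],
  [[0, 0, 0.006], 0, 0.38],
  [[0, 0, 0], 0, 0.38],
  [[0, 0, -0.04], 0, 0.38],
  [[0, 0, -0.09], 0, 0.38],
  [[0, 0, -0.09], 0, 0.38],
])

```text
time: 39.75
position: [0.5044, -0.1182, 0.0814]
orientation: [0.628, 0.778, 0.002, 0.005]
wrist_force: [-0.3, -0.4, 0.5]
opening: 0.0349
```

```bash
python3 -c "
from h import *
to([.418,.046],.075,191.8);pick(case(.0265,.02),0,0,zt=.036,out='w34.png')"
```

```text
t 39.8 tcp [ 0.5044 -0.1182  0.0814] yaw 102.1 shift [ 0.1787 -0.05    0.0051] turn -89.7 F [-0.3 -0.4  0.5] q7 -0.02 open 0.0349
pred px*1.4 [367. 298.]
```

View pics/w34.png

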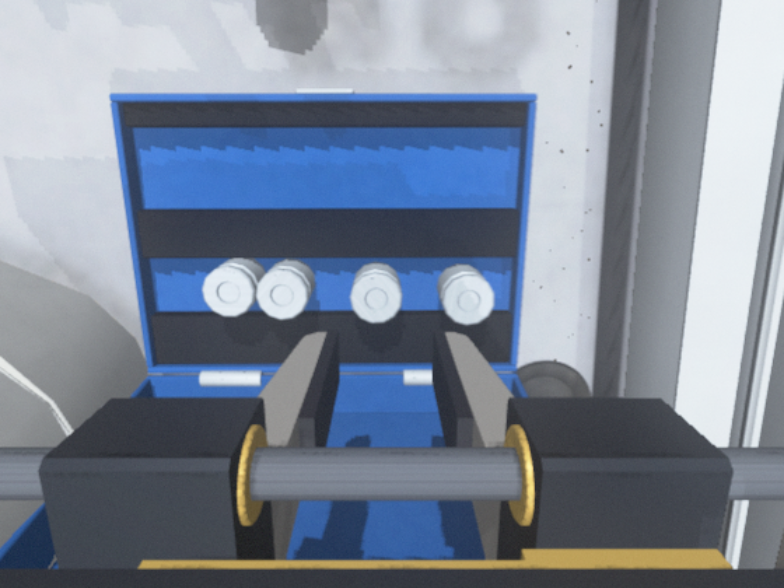

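>>> carry_out([
  [[0.04, -0.012, 0], -9, 0.62],
  [[0.08, -0.024, 0], -18, 0.62],
  [[0.12, -0.036, 0], -27, 0.62],
  [[0.16, -0.046, 0], -36, 0.62],
  [[0.178, -0.05, 0], -45, 0.62],
  [[0.178, -0.05, 0], -54, 0.62],
  [[0.178, -0.05, 0], -63, 0.62],
  [[0.178, -0.05, 0], -72, 0.62],
  [[0.178, -0.05, 0], -81, 0.62],
  [[0.178, -0.05, 0], -90, 0.62],
  [[0.178, -0.05, 0], -90, 0.62],
  [[0.178, -0.05, 0], -90, 0.62],
  [[0.178, -0.05, 0], -90, 0.62],
])

```text
time: 41.1
position: [0.4132, 0.0454, 0.0751]
orientation: [-0.105, 0.995, 0.0, -0.001]
wrist_force: [0.3, 0.5, 0.0]
opening: 0.0572
```

```bash
python3 -c "
from h import *
to([.418,.046],-.016,192.1);pick([.418,.046],0,0,out='w35.png')"
```

```text
t 41.1 tcp [0.4132 0.0454 0.0751] yaw -168.0 shift [-0.0049 -0.0005  0.0911] turn -0.1 F [0.3 0.5 0. ] q7 0.96 open 0.0572
pred px*1.4 [386. 305.]
```

View pics/w35.png

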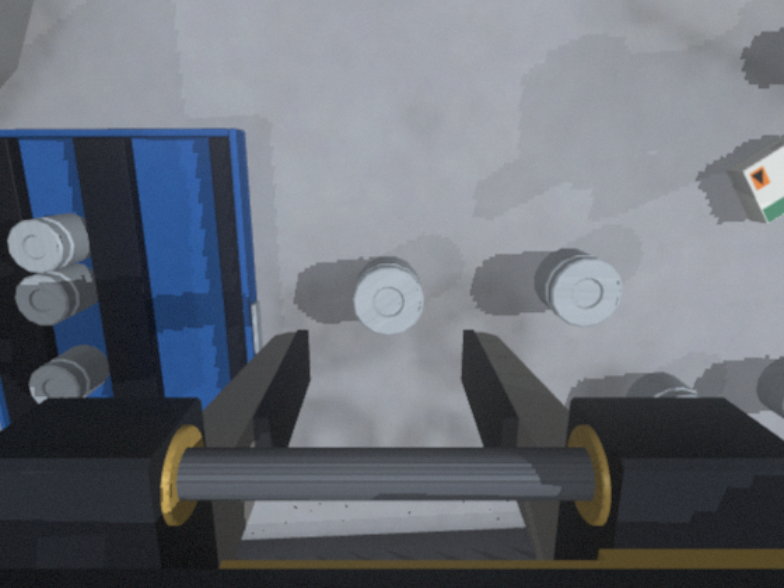

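>>> carry_out([
  [[0.0, 0.0005, 0.03], 0, 0.62],
  [[0.0, 0.0005, 0.065], 0, 0.62],
  [[0.0, 0.0005, 0.083], 0, 0.62],
  [[0.0, 0.0005, 0.091], 0, 0.62],
  [[0.0, 0.0005, 0.091], 0, 0.62],
  [[0.0, 0.0005, 0.091], 0, 0],
  [[0.0, 0.0005, 0.091], 0, 0],
  [[0.0, 0.0005, 0.091], 0, 0],
  [[0.0, 0.0005, 0.091], 0, 0],
  [[0.0, 0.0005, 0.091], 0, 0],
])

```text
time: 42.15
position: [0.4144, 0.0462, -0.0147]
orientation: [-0.106, 0.994, -0.0, 0.001]
wrist_force: [-1.5, 0.3, 7.8]
opening: 0.0368
```

```bash
python3 -c "
from h import *
to(case(-.04,.081),.075,192.1)"
```

```text
t 42.1 tcp [ 0.4144  0.0462 -0.0147] yaw -167.9 shift [-0.1035 -0.1141 -0.0894] turn 0.0 F [-1.5  0.3  7.8] q7 0.77 open 0.0368
```

>>> carry_out([
  [[0, 0, -0.03], 0, 0],
  [[0, 0, -0.07], 0, 0],
  [[-0.02, -0.022, -0.089], 0, 0],
  [[-0.05, -0.055, -0.089], 0, 0],
  [[-0.08, -0.088, -0.089], 0, 0],
  [[-0.1, -0.11, -0.089], 0, 0],
  [[-0.1035, -0.114, -0.089], 0, 0],
  [[-0.1035, -0.114, -0.089], 0, 0],
  [[-0.1035, -0.114, -0.089], 0, 0],
])

```text
time: 43.05
position: [0.5373, -0.0428, 0.0733]
orientation: [-0.106, 0.994, 0.0, -0.001]
wrist_force: [-1.1, -0.3, -3.1]
opening: 0.037
```

```bash
python3 -c "
from h import *
to(case(-.04,.081),-.011,192.1);print(incase(get_obs()['position']));pick(case(-.04,.081),0,0,zt=.036,out='w36.png')
for x in (-.062,-.018): print((proj('wrist',[[*case(x,.02),.014]])*1.4).round())"
```

```text
t 43.0 tcp [ 0.5373 -0.0428  0.0733] yaw -167.8 shift [-0.0019 -0.0013  0.0843] turn 0.1 F [-1.1 -0.3 -3.1] q7 1.17 open 0.037
[-0.0413  0.0792]
pred px*1.4 [384. 303.]
[[426. 180.]]
[[343. 180.]]
```

View pics/w36.png

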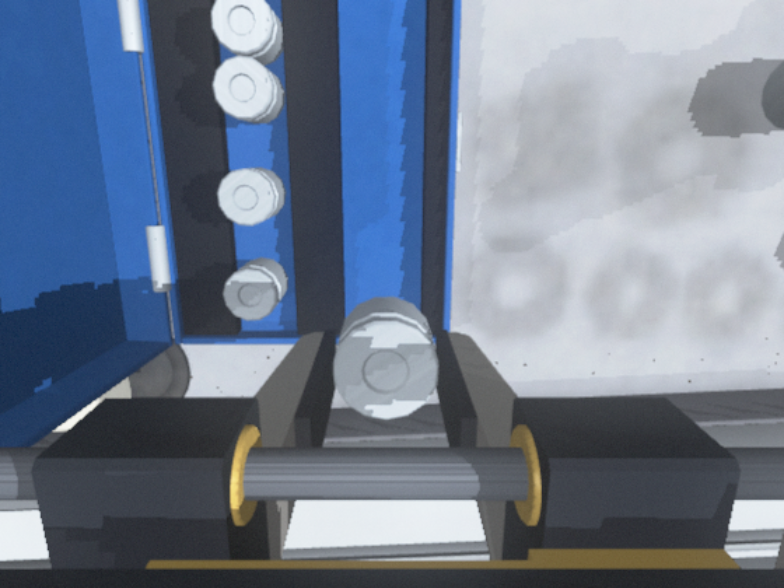

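```bash
python3 -c "
from h import *
z=get_obs()['position'][2]
print(incase(at([386,369],z+.0147+.032)))"
```

```text
[-0.0408  0.0796]
```

>>> carry_out([
  [[0, -0.0027, 0.0], 0, 0],
  [[0, -0.0027, 0.03], 0, 0],
  [[0, -0.0027, 0.055], 0, 0],
  [[0, -0.0027, 0.067], 0, 0],
  [[0, -0.0027, 0.073], 0, 0],
  [[0, -0.0027, 0.076], 0, 0],
  [[0, -0.0027, 0.076], 0, 0],
])

```text
time: 43.8
position: [0.5397, -0.0461, -0.0019]
orientation: [-0.106, 0.994, -0.0, 0.0]
wrist_force: [-0.3, 0.4, -3.1]
opening: 0.0367
```

```bash
python3 -c "
from h import *
to(case(-.04,.081),-.011,192.1);print(incase(get_obs()['position']));pick(case(-.04,.081),0,0,zt=.036,out='w37.png')"
```

```text
t 43.8 tcp [ 0.5397 -0.0461 -0.0019] yaw -167.9 shift [-0.0001  0.0025  0.0091] turn 0.0 F [-0.3  0.4 -3.1] q7 1.09 open 0.0367
[-0.0376  0.0809]
pred px*1.4 [394. 358.]
```

View pics/w37.png

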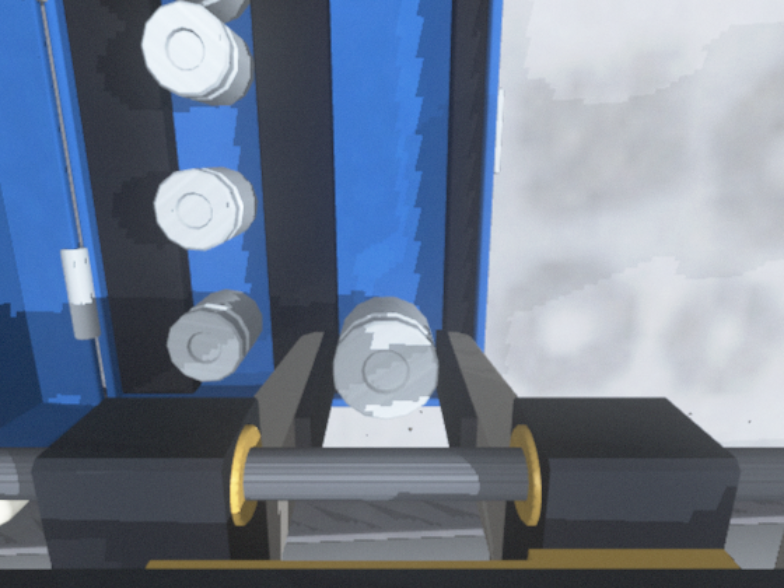

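>>> carry_out([
  [[0, 0.0012, 0.0], 0, 0],
  [[0, 0.0012, 0.003], 0, 0],
  [[0, 0.0012, 0.006], 0, 0],
  [[0, 0.0012, 0.009], 0, 0],
  [[0, 0.0012, 0.009], 0, 0],
])

```text
time: 44.35
position: [0.5391, -0.0454, -0.0106]
orientation: [-0.106, 0.994, -0.001, -0.0]
wrist_force: [-3.8, -1.8, 7.5]
opening: 0.037
```

```bash
python3 -c "
from h import *
to(case(-.04,.081),-.011,192.1);print(incase(get_obs()['position']));crop('wrist',180,170,380,330,4,'w38.png')"
```

```text
t 44.4 tcp [ 0.5391 -0.0454 -0.0106] yaw -167.9 shift [-0.0006  0.0016  0.0004] turn 0.0 F [-3.8 -1.8  7.5] q7 1.08 open 0.037
[-0.0384  0.0804]
```

View pics/w38.png

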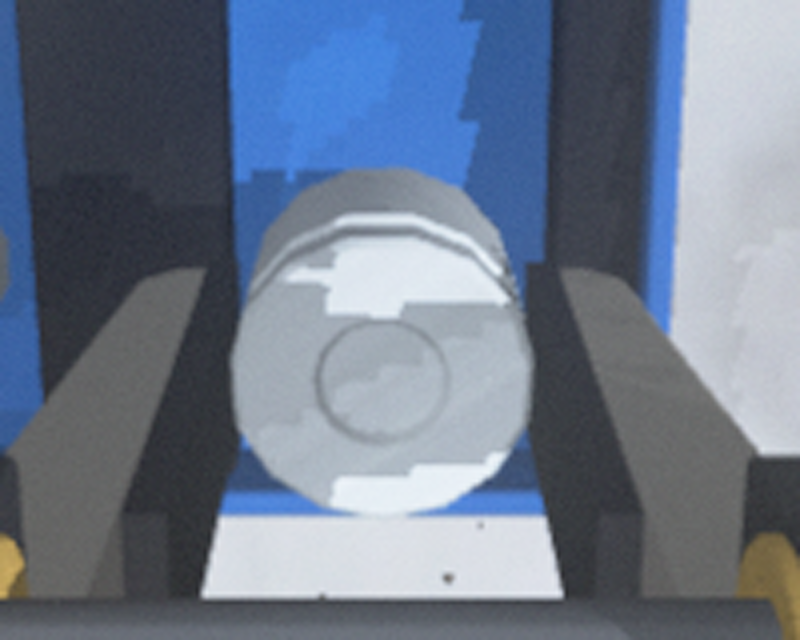

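>>> carry_out([
  [[0, 0, -0.0005], 0, 0.48],
  [[0, 0, -0.0005], 0, 0.48],
  [[0, 0, -0.0005], 0, 0.48],
  [[0, 0, -0.01], 0, 0.48],
  [[0, 0, -0.05], 0, 0.6],
  [[0, 0, -0.09], 0, 0.6],
  [[0, 0, -0.09], 0, 0.6],
])

```text
time: 45.1
position: [0.5426, -0.0443, 0.0837]
orientation: [-0.106, 0.994, -0.001, 0.004]
wrist_force: [-0.8, 0.1, -1.3]
opening: 0.0549
```

```bash
python3 -c "
from h import *
to([.390,.147],.075,192.1);pick(case(-.04,.081),0,0,zt=.036,out='w39.png')"
```

```text
t 45.1 tcp [ 0.5426 -0.0443  0.0837] yaw -167.9 shift [0.109  0.2192 0.0073] turn 0.0 F [-0.8  0.1 -1.3] q7 1.19 open 0.0549
pred px*1.4 [390. 293.]
```

View pics/w39.png

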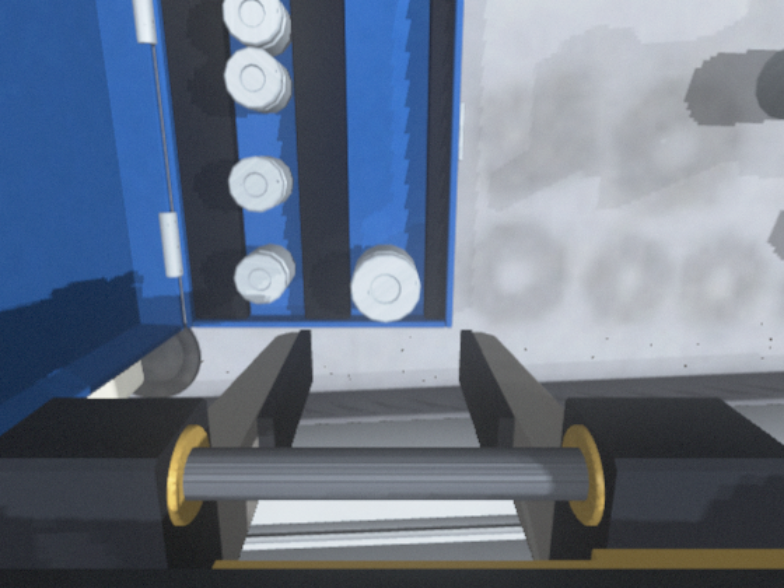

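>>> carry_out([
  [[0.02, 0.04, 0], 0, 0.62],
  [[0.04, 0.08, 0], 0, 0.62],
  [[0.06, 0.12, 0], 0, 0.62],
  [[0.08, 0.16, 0], 0, 0.62],
  [[0.1, 0.2, 0.003], 0, 0.62],
  [[0.107, 0.219, 0.003], 0, 0.62],
  [[0.107, 0.219, 0.003], 0, 0.62],
  [[0.107, 0.219, 0.003], 0, 0.62],
])

```text
time: 45.95
position: [0.3885, 0.146, 0.0752]
orientation: [-0.106, 0.994, -0.0, -0.0]
wrist_force: [-0.2, -0.6, 0.5]
opening: 0.0572
```

```bash
python3 -c "
from h import *
to([.390,.147],-.016,192.1);pick([.39,.147],0,0,out='w40.png')"
```

```text
t 46.0 tcp [0.3885 0.146  0.0752] yaw -167.8 shift [-0.0018  0.0007  0.0912] turn 0.1 F [-0.2 -0.6  0.5] q7 0.73 open 0.0572
pred px*1.4 [389. 299.]
```

View pics/w40.png

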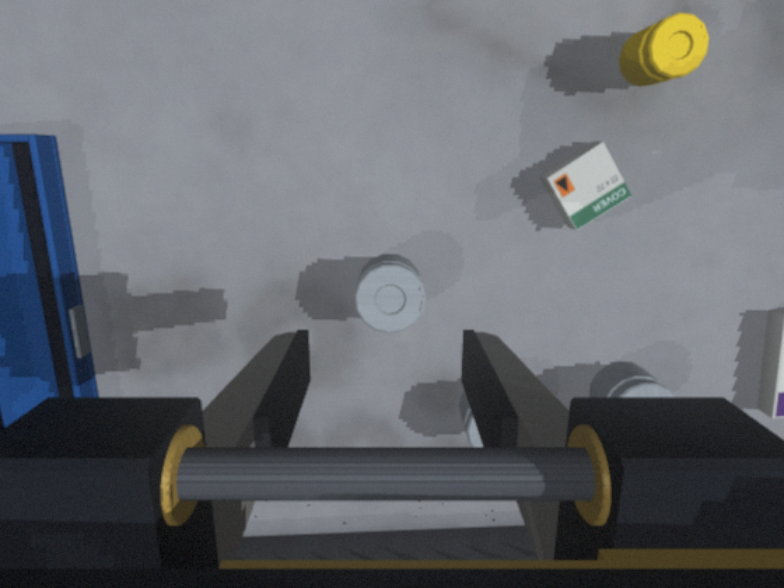

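>>> carry_out([
  [[0.0005, 0.001, 0.03], 0, 0.62],
  [[0.0005, 0.001, 0.065], 0, 0.62],
  [[0.0005, 0.001, 0.083], 0, 0.62],
  [[0.0005, 0.001, 0.091], 0, 0.62],
  [[0.0005, 0.001, 0.091], 0, 0.62],
  [[0.0005, 0.001, 0.091], 0, 0],
  [[0.0005, 0.001, 0.091], 0, 0],
  [[0.0005, 0.001, 0.091], 0, 0],
  [[0.0005, 0.001, 0.091], 0, 0],
  [[0.0005, 0.001, 0.091], 0, 0],
])

```text
time: 47.0
position: [0.3886, 0.1476, -0.0147]
orientation: [-0.106, 0.994, -0.0, 0.001]
wrist_force: [-0.3, -1.1, 6.0]
opening: 0.037
```

```bash
python3 -c "
from h import *
to(case(-.039,.034),.075,192.1)"
```

```text
t 47.0 tcp [ 0.3886  0.1476 -0.0147] yaw -167.9 shift [-0.0604 -0.2197 -0.0896] turn 0.0 F [-0.3 -1.1  6. ] q7 0.53 open 0.037
```

>>> carry_out([
  [[0, 0, -0.03], 0, 0],
  [[0, 0, -0.07], 0, 0],
  [[-0.01, -0.035, -0.09], 0, 0],
  [[-0.02, -0.08, -0.09], 0, 0],
  [[-0.033, -0.12, -0.09], 0, 0],
  [[-0.046, -0.165, -0.09], 0, 0],
  [[-0.057, -0.205, -0.09], 0, 0],
  [[-0.0605, -0.2195, -0.09], 0, 0],
  [[-0.0605, -0.2195, -0.09], 0, 0],
  [[-0.0605, -0.2195, -0.09], 0, 0],
])

```text
time: 48.0
position: [0.4919, -0.0534, 0.0744]
orientation: [-0.106, 0.994, 0.0, -0.0]
wrist_force: [-0.4, 0.7, -2.2]
opening: 0.0367
```

```bash
python3 -c "
from h import *
to(case(-.0385,.034),-.011,192.1);print(incase(get_obs()['position']));crop('wrist',180,120,380,270,4,'w41.png');z=get_obs()['position'][2]
crop('wrist',0,0,560,420,1.4,'w41b.png')"
```

```text
t 48.0 tcp [ 0.4919 -0.0534  0.0744] yaw -167.8 shift [-0.0014 -0.0021  0.0854] turn 0.1 F [-0.4  0.7 -2.2] q7 1.19 open 0.0367
[-0.0405  0.0327]
```

View pics/w41b.png

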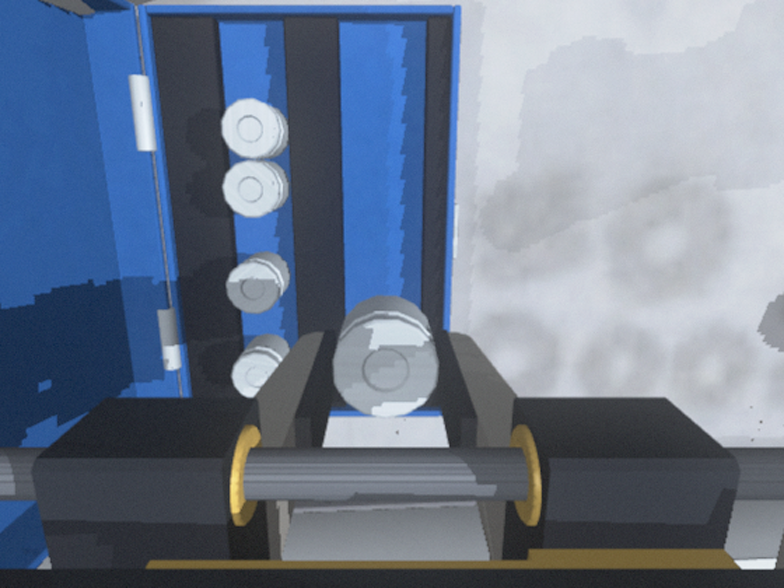

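>>> carry_out([
  [[-0.001, -0.0017, 0.0], 0, 0],
  [[-0.001, -0.0017, 0.03], 0, 0],
  [[-0.001, -0.0017, 0.055], 0, 0],
  [[-0.001, -0.0017, 0.067], 0, 0],
  [[-0.001, -0.0017, 0.073], 0, 0],
  [[-0.001, -0.0017, 0.076], 0, 0],
  [[-0.001, -0.0017, 0.076], 0, 0],
])

```text
time: 48.8
position: [0.4947, -0.0557, -0.001]
orientation: [-0.106, 0.994, -0.0, 0.0]
wrist_force: [0.4, 0.6, -2.2]
opening: 0.037
```

```bash
python3 -c "
from h import *
to(case(-.0385,.034),-.0105,192.1);print(incase(get_obs()['position']));crop('wrist',180,170,380,330,4,'w42.png')"
```

```text
t 48.8 tcp [ 0.4947 -0.0557 -0.001 ] yaw -167.8 shift [0.0009 0.0009 0.0095] turn 0.1 F [ 0.4  0.6 -2.2] q7 1.09 open 0.037
[-0.0376  0.0349]
```

View pics/w42.png

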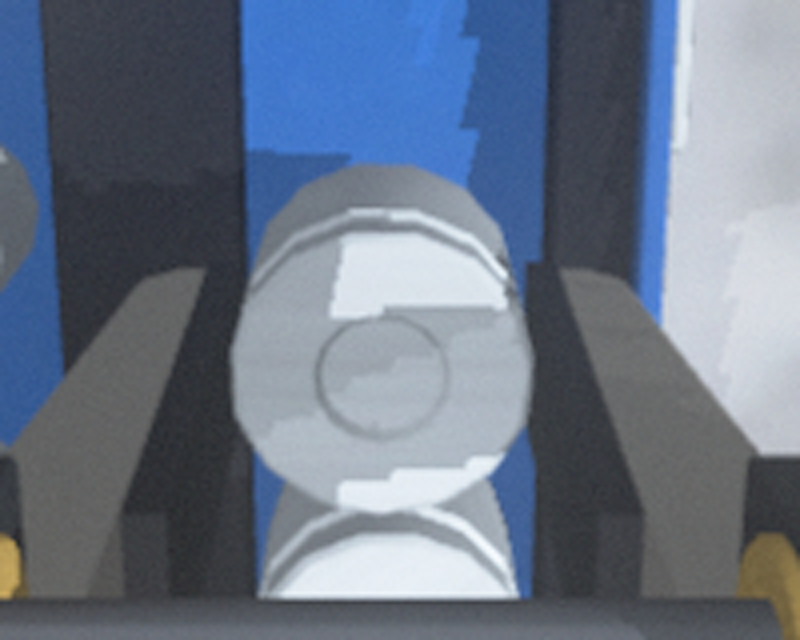

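>>> carry_out([
  [[0, 0.0013, 0.0], 0, 0],
  [[0, 0.0013, 0.003], 0, 0],
  [[0, 0.0013, 0.006], 0, 0],
  [[0, 0.0013, 0.009], 0, 0],
  [[0, 0.0013, 0.009], 0, 0],
])

```text
time: 49.35
position: [0.4941, -0.0548, -0.0106]
orientation: [-0.106, 0.994, -0.0, -0.0]
wrist_force: [0.1, -0.9, -2.8]
opening: 0.0367
```

```bash
python3 -c "
from h import *
to(case(-.0385,.034),-.0105,192.1);print(incase(get_obs()['position']));crop('wrist',180,170,380,330,4,'w43.png')"
```

```text
t 49.4 tcp [ 0.4941 -0.0548 -0.0106] yaw -167.9 shift [ 0.0004 -0.0001 -0.0001] turn 0.0 F [ 0.1 -0.9 -2.8] q7 1.07 open 0.0367
[-0.0386  0.0344]
```

View pics/w43.png

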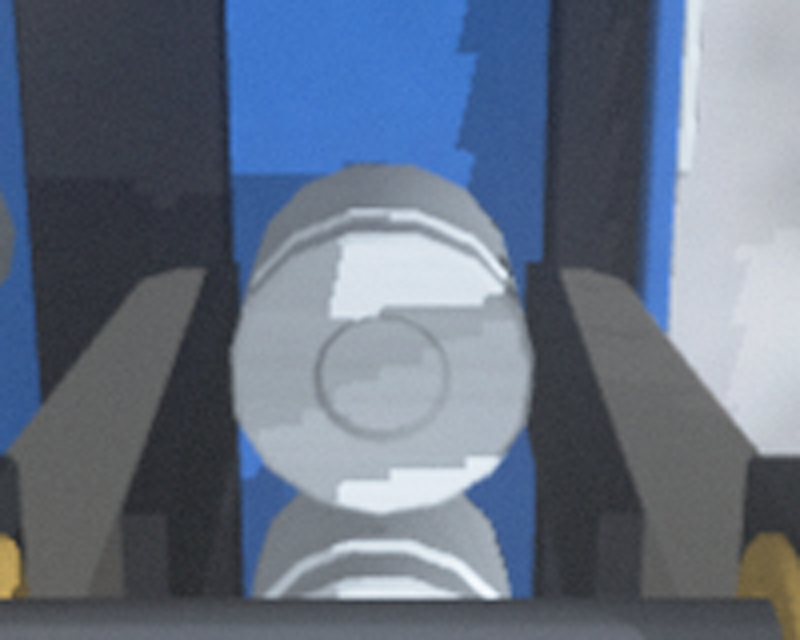

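>>> carry_out([
  [[0, 0, 0.0015], 0, 0],
  [[0, 0, 0.0015], 0, 0],
  [[0, 0, 0.0015], 0, 0.48],
  [[0, 0, 0.001], 0, 0.48],
  [[0, 0, 0.001], 0, 0.48],
  [[0, 0, -0.01], 0, 0.48],
  [[0, 0, -0.05], 0, 0.6],
  [[0, 0, -0.09], 0, 0.6],
  [[0, 0, -0.09], 0, 0.6],
])

```text
time: 50.3
position: [0.4974, -0.0542, 0.0843]
orientation: [-0.106, 0.994, -0.001, 0.004]
wrist_force: [-0.2, -0.8, 0.0]
opening: 0.0551
```

```bash
python3 -c "
from h import *
to([.4545,.2245],.075,192.1);pick(case(-.04,.034),0,0,zt=.036,out='w44.png')"
```

```text
t 50.3 tcp [ 0.4974 -0.0542  0.0843] yaw -167.9 shift [-0.0166  0.2815  0.0088] turn 0.0 F [-0.2 -0.8  0. ] q7 1.2 open 0.0551
pred px*1.4 [390. 291.]
```

View pics/w44.png

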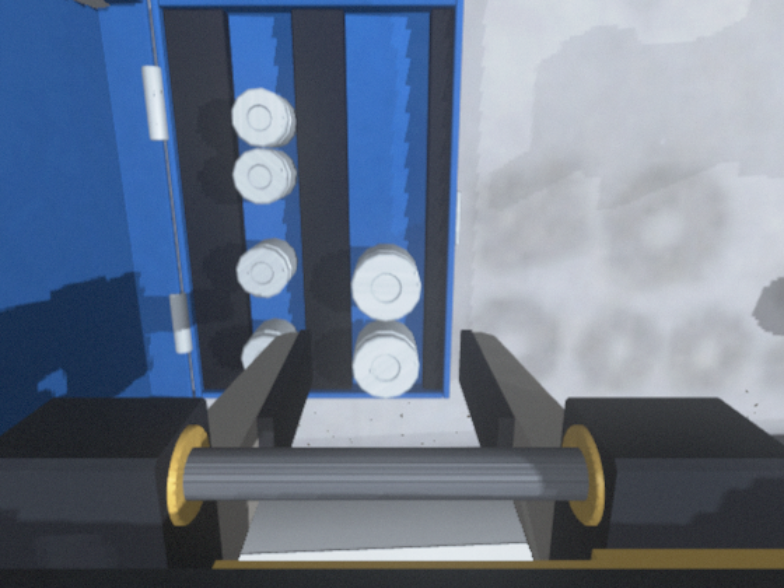

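>>> carry_out([
  [[-0.003, 0.047, 0], 0, 0.62],
  [[-0.006, 0.094, 0], 0, 0.62],
  [[-0.009, 0.141, 0], 0, 0.62],
  [[-0.012, 0.188, 0], 0, 0.62],
  [[-0.015, 0.235, 0.004], 0, 0.62],
  [[-0.018, 0.27, 0.004], 0, 0.62],
  [[-0.018, 0.2815, 0.004], 0, 0.62],
  [[-0.018, 0.2815, 0.004], 0, 0.62],
  [[-0.018, 0.2815, 0.004], 0, 0.62],
])

```text
time: 51.25
position: [0.4525, 0.2225, 0.0749]
orientation: [-0.105, 0.994, -0.001, -0.001]
wrist_force: [0.5, 0.7, -0.5]
opening: 0.0566
```

```bash
python3 -c "
from h import *
to([.4545,.2245],-.016,192.1);pick([.4545,.2245],0,0,out='w45.png')"
```

```text
t 51.2 tcp [0.4525 0.2225 0.0749] yaw -167.9 shift [-0.0025  0.0017  0.0909] turn -0.0 F [ 0.5  0.7 -0.5] q7 0.65 open 0.0566
pred px*1.4 [391. 301.]
```

View pics/w45.png

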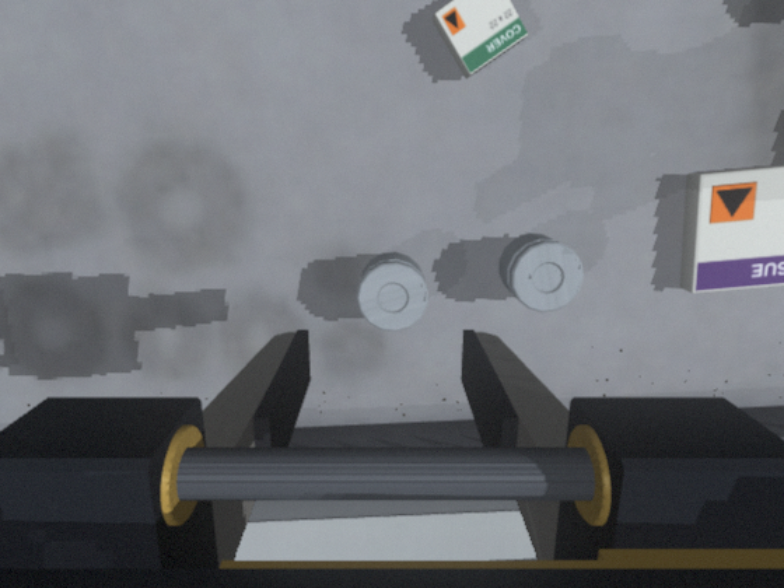

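>>> carry_out([
  [[0.0018, 0.0025, 0.03], 0, 0.62],
  [[0.0018, 0.0025, 0.065], 0, 0.62],
  [[0.0018, 0.0025, 0.083], 0, 0.62],
  [[0.0018, 0.0025, 0.091], 0, 0.62],
  [[0.0018, 0.0025, 0.091], 0, 0.62],
  [[0.0018, 0.0025, 0.091], 0, 0],
  [[0.0018, 0.0025, 0.091], 0, 0],
  [[0.0018, 0.0025, 0.091], 0, 0],
  [[0.0018, 0.0025, 0.091], 0, 0],
  [[0.0018, 0.0025, 0.091], 0, 0],
])

```text
time: 52.3
position: [0.451, 0.2263, -0.0146]
orientation: [-0.106, 0.994, -0.0, 0.001]
wrist_force: [-0.6, -1.6, 6.5]
opening: 0.0369
```

```bash
python3 -c "
from h import *
to(case(-.0395,-.011),.075,192.1)"
```

```text
t 52.3 tcp [ 0.451   0.2263 -0.0146] yaw -167.9 shift [ 0.0622 -0.2831 -0.0895] turn 0.0 F [-0.6 -1.6  6.5] q7 0.51 open 0.0369
```

>>> carry_out([
  [[0, 0, -0.03], 0, 0],
  [[0, 0, -0.07], 0, 0],
  [[0.008, -0.035, -0.09], 0, 0],
  [[0.018, -0.083, -0.09], 0, 0],
  [[0.028, -0.13, -0.09], 0, 0],
  [[0.039, -0.178, -0.09], 0, 0],
  [[0.05, -0.226, -0.09], 0, 0],
  [[0.06, -0.27, -0.09], 0, 0],
  [[0.062, -0.2835, -0.09], 0, 0],
  [[0.062, -0.2835, -0.09], 0, 0],
  [[0.062, -0.2835, -0.09], 0, 0],
])

```text
time: 53.4
position: [0.4491, -0.0627, 0.0747]
orientation: [-0.106, 0.994, 0.0, 0.0]
wrist_force: [0.3, 0.1, -2.6]
opening: 0.0367
```

```bash
python3 -c "
from h import *
to(case(-.0385,-.011),-.011,192.1);print(incase(get_obs()['position']));z=get_obs()['position'][2]
crop('wrist',0,0,560,420,1.4,'w46.png')"
```

```text
t 53.4 tcp [ 0.4491 -0.0627  0.0747] yaw -167.8 shift [-0.0002 -0.0019  0.0857] turn 0.1 F [ 0.3  0.1 -2.6] q7 1.22 open 0.0367
[-0.0403 -0.0112]
```

View pics/w46.png

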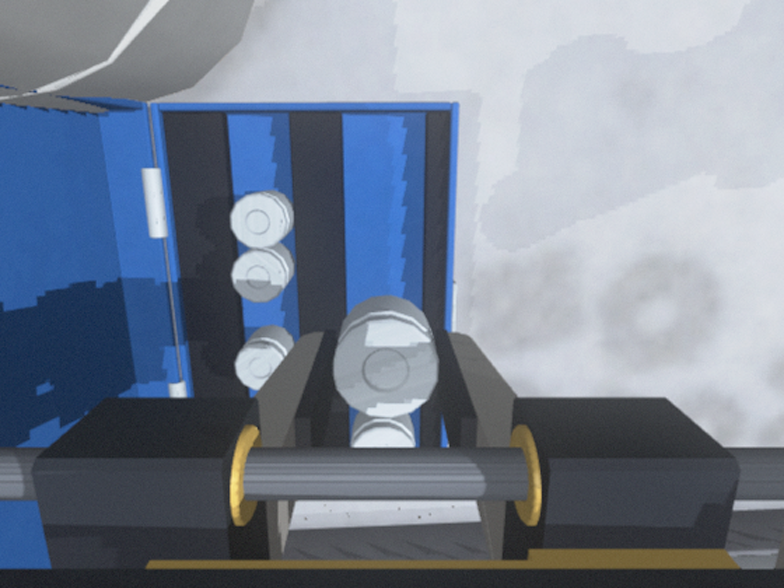

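>>> carry_out([
  [[0, -0.0006, 0.0], 0, 0],
  [[0, -0.0006, 0.03], 0, 0],
  [[0, -0.0006, 0.055], 0, 0],
  [[0, -0.0006, 0.067], 0, 0],
  [[0, -0.0006, 0.073], 0, 0],
  [[0, -0.0006, 0.077], 0, 0],
  [[0, -0.0006, 0.08], 0, 0],
  [[0, -0.0006, 0.083], 0, 0],
  [[0, -0.0006, 0.085], 0, 0],
  [[0, -0.0006, 0.0855], 0, 0],
])

```text
time: 54.45
position: [0.4496, -0.0647, -0.0105]
orientation: [-0.105, 0.994, -0.0, 0.0]
wrist_force: [-2.0, -0.7, 7.5]
opening: 0.0371
```

```bash
python3 -c "
from h import *
to(case(-.0385,-.011),-.0115,192.1);print(incase(get_obs()['position']));crop('wrist',180,170,380,330,4,'w47.png')"
```

```text
t 54.5 tcp [ 0.4496 -0.0647 -0.0105] yaw -167.9 shift [-0.0001  0.0002  0.001 ] turn 0.0 F [-2.  -0.7  7.5] q7 1.07 open 0.0371
[-0.0383 -0.0111]
```

View pics/w47.png

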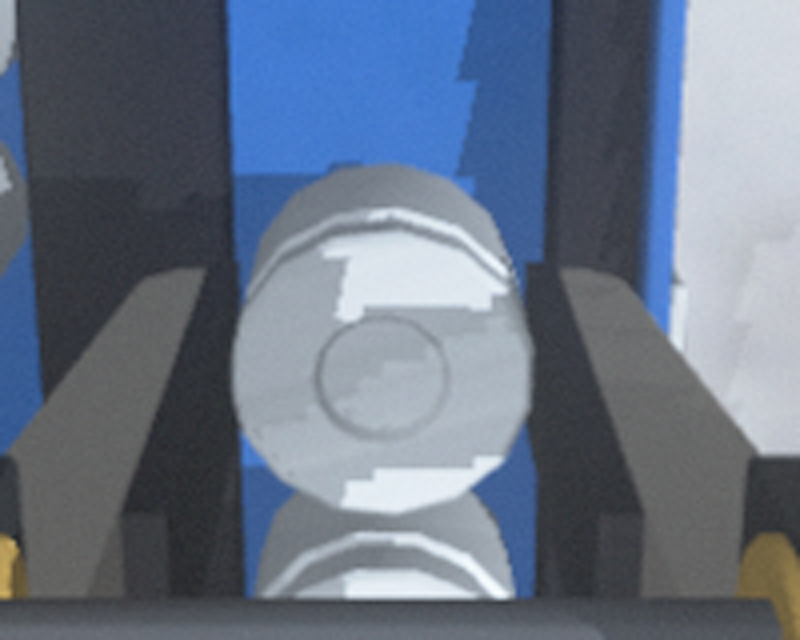

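Same picture as the previous good one, floor contact felt. Release and go to the last large mass.

>>> carry_out([
  [[0, 0, 0], 0, 0.48],
  [[0, 0, 0], 0, 0.48],
  [[0, 0, 0], 0, 0.48],
  [[0, 0, -0.01], 0, 0.48],
  [[0, 0, -0.05], 0, 0.6],
  [[0, 0, -0.09], 0, 0.6],
  [[0, 0, -0.09], 0, 0.6],
])

```text
time: 55.2
position: [0.4525, -0.0642, 0.0834]
orientation: [-0.106, 0.994, -0.001, 0.004]
wrist_force: [0.2, -0.2, -0.6]
opening: 0.0552
```

```bash
python3 -c "
from h import *
to([.4265,.3015],.075,192.1);pick(case(-.04,-.011),0,0,zt=.036,out='w48.png')"
```

```text
t 55.2 tcp [ 0.4525 -0.0642  0.0834] yaw -167.9 shift [-0.0514  0.3631  0.0076] turn 0.0 F [ 0.2 -0.2 -0.6] q7 1.23 open 0.0552
pred px*1.4 [391. 293.]
```

View pics/w48.png

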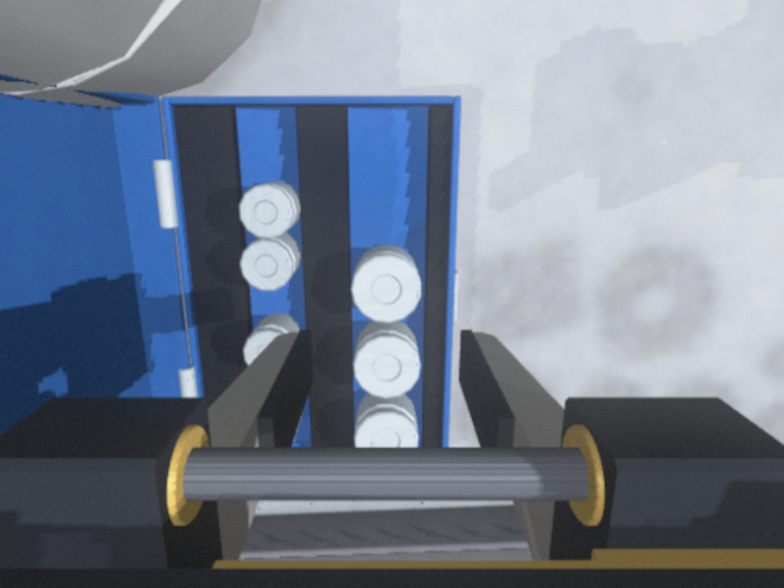

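>>> carry_out([
  [[-0.006, 0.046, 0], 0, 0.62],
  [[-0.012, 0.092, 0], 0, 0.62],
  [[-0.018, 0.14, 0], 0, 0.62],
  [[-0.025, 0.187, 0], 0, 0.62],
  [[-0.032, 0.235, 0.002], 0, 0.62],
  [[-0.04, 0.283, 0.004], 0, 0.62],
  [[-0.047, 0.33, 0.004], 0, 0.62],
  [[-0.052, 0.355, 0.004], 0, 0.62],
  [[-0.052, 0.3635, 0.004], 0, 0.62],
  [[-0.052, 0.3635, 0.004], 0, 0.62],
  [[-0.052, 0.3635, 0.004], 0, 0.62],
])

```text
time: 56.35
position: [0.4236, 0.3, 0.0743]
orientation: [-0.105, 0.994, -0.001, -0.001]
wrist_force: [-0.3, -0.4, -0.1]
opening: 0.057
```

```bash
python3 -c "
from h import *
to([.4265,.3015],-.016,192.1);pick([.4265,.3015],0,0,out='w49.png')"
```

```text
t 56.4 tcp [0.4236 0.3    0.0743] yaw -167.9 shift [-0.0033  0.001   0.0903] turn -0.0 F [-0.3 -0.4 -0.1] q7 0.5 open 0.057
pred px*1.4 [389. 302.]
```

View pics/w49.png

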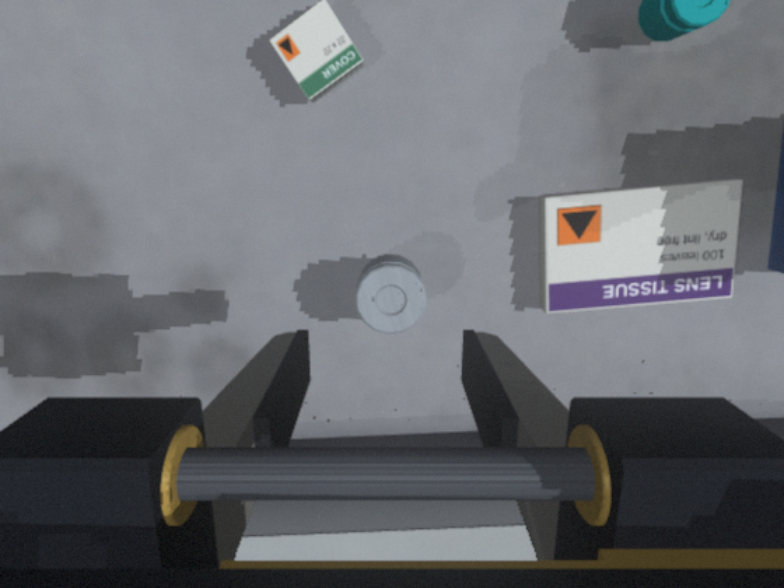

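>>> carry_out([
  [[0.001, 0.002, 0.03], 0, 0.62],
  [[0.001, 0.002, 0.065], 0, 0.62],
  [[0.001, 0.002, 0.083], 0, 0.62],
  [[0.001, 0.002, 0.0905], 0, 0.62],
  [[0.001, 0.002, 0.0905], 0, 0.62],
  [[0.001, 0.002, 0.0905], 0, 0],
  [[0.001, 0.002, 0.0905], 0, 0],
  [[0.001, 0.002, 0.0905], 0, 0],
  [[0.001, 0.002, 0.0905], 0, 0],
  [[0.001, 0.002, 0.0905], 0, 0],
])

```text
time: 57.4
position: [0.4232, 0.3035, -0.0145]
orientation: [-0.105, 0.994, -0.0, 0.001]
wrist_force: [0.0, -2.9, 5.8]
opening: 0.0371
```

```bash
python3 -c "
from h import *
to(case(-.0395,-.056),.075,192.1)"
```

```text
t 57.4 tcp [ 0.4232  0.3035 -0.0145] yaw -167.9 shift [ 0.0961 -0.3644 -0.0894] turn 0.0 F [ 0.  -2.9  5.8] q7 0.38 open 0.0371
```

>>> carry_out([
  [[0, 0, -0.03], 0, 0],
  [[0, 0, -0.07], 0, 0],
  [[0.008, -0.035, -0.09], 0, 0],
  [[0.02, -0.08, -0.09], 0, 0],
  [[0.033, -0.128, -0.09], 0, 0],
  [[0.046, -0.176, -0.09], 0, 0],
  [[0.059, -0.224, -0.09], 0, 0],
  [[0.071, -0.272, -0.09], 0, 0],
  [[0.084, -0.32, -0.09], 0, 0],
  [[0.094, -0.355, -0.09], 0, 0],
  [[0.096, -0.365, -0.09], 0, 0],
  [[0.096, -0.365, -0.09], 0, 0],
  [[0.096, -0.365, -0.09], 0, 0],
])

```text
time: 58.7
position: [0.4053, -0.0723, 0.0747]
orientation: [-0.106, 0.994, 0.0, 0.0]
wrist_force: [0.7, 0.6, -2.2]
opening: 0.0371
```

```bash
python3 -c "
from h import *
to(case(-.0385,-.056),-.011,192.1);print(incase(get_obs()['position']));z=get_obs()['position'][2]
crop('wrist',0,0,560,420,1.4,'w50.png')"
```

```text
t 58.7 tcp [ 0.4053 -0.0723  0.0747] yaw -167.8 shift [ 0.     -0.0017  0.0857] turn 0.1 F [ 0.7  0.6 -2.2] q7 1.26 open 0.0371
[-0.0402 -0.056 ]
```

View pics/w50.png

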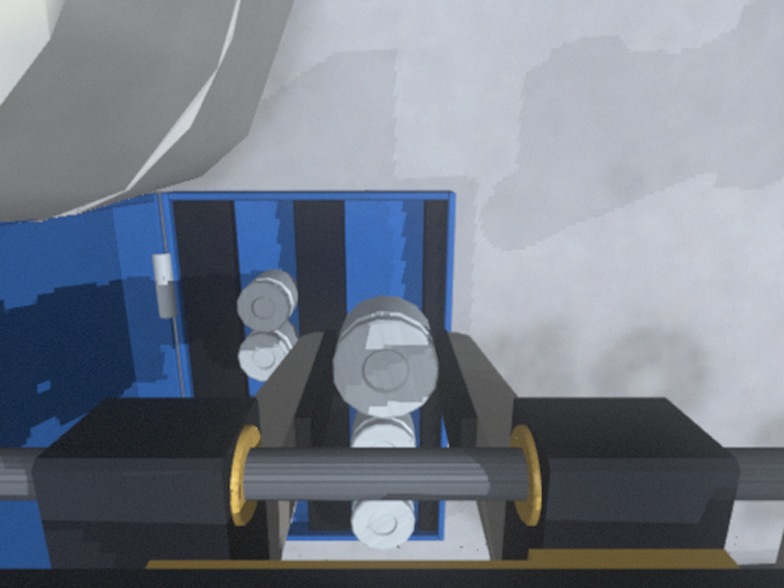

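>>> carry_out([
  [[0, -0.0006, 0.0], 0, 0],
  [[0, -0.0006, 0.03], 0, 0],
  [[0, -0.0006, 0.055], 0, 0],
  [[0, -0.0006, 0.067], 0, 0],
  [[0, -0.0006, 0.073], 0, 0],
  [[0, -0.0006, 0.077], 0, 0],
  [[0, -0.0006, 0.08], 0, 0],
  [[0, -0.0006, 0.083], 0, 0],
  [[0, -0.0006, 0.085], 0, 0],
  [[0, -0.0006, 0.0855], 0, 0],
])

```text
time: 59.75
position: [0.4056, -0.0741, -0.0105]
orientation: [-0.106, 0.994, -0.0, 0.0]
wrist_force: [-1.8, -0.4, 8.4]
opening: 0.037
```

```bash
python3 -c "
from h import *
to(case(-.0385,-.056),-.0115,192.1);print(incase(get_obs()['position']));crop('wrist',180,170,380,330,4,'w51.png')"
```

```text
t 59.8 tcp [ 0.4056 -0.0741 -0.0105] yaw -167.9 shift [-0.0001  0.0002  0.001 ] turn 0.0 F [-1.8 -0.4  8.4] q7 1.08 open 0.037
[-0.0383 -0.0561]
```

View pics/w51.png

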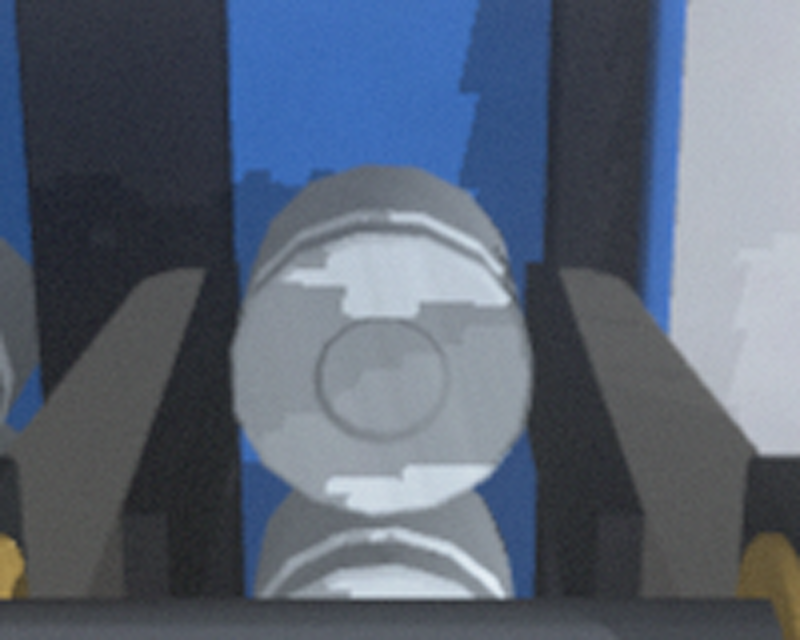

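>>> carry_out([
  [[0, 0, 0], 0, 0.48],
  [[0, 0, 0], 0, 0.48],
  [[0, 0, 0], 0, 0.48],
  [[0, 0, -0.01], 0, 0.48],
  [[0, 0, -0.05], 0, 0.6],
  [[0, 0, -0.1], 0, 0.6],
  [[0, 0, -0.15], 0, 0.6],
  [[0, 0, -0.2], 9, 0.6],
  [[0, 0, -0.23], 18, 0.3],
  [[0, 0, -0.23], 27, 0],
  [[0, 0, -0.23], 36, 0],
  [[0, 0, -0.23], 45, 0],
  [[0, 0, -0.23], 54, 0],
  [[0, 0, -0.23], 63, 0],
  [[0, 0, -0.23], 72, 0],
  [[0, 0, -0.23], 81, 0],
  [[0, 0, -0.23], 90, 0],
  [[0, 0, -0.23], 90, 0],
])

```text
time: 61.6
position: [0.4051, -0.0735, 0.2195]
orientation: [0.63, 0.777, -0.0, 0.0]
wrist_force: [0.4, -0.2, 1.0]
opening: 0.0005
```

```bash
python3 -c "
from h import *
to(case(.165,.02),.22,102.1)
crop('wrist',0,0,560,420,1.4,'w52.png')
crop('wrist',230,100,430,260,4,'w52b.png')
crop('side',140,100,400,310,3,'s52.png')
for n in ((.52,-.25,0),):
  pass
for l in ('petri','oil','marker'):
  pass
print(incase([[.564,-.264],[.55,-.341],[.472,-.333]]))"
```

```text
t 61.6 tcp [ 0.4051 -0.0735  0.2195] yaw 101.9 shift [-0.2038  0.0771 -0.0005] turn -0.2 F [ 0.4 -0.2  1. ] q7 0.2 open 0.0005
[[ 0.1806  0.059 ]
 [ 0.2529  0.0291]
 [ 0.2288 -0.0455]]
```

View pics/w52.png

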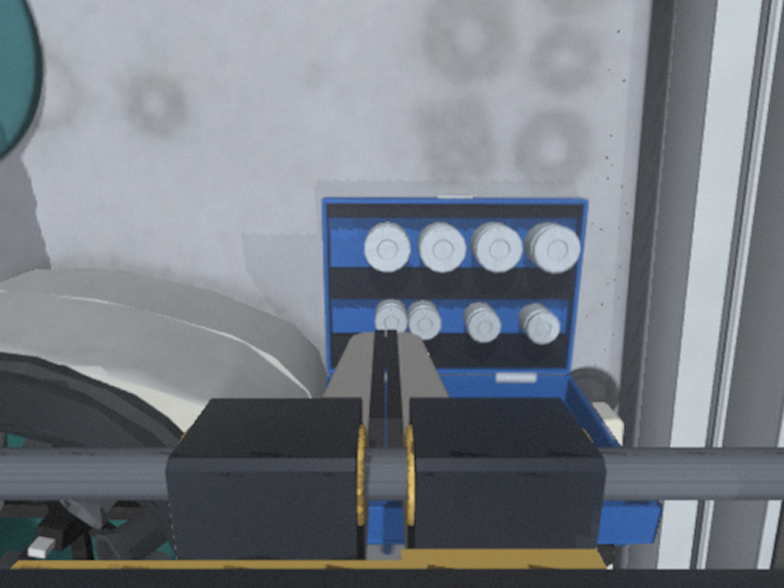

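View pics/w52b.png

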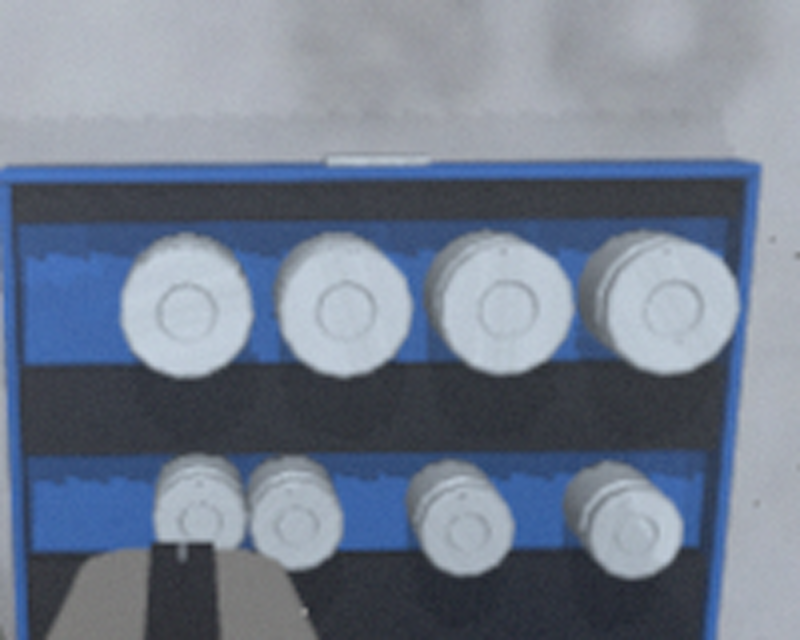

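View pics/s52.png

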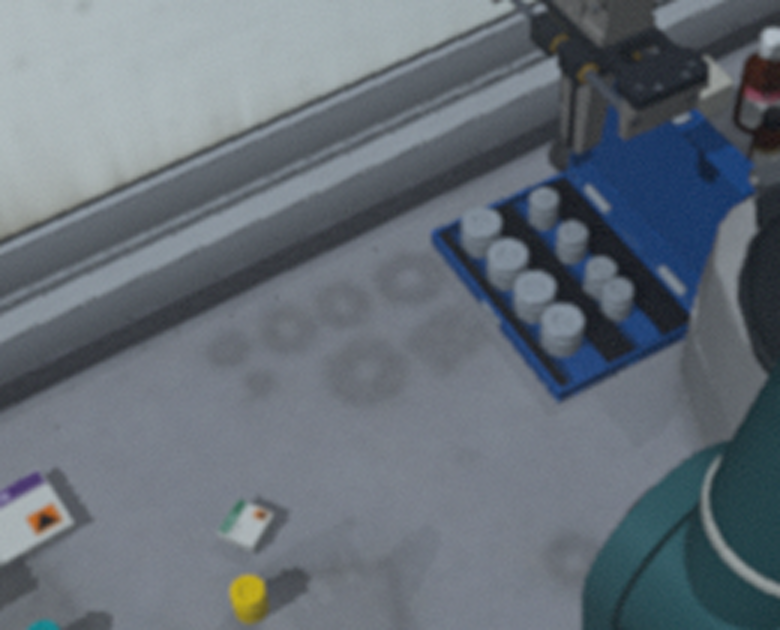

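>>> carry_out([
  [[-0.045, 0.017, 0], 0, 0],
  [[-0.09, 0.034, 0], 0, 0],
  [[-0.135, 0.051, 0], 0, 0],
  [[-0.18, 0.068, 0], 0, 0],
  [[-0.204, 0.077, 0], 0, 0],
  [[-0.204, 0.077, 0], 0, 0],
  [[-0.204, 0.077, 0], 0, 0],
])

```text
time: 62.45
position: [0.5232, -0.2565, 0.2187]
orientation: [0.628, 0.778, 0.001, -0.001]
wrist_force: [0.3, 0.6, -0.3]
opening: 0.0005
```

```bash
python3 -c "
from h import *
to(case(.165,.02),.11,102.1);print(incase(get_obs()['position']))
crop('wrist',0,0,560,420,1.4,'w53.png')
crop('side',240,40,440,240,3,'s53.png');crop('top',270,110,470,260,4,'t53.png')
for th in (1.57,1.67,1.77,1.87):
  P=[[*case(.078-.156*np.cos(th)+.03*np.sin(th),y),.018+.156*np.sin(th)+.03*np.cos(th)] for y in (.11,-.11)]
  print(th,(proj('wrist',P)*1.4).round().tolist(),((proj('side',P)-[240,40])*3).round().tolist(),((proj('top',P)-[270,110])*4).round().tolist())"
```

```text
t 62.5 tcp [ 0.5232 -0.2565  0.2187] yaw 102.2 shift [-0.0005 -0.0007  0.1087] turn 0.1 F [ 0.3  0.6 -0.3] q7 0.26 open 0.0005
[0.1647 0.0207]
1.57 [[564.0, 187.0], [124.0, 186.0]] [[303.0, 214.0], [457.0, 366.0]] [[342.0, 164.0], [407.0, 434.0]]
1.67 [[558.0, 217.0], [132.0, 216.0]] [[317.0, 211.0], [471.0, 362.0]] [[360.0, 161.0], [426.0, 430.0]]
1.77 [[552.0, 244.0], [140.0, 243.0]] [[330.0, 210.0], [485.0, 359.0]] [[377.0, 158.0], [443.0, 426.0]]
1.87 [[546.0, 267.0], [149.0, 266.0]] [[342.0, 211.0], [496.0, 359.0]] [[393.0, 156.0], [458.0, 422.0]]
```

View pics/w53.png

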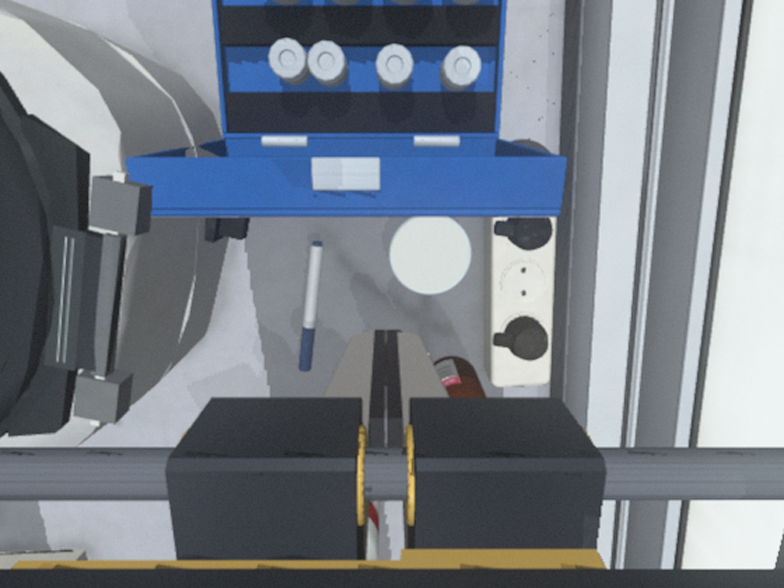

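View pics/s53.png

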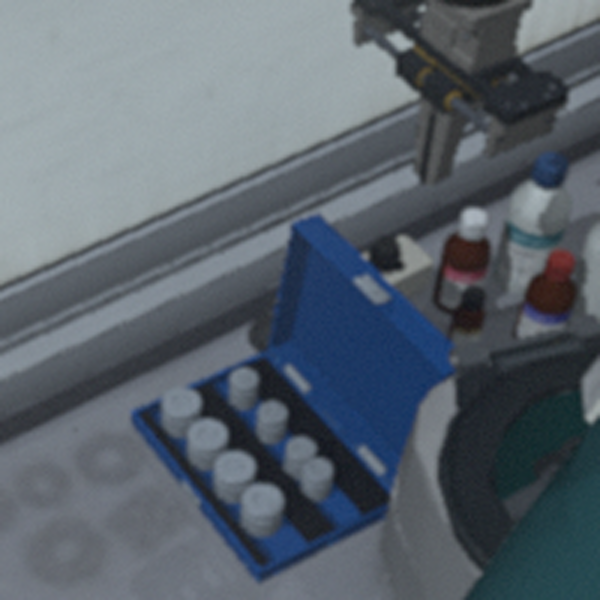

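View pics/t53.png

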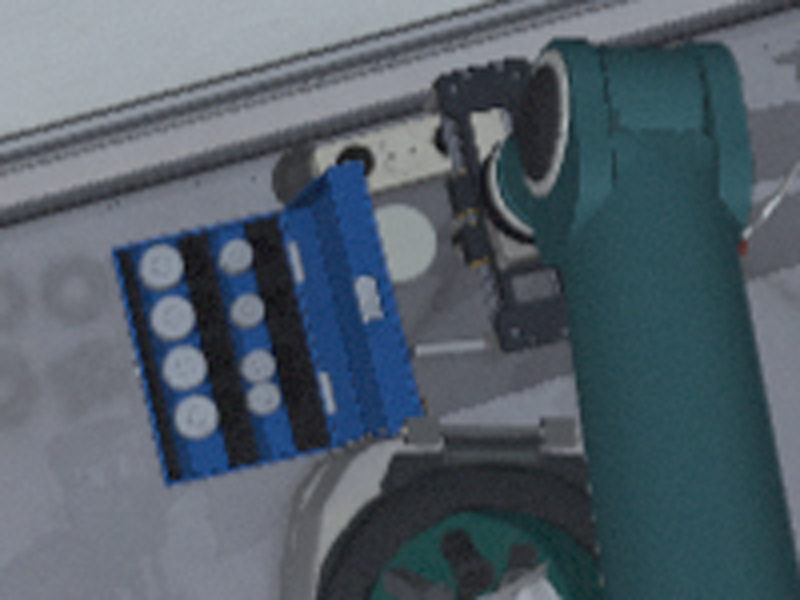

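```bash
python3 -c "
from h import *
for z in (.03,.08,.12,.15): print(z,incase(at([437,360],z)),incase(at([460,375],z)))
to(case(.150,.02),.119,102.1)"
```

```text
0.03 [0.2639 0.066 ] [0.2779 0.0865]
0.08 [0.2422 0.0603] [0.2544 0.0782]
0.12 [0.2248 0.0557] [0.2357 0.0715]
0.15 [0.2118 0.0522] [0.2216 0.0665]
t 62.6 tcp [ 0.5231 -0.256   0.2195] yaw 102.3 shift [ 0.0142 -0.0006  0.1005] turn 0.2 F [0.2 0.7 0.3] q7 0.25 open 0.0003
```

>>> carry_out([
  [[0.014, 0, 0.03], 0, 0],
  [[0.014, 0, 0.06], 0, 0],
  [[0.014, 0, 0.09], 0, 0],
  [[0.014, 0, 0.1], 0, 0],
  [[0.014, 0, 0.1], 0, 0],
])

```text
time: 63.1
position: [0.5197, -0.2428, 0.1185]
orientation: [0.628, 0.778, -0.0, -0.001]
wrist_force: [0.1, 0.1, -0.5]
opening: 0.0001
```

```bash
python3 -c "
from h import *
to(case(.1087,.02),.119,102.1);print(incase(get_obs()['position']))
crop('wrist',0,0,560,420,1.4,'w54.png')"
```

```text
t 63.1 tcp [ 0.5197 -0.2428  0.1185] yaw 102.2 shift [ 0.0419  0.     -0.0004] turn 0.1 F [ 0.1  0.1 -0.5] q7 0.15 open 0.0001
[0.1506 0.02  ]
```

View pics/w54.png

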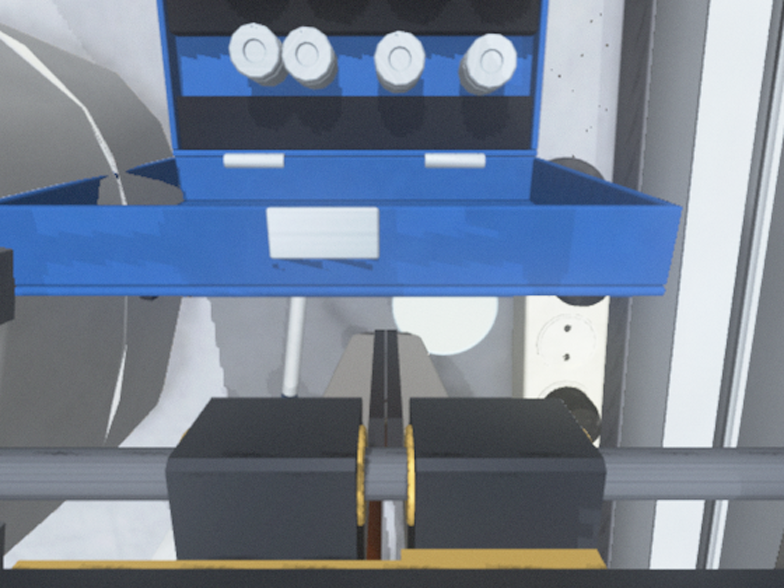

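>>> carry_out([
  [[0.006, 0, 0], 0, 0],
  [[0.012, 0, 0], 0, 0],
  [[0.018, 0, 0], 0, 0],
  [[0.024, 0, 0], 0, 0],
  [[0.03, 0, 0], 0, 0],
  [[0.036, 0, 0], 0, 0],
  [[0.042, 0, 0], 0, 0],
  [[0.048, 0, 0], 0, 0],
  [[0.054, 0, -0.001], 0, 0],
  [[0.06, 0, -0.001], 0, 0],
  [[0.066, 0, -0.001], 0, 0],
  [[0.0685, 0, -0.001], 0, 0],
  [[0.0685, 0, -0.001], 0, 0],
])

```text
time: 64.45
position: [0.5079, -0.1786, 0.1221]
orientation: [0.629, 0.778, -0.001, 0.003]
wrist_force: [1.5, -4.0, 6.0]
opening: 0.0004
```

```bash
python3 -c "
from h import *
to(case(.0557,.02),.1165,102.1);print(incase(get_obs()['position']))
crop('wrist',0,0,560,420,1.4,'w55.png');crop('side',240,40,440,240,3,'s55.png')"
```

```text
t 64.5 tcp [ 0.5079 -0.1786  0.1221] yaw 102.1 shift [ 0.0297 -0.002   0.0055] turn -0.0 F [ 1.5 -4.   6. ] q7 0.05 open 0.0004
[0.0853 0.022 ]
```

View pics/w55.png

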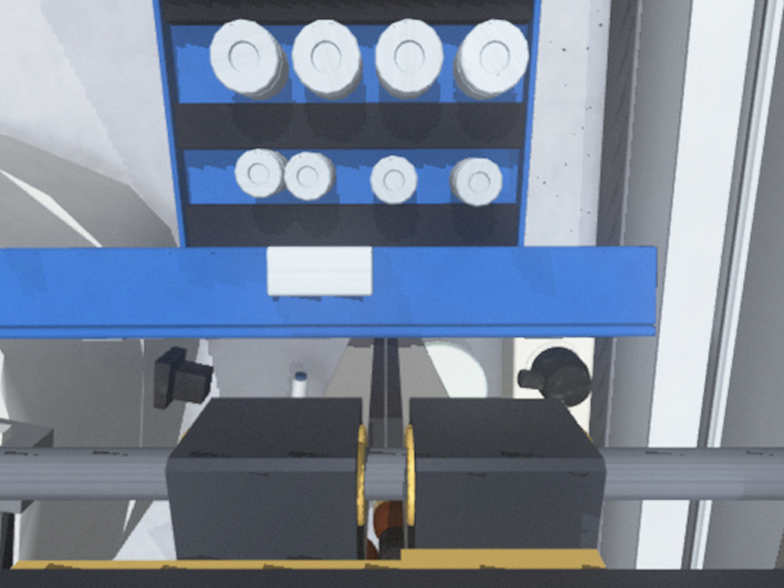

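View pics/s55.png

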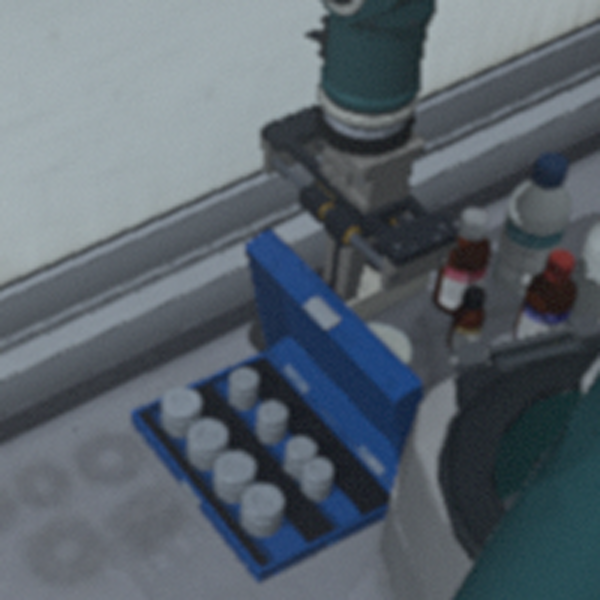

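>>> carry_out([
  [[0.0045, 0, 0.0], 0, 0],
  [[0.009, 0, 0.0], 0, 0],
  [[0.0132, 0, 0.0005], 0, 0],
  [[0.0175, 0, 0.001], 0, 0],
  [[0.022, 0, 0.002], 0, 0],
  [[0.0264, 0, 0.003], 0, 0],
  [[0.0305, 0, 0.004], 0, 0],
  [[0.035, 0, 0.0055], 0, 0],
  [[0.039, 0, 0.007], 0, 0],
  [[0.043, 0, 0.0085], 0, 0],
  [[0.0475, 0, 0.0103], 0, 0],
  [[0.0514, 0, 0.012], 0, 0],
  [[0.0555, 0, 0.014], 0, 0],
  [[0.0595, 0, 0.016], 0, 0],
  [[0.063, 0, 0.018], 0, 0],
  [[0.067, 0, 0.0205], 0, 0],
  [[0.0705, 0, 0.023], 0, 0],
  [[0.074, 0, 0.026], 0, 0],
])

```text
time: 66.35
position: [0.4917, -0.1039, 0.0953]
orientation: [0.628, 0.778, 0.0, 0.001]
wrist_force: [0.8, -0.2, 5.6]
opening: 0.0001
```

```bash
python3 -c "
from h import *
to(case(.0079,.02),.0936,102.1);print(incase(get_obs()['position']))
crop('wrist',0,0,560,420,1.4,'w56.png');crop('side',240,40,440,240,3,'s56.png')
for th in (.5,.6,.7,.8,.9):
  P=[[*case(.078-.156*np.cos(th)+.03*np.sin(th),y),.018+.156*np.sin(th)+.03*np.cos(th)] for y in (.11,-.11)]
  print(th,(proj('wrist',P)*1.4).round().tolist(),((proj('side',P)-[240,40])*3).round().tolist())"
```

```text
t 66.3 tcp [ 0.4917 -0.1039  0.0953] yaw 102.1 shift [ 0.001  -0.0019  0.0017] turn 0.0 F [ 0.8 -0.2  5.6] q7 -0.11 open 0.0001
[0.0088 0.0219]
0.5 [[627.0, 208.0], [23.0, 207.0]] [[158.0, 320.0], [298.0, 483.0]]
0.6 [[639.0, 242.0], [5.0, 241.0]] [[168.0, 306.0], [310.0, 469.0]]
0.7 [[650.0, 283.0], [-12.0, 282.0]] [[180.0, 293.0], [323.0, 454.0]]
0.8 [[660.0, 329.0], [-27.0, 328.0]] [[192.0, 280.0], [338.0, 440.0]]
0.9 [[668.0, 379.0], [-38.0, 378.0]] [[206.0, 267.0], [352.0, 427.0]]
```

View pics/w56.png

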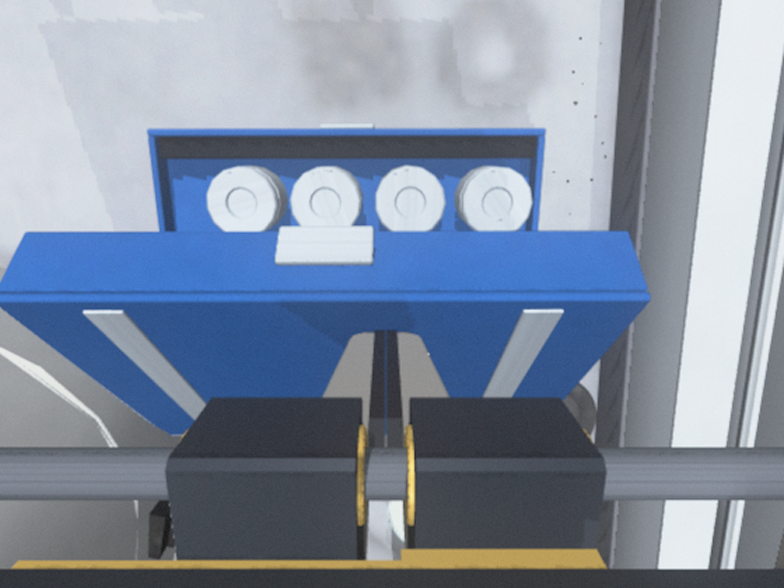

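View pics/s56.png

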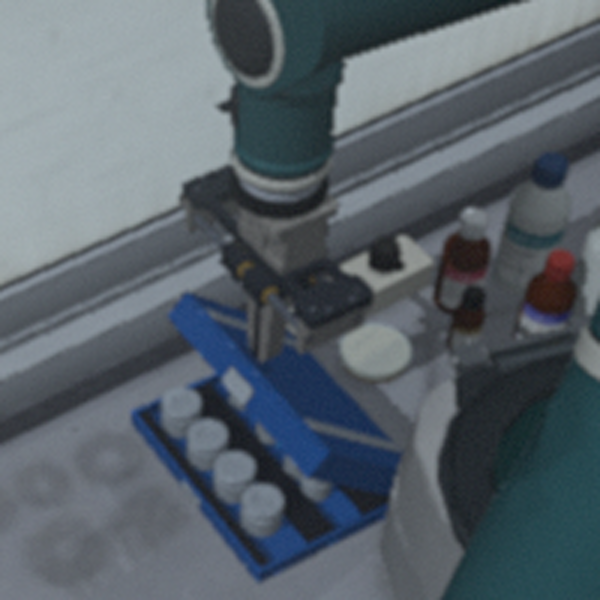

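>>> carry_out([
  [[0.0035, 0, 0.003], 0, 0],
  [[0.007, 0, 0.0056], 0, 0],
  [[0.0103, 0, 0.0084], 0, 0],
  [[0.0135, 0, 0.0115], 0, 0],
  [[0.0167, 0, 0.0147], 0, 0],
  [[0.0196, 0, 0.018], 0, 0],
  [[0.022, 0, 0.0206], 0, 0],
  [[0.0242, 0, 0.0232], 0, 0],
  [[0.026, 0, 0.0258], 0, 0],
  [[0.0279, 0, 0.0284], 0, 0],
  [[0.0298, 0, 0.0311], 0, 0],
  [[0.0317, 0, 0.0338], 0, 0],
])

```text
time: 67.65
position: [0.4836, -0.0731, 0.0599]
orientation: [0.628, 0.778, -0.0, -0.0]
wrist_force: [0.8, 0.2, 2.6]
opening: 0.0003
```

>>> carry_out([
  [[0.001, 0, 0.0018], 0, 0],
  [[0.002, 0, 0.0037], 0, 0],
  [[0.0035, 0, 0.0057], 0, 0],
  [[0.0045, 0, 0.0076], 0, 0],
  [[0.0055, 0, 0.0096], 0, 0],
  [[0.0065, 0, 0.0116], 0, 0],
  [[0.0075, 0, 0.0136], 0, 0],
  [[0.0085, 0, 0.0156], 0, 0],
  [[0.0096, 0, 0.0176], 0, 0],
  [[0.0105, 0, 0.0196], 0, 0],
  [[0.0113, 0, 0.0216], 0, 0],
  [[0.0121, 0, 0.0237], 0, 0],
  [[0.013, 0, 0.0257], 0, 0],
  [[0.0138, 0, 0.0278], 0, 0],
  [[0.0146, 0, 0.0299], 0, 0],
])

```text
time: 69.15
position: [0.4808, -0.059, 0.0302]
orientation: [0.628, 0.778, -0.0, -0.0]
wrist_force: [-1.2, 0.5, 0.7]
opening: 0.0004
```

```bash
python3 -c "
from h import *
to(case(-.042,.02),.017,102.1);print(incase(get_obs()['position']))
crop('wrist',0,0,560,420,1.4,'w57.png');crop('side',240,40,440,240,3,'s57.png')"
```

```text
t 69.2 tcp [ 0.4808 -0.059   0.0302] yaw 102.1 shift [ 0.0047 -0.0006  0.0132] turn 0.0 F [-1.2  0.5  0.7] q7 -0.29 open 0.0004
[-0.0373  0.0206]
```

View pics/s57.png

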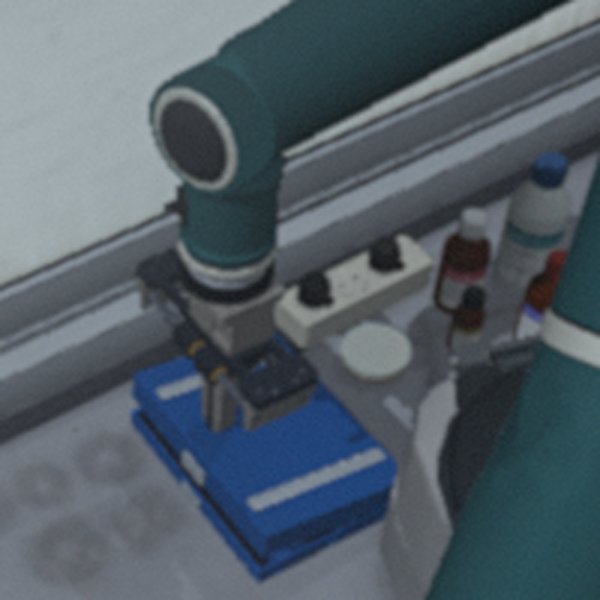

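View pics/w57.png

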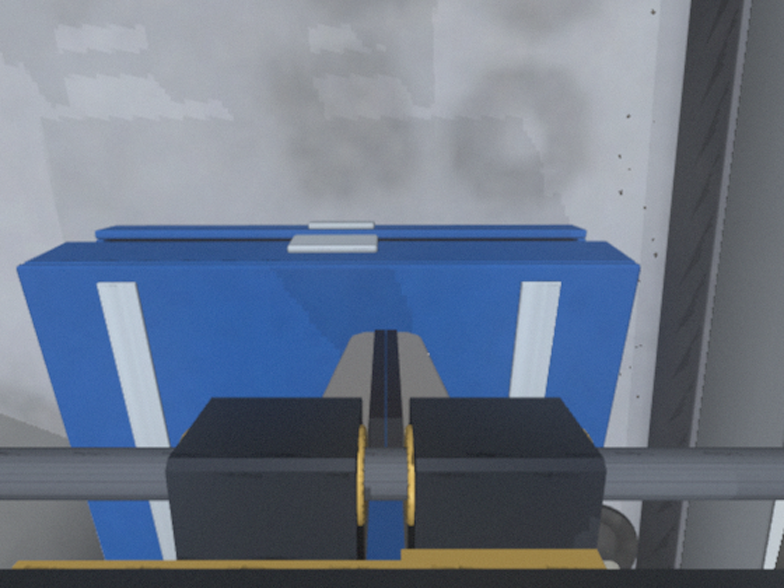

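Almost closed (about 0.1 rad). Push the rest slowly, 1.5 mm per row.

>>> carry_out([
  [[0.0005, 0, 0.0015], 0, 0],
  [[0.001, 0, 0.003], 0, 0],
  [[0.0015, 0, 0.0045], 0, 0],
  [[0.002, 0, 0.006], 0, 0],
  [[0.0025, 0, 0.0075], 0, 0],
  [[0.003, 0, 0.009], 0, 0],
  [[0.003, 0, 0.0105], 0, 0],
  [[0.003, 0, 0.012], 0, 0],
  [[0.003, 0, 0.0125], 0, 0],
  [[0.003, 0, 0.0125], 0, 0],
])

```text
time: 70.25
position: [0.4801, -0.0561, 0.0177]
orientation: [0.628, 0.778, -0.0, -0.0]
wrist_force: [-0.4, -0.2, 0.4]
opening: 0.0006
```

```bash
python3 -c "
from h import *
to(case(-.042,.02),.017,102.1)
crop('wrist',0,0,560,420,1.4,'w58.png');crop('side',260,100,390,240,5,'s58.png')"
```

```text
t 70.2 tcp [ 0.4801 -0.0561  0.0177] yaw 102.1 shift [ 0.0017 -0.0006  0.0007] turn 0.0 F [-0.4 -0.2  0.4] q7 -0.32 open 0.0006
```

View pics/s58.png

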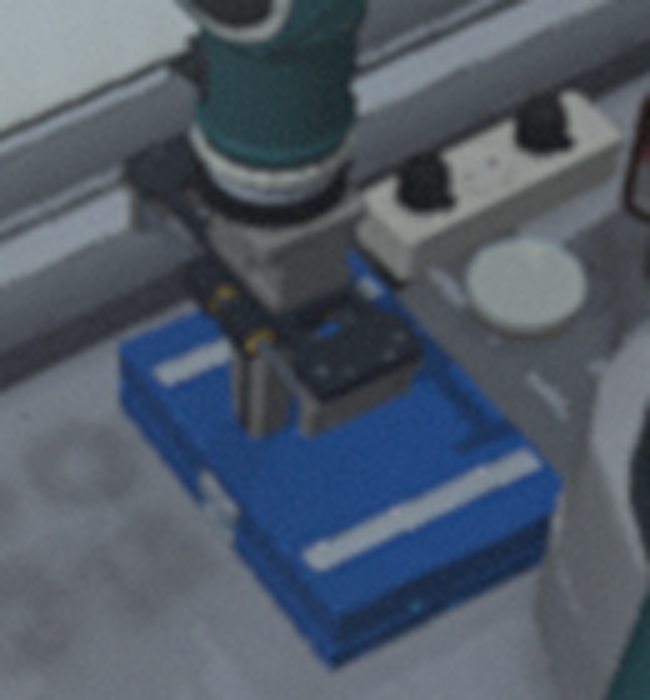

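View pics/w58.png

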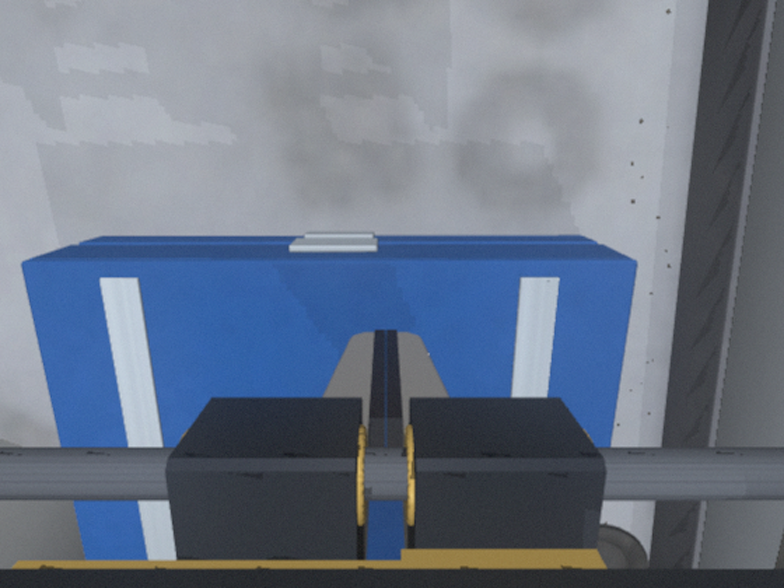

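>>> carry_out([
  [[0, 0, 0.001], 0, 0],
  [[0, 0, 0.002], 0, 0],
  [[0, 0, 0.003], 0, 0],
  [[0, 0, 0.003], 0, 0],
])

```text
time: 70.75
position: [0.4802, -0.0562, 0.0147]
orientation: [0.628, 0.778, -0.0, 0.0]
wrist_force: [-0.4, -0.2, 1.1]
opening: 0.0006
```

>>> carry_out([
  [[0, 0, 0.001], 0, 0],
  [[0, 0, 0.002], 0, 0],
  [[0, 0, 0.002], 0, 0],
  [[0, 0, 0.002], 0, 0],
])

```text
time: 71.15
position: [0.4803, -0.0561, 0.0139]
orientation: [0.628, 0.778, -0.001, 0.0]
wrist_force: [-3.3, 0.3, 13.7]
opening: 0.0004
```

Firm stop at 13.7 N: the lid sits on the tray. Retreat straight up and check.

>>> carry_out([
  [[0, 0, 0], 0, 0],
  [[0, 0, -0.03], 0, 0],
  [[0, 0, -0.08], 0, 0],
  [[0, 0, -0.13], 0, 0],
  [[0, 0, -0.18], 0, 0],
  [[0.1, 0, -0.2], 0, 0],
  [[0.15, 0, -0.2], 0, 0],
  [[0.15, 0, -0.2], 0, 0],
  [[0.15, 0, -0.2], 0, 0],
])

```text
time: 72.05
position: [0.4473, 0.0968, 0.2142]
orientation: [0.625, 0.781, 0.001, 0.001]
wrist_force: [0.5, 0.4, 0.1]
opening: 0.0001
```

```bash
python3 -c "
from h import *
to(case(0,0))
crop('wrist',0,0,560,420,1.4,'w59.png');crop('side',260,100,390,240,5,'s59.png');crop('top',170,140,395,265,3.5,'t59.png')
for th in (0,.03,.06):
  P=[[*case(.078-.156*np.cos(th)+.03*np.sin(th),y),.018+.156*np.sin(th)+.03*np.cos(th)] for y in (.11,-.11)]
  print(th,(proj('wrist',P)*1.4).round(1).tolist(),((proj('side',P)-[260,100])*5).round().tolist())
for l in ('petri','slips','marker','oil','tissue'):
  for n in('top','side'):
    for d in boxes_of(n,l)[:1]: print(n,l,round(d['p'],2),np.round(d['position'],3))"
```

```text
t 72.0 tcp [0.4473 0.0968 0.2142] yaw 102.7 shift [-0.1964 -0.0226 -0.0001] turn None F [0.5 0.4 0.1] q7 -0.33 open 0.0001
0 [[493.6, 385.2], [226.4, 384.9]] [[112.0, 347.0], [331.0, 619.0]]
0.03 [[494.7, 388.9], [224.7, 388.6]] [[114.0, 341.0], [333.0, 613.0]]
0.06 [[495.9, 392.8], [223.0, 392.5]] [[115.0, 335.0], [336.0, 607.0]]
top petri 0.7 [ 0.558 -0.258  0.015]
side petri 0.75 [ 0.558 -0.25   0.018]
top slips 0.61 [0.313 0.235 0.014]
side slips 0.76 [0.301 0.237 0.011]
top oil 0.45 [ 0.469 -0.104  0.05 ]
side oil 0.49 [ 0.548 -0.343  0.042]
top tissue 0.91 [0.37  0.43  0.015]
side tissue 0.8 [0.367 0.437 0.01 ]
```

View pics/w59.png

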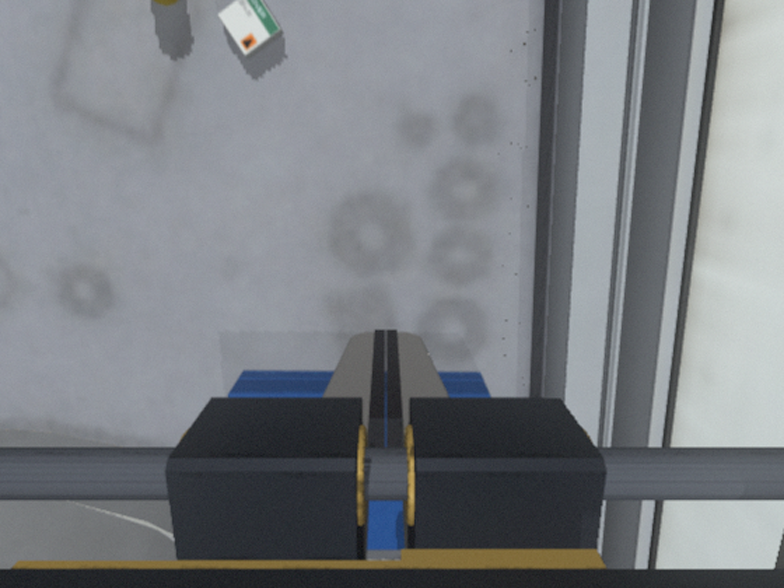

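View pics/s59.png

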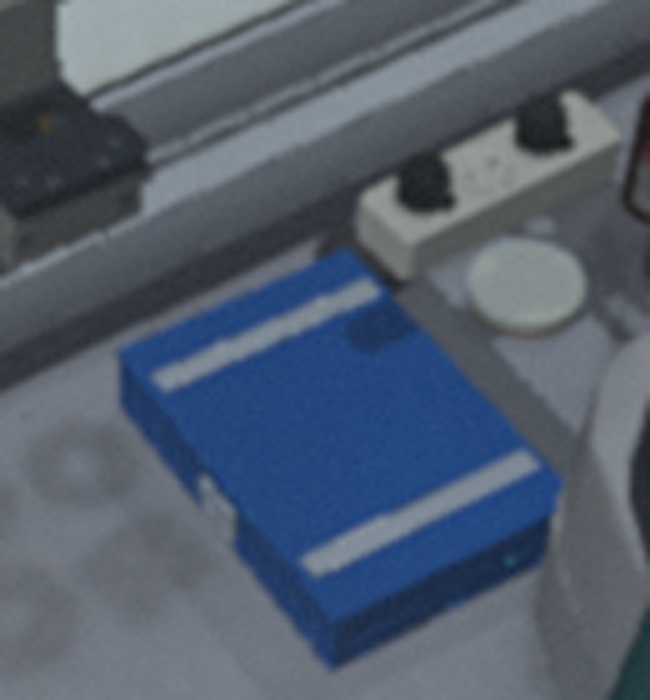

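View pics/t59.png

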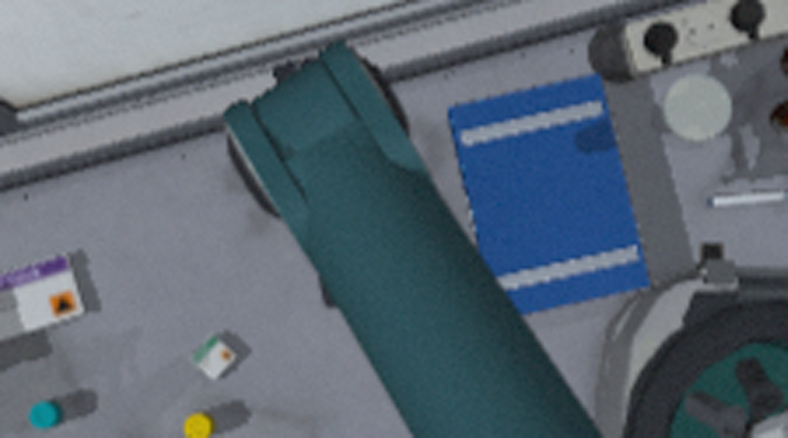

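```bash
python3 -c "
from cell import *
print(finish_job())"
```

```text
the job is handed in; nothing more can be done
None
```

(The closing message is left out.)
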